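# Hook out the parts scoop and weigh a batch of blanks

## Robot

A 6-joint arm with a two-finger parallel gripper is mounted at the origin on the work surface. World frame = base frame: x ahead of the robot, y to its left, z up, the work surface at z = 0. Lengths are in m, angles in rad, forces in N, time in s.
With the tool pointing down it reaches from about 0.35 to 0.975 m from the base axis. Payload 4.9 kg.
Tool frame: the origin (TCP) lies midway between the tips of the shut fingers; the grasp point (between the pads) lies 19 mm behind it; y points along the fingers, z is the direction in which the jaws open and shut, and the axes are right-handed (so a half turn about y gives the same grasp; the last joint's range is limited). The gripper opens to 85 mm and grips with 20 to 120 N. Pads are 22 mm wide; open, the fingers measure 114 mm over their backs; the gripper's body (76 mm by 85 mm) begins 54 mm behind the grasp point. The pads swing forward as they close: fully open they stand 13 mm farther back than shut.
Start: joints at [-1.322, 0.053, 1.613, -0, 1.476, -0.119], TCP at [0.225, -0.583, 0.231] pointing down, gripper open.
Joint ranges: [-3.01, 3.01], [-1.01, 2.22], [0.06, 2.58], [-1.02, 4.17], [0.09, 2.62], [-3.14, 3.14]. Speed limits (rad/s): [2.57, 2.57, 3.14, 3.14, 3.14, 3.14].

## Interface

Orientations are given as a unit quaternion [w, x, y, z].
In Python, from plant import * gives the robot as it stands.
- The arm moves only by the shell command python3 -m crank 'ROWS'. ROWS is JSON, a list that holds one entry, the list of rows, each a list of 5 numbers: the gripper command: -1 is shut, 1 is fully open, values between are in proportion, then the shift along the tool's x, y, z in cm, then the turn about the tool's y in degrees. In form: [[[jaw, dx, dy, dz, twist], ...]]. A call has 1 to 8 rows; each row shifts and turns the commanded pose from where the row before left it, along the tool's axes as they then stand; what a row does not reach is not made up. A row lasts 1/8 s, in which the tool goes at most 62.5 mm and 10.7 degrees, less where a joint would pass 70% of its speed; a pose out of reach is approached as far as the arm can. A call with a gripper value outside its range is refused whole. The fingers move at their own pace and stop on an object; the grip force is fixed at half the most. Time passes only in rows, so rows that do not move let the fingers close. It gives the time, the measured TCP pose, the force and the opening at its end, in the units of the state.
- state(): the state, without advancing time (a new reading comes with each control period).
- grab_frame(name): name is "side" or "top"; returns a dict with "frame" (400x640x3 uint8, red, green, blue), "fx", "fy", "cx", "cy" (pixels), "pose" (4x4, takes a point from camera to world coordinates). Camera axes: x right, y up, looking along -z (the intrinsics and any distortion apply to the point x, -y, -z); pixel columns grow to the right and rows downward; lengths in m; the calibration is good to about 2 mm. A picture is of the moment at which its call begins. There is no depth.
- job_done(): hands the job in, once; it reports no verdict.
The state is a dict: "time": time; "joint_pos": joint angles; "joint_vel": joint speeds; "joint_efforts": joint torques, N m; "tool_pos": TCP position; "tool_rot": TCP orientation; "contact_force": force on the tool from outside, world axes, zero at the start; "ft_torque": the same for the moment, N m; "gripper_width": opening from 0.0 (shut) to 1.0 (fully open).
Only numpy, scipy, OpenCV 4.12 (cv2) and the standard library are available. Lean on these libraries where they do the work, as an engineer would, in place of code of your own. Each camera call takes 0.05 s, during which the arm holds its last target.

## Task

With the pull hook, reach behind the blue scoop and drag it out from under the yellow guard (do not take the scoop by hand until it is fully out), and lay the hook flat on its black mat again when it is no longer needed. Gather all the loose orange-ended blanks into the scoop while it stands on the bench, then tip the whole batch into the scale pan so that the pan sinks onto its stop, putting in by hand any blank that misses. Finish with every blank in the pan and the empty scoop standing upright in the middle of the green square; do not press on the scale with the gripper, and leave the other things on the bench where they are.

Things in the scene. Friction and masses are not known exactly. Their poses are not given: they have to be found in the camera images.
- guard: Yellow mesh guard, fixed: flat mesh (x -36 to +118, y +-150 mm in its frame), underside 164 mm above the bench, on two 24 mm square posts at its rear (x = +112, y = +-140 mm); front and sides open. Origin on the bench; its -x axis points out of the open front. The scoop starts under it, its rear towards +x, within 25 mm of the origin.
- scoop: Blue parts scoop, 0.2 kg: 130 mm long (x), 100 wide (y), floor 3 mm, sides 40 mm high, rear wall (x = +65) 44 mm high, walls 3 mm; front (x = -65) open, no lip: it pours there when tipped nose-down (blanks slide at 30 to 40 degrees, 60 empties it). Black upright grip: x = 36 to 54 mm (18 thick), 36 wide in y, top at z = 88 mm. Origin: centre of underside, z up.
- hook: Pull hook lying flat, 0.16 kg: red handle 120 mm long (x = -60 to 60), 20 mm wide (y), 22 mm tall (z); a steel rod of 8 mm diameter runs on along +x at z = 11 mm to x = 220 mm and there turns square aside, along +y, for 75 mm. Origin: centre of the handle's underside; its centre of mass is about 10 mm ahead of that.
- hook_mat: Black rubber mat, fixed, 320 x 130 mm (x, y), 2 mm thick: the place of the hook. Origin: centre of its underside.
- square: Green square with a white border painted on the bench, 190 x 160 mm, flat: the parking place of the scoop at the end. Origin: its centre on the bench.
- scale: Spring scale, fixed: grey housing 150 x 150 mm, 52 mm tall, with a round aluminium pan over it. Origin: centre of its underside.
- pan_floor (a point): Centre of the scale pan's inner floor. The pan is round, inner radius 82 mm, walls reach 33 mm above this point; 88 mm above the bench when the pan is up.
- pan (a joint): How far the spring-borne pan has sunk, m: 0 empty (up), 0.025 on its hard stop. One blank sinks it a few mm, three or more press it onto the stop.
- blank1: Flat-bar aluminium blank, 40 x 24 x 16 mm (x, y, z), about 41 g, one end painted orange; may be absent. Origin: centre of its underside as it starts, lying flat on the bench.
- blank2: Flat-bar aluminium blank, 40 x 24 x 16 mm (x, y, z), about 41 g, one end painted orange; may be absent. Origin: centre of its underside as it starts, lying flat on the bench.
- blank3: Flat-bar aluminium blank, 40 x 24 x 16 mm (x, y, z), about 41 g, one end painted orange; may be absent. Origin: centre of its underside as it starts, lying flat on the bench.
- blank4: Flat-bar aluminium blank, 40 x 24 x 16 mm (x, y, z), about 41 g, one end painted orange; may be absent. Origin: centre of its underside as it starts, lying flat on the bench.
- blank5: Flat-bar aluminium blank, 40 x 24 x 16 mm (x, y, z), about 41 g, one end painted orange; may be absent. Origin: centre of its underside as it starts, lying flat on the bench.
- oil_bottle: Bystander, to be left where it is: yellow oil bottle, 56 mm across, 150 mm tall. Origin: underside centre.
- tape_roll: Bystander, to be left where it is: tape roll lying flat, 90 mm across, 24 mm tall. Origin: underside centre.
- grease_can: Bystander, to be left where it is: flat green tin, 68 mm across, 30 mm tall. Origin: underside centre.
- bar_offcut: Bystander, to be left where it is: dark steel bar, 160 x 40 x 25 mm. Origin: underside centre.
- wrench1: Bystander, to be left where it is: small wrench, 160 mm long, lying flat along its x. Origin: underside centre.
- carton: Bystander, to be left where it is: cardboard carton, 100 x 70 x 60 mm. Origin: underside centre.
Mind the look-alikes: they are no part of the job. There is more than one size of the scoop; the job needs the larger.

How it is judged:
By the outcome, as a careful person would: the job done as asked, in the order asked, and still so for the second after the job is handed in, with the robot touching nothing.
Of blank1, blank2, blank3, blank4, blank5 only 3 to 5 are there at a start; the rules pass over those that are not, and their reading is None.
At some moment in a run one of blank1, blank2, blank3, blank4, blank5, hook may be knocked a few centimetres aside while the robot is not near it.
It also fails if it takes over 210 s, if anything falls off the work surface, if the arm or the gripper's body presses on something with over 40 N, if the wrist force passes 120 N, or if a joint passes its speed limit or range.

## Working session

There is one attempt and no reset: what is moved stays moved. The work goes in short steps, Python scripts to look and compute and a shell command to move; the robot and the scene stay as the last step left them, time stands still between calls to the robot, and variables do not carry over. Pictures are saved under pics/ and viewed, and the job is handed in when it is done.

```bash
ls; mkdir -p pics; python3 - <<'E'
from plant import *
import cv2
print(state())
for n in("side","top"):
    f=grab_frame(n); print(n,f["fx"],f["fy"],f["cx"],f["cy"],f["pose"],[k for k in f])
    cv2.imwrite(f"pics/{n}0.png",f["frame"][:,:,::-1])
E
```

```text
pics
{'time': 0.0, 'joint_pos': array([-1.32198154e+00,  5.33780158e-02,  1.61427392e+00, -9.42962795e-06,
        1.47598273e+00, -1.18973042e-01]), 'joint_vel': array([3.68649174e-05, 9.99397184e-04, 3.86663123e-04, 1.97919581e-04,
       4.63316956e-04, 2.23608306e-04]), 'joint_efforts': array([ 1.15906027e-03, -3.93683660e+01, -3.70172524e+01, -1.10023478e-05,
        7.07971340e-03, -2.17717411e-05]), 'tool_pos': array([ 0.22458239, -0.58260237,  0.23006189]), 'tool_rot': array([ 0.12925108, -0.12935138,  0.69590414, -0.69446369]), 'contact_force': array([0.01259502, 0.32577128, 0.97982947]), 'ft_torque': array([-0.05024984,  0.00715859,  0.0317001 ]), 'gripper_width': 0.9981816808095247}
side 453.3531566226977 453.3531566226977 321.387188809202 193.02258653922536 [[-0.98039669  0.16070269 -0.11400432  0.31363915]
 [-0.19658937 -0.75897432  0.62073392  1.1325875 ]
 [ 0.01322726  0.63097751  0.77568835  1.46222311]
 [ 0.          0.          0.          1.        ]] ['frame', 'fx', 'fy', 'cx', 'cy', 'pose']
top 487.17739689456005 487.17739689456005 325.2206497998289 196.83053095000093 [[ 0.01885052  0.9823965  -0.18585418  0.21285246]
 [-0.99979433  0.01713068 -0.01085542  0.01153943]
 [-0.00748052  0.18602059  0.98251737  1.68683712]
 [ 0.          0.          0.          1.        ]] ['frame', 'fx', 'fy', 'cx', 'cy', 'pose']
```

View pics/side0.png

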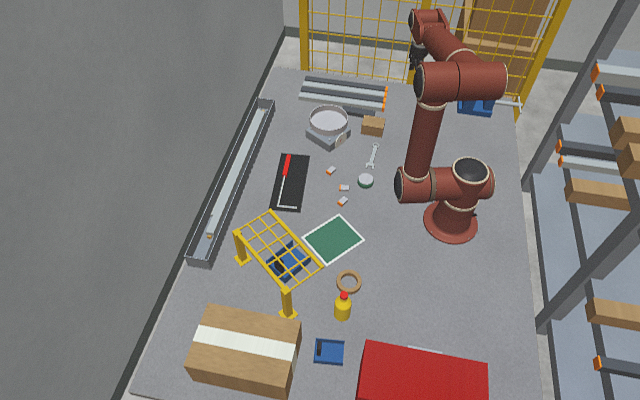

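View pics/top0.png

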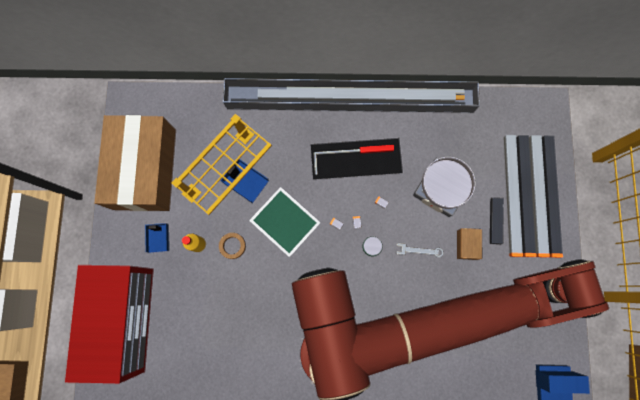

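```bash
cat > h.py <<'E'
from plant import *
import cv2, numpy as np
from scipy.spatial.transform import Rotation as R
def toplane(f,u,v,z):
    d=np.array([(u-f["cx"])/f["fx"],-(v-f["cy"])/f["fy"],-1.]); T=f["pose"]
    d=T[:3,:3]@d; o=T[:3,3]; return o+d*(z-o[2])/d[2]
def proj(f,p):
    T=f["pose"]; q=T[:3,:3].T@(np.asarray(p)-T[:3,3]); return np.array([f["cx"]+f["fx"]*q[0]/-q[2], f["cy"]-f["fy"]*q[1]/-q[2]])
def crop(f,u0,v0,u1,v1,s,name):
    im=f["frame"][v0:v1,u0:u1,::-1]; im=cv2.resize(im,None,fx=s,fy=s,interpolation=cv2.INTER_CUBIC); cv2.imwrite("pics/"+name+".png",im)
def tri(f,a,g,b):
    def ray(f,p): 
        q=toplane(f,*p,0); o=f["pose"][:3,3]; d=q-o; return o,d/np.linalg.norm(d)
    o1,d1=ray(f,a);o2,d2=ray(g,b)
    A=np.stack([d1,-d2],1); t=np.linalg.lstsq(A,o2-o1,rcond=None)[0]
    p,q=o1+t[0]*d1,o2+t[1]*d2; return (p+q)/2,np.linalg.norm(p-q)
def pose():
    s=state(); w,x,y,z=s["tool_rot"]; return s["tool_pos"],R.from_quat([x,y,z,w]).as_matrix(),s
E
python3 - <<'E'
from h import *
p,r,s=pose(); print(p,r)
for n,b in(("side",(180,80,400,380)),("top",(140,90,480,270))):
    f=grab_frame(n); print(proj(f,p)); crop(f,*b,2 if n=="side" else 2.3,n+"1")
f=grab_frame("top");crop(f,290,120,480,270,4,"top_b");crop(f,140,90,330,270,3.3,"top_c")
f=grab_frame("side");crop(f,180,200,380,380,3.3,"side_c")
E
```

```text
[ 0.22460627 -0.58263721  0.23016352] [[-9.33111581e-01 -4.31603723e-04  3.59586696e-01]
 [-3.59586860e-01  1.84500064e-03 -9.33109793e-01]
 [-2.60704023e-04 -9.99998205e-01 -1.87679049e-03]]
[413.44190011  77.98358897]
[531.83489104 288.8766937 ]
```

View pics/top_b.png

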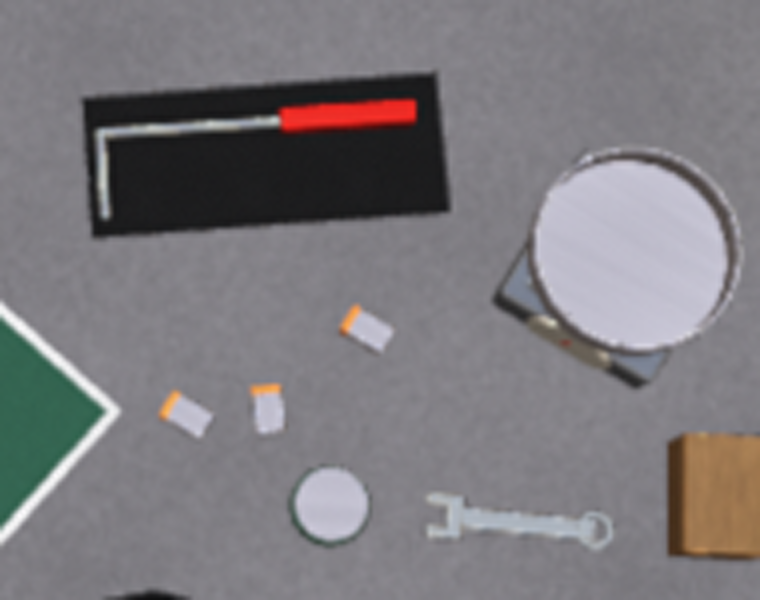

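View pics/top_c.png

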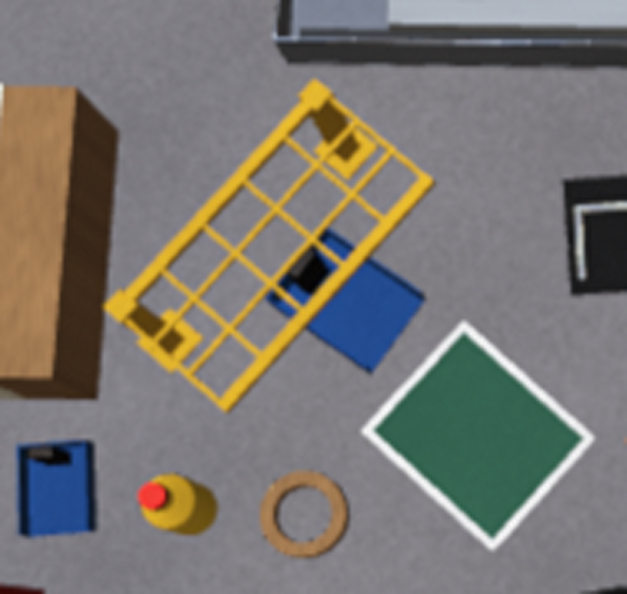

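View pics/side_c.png

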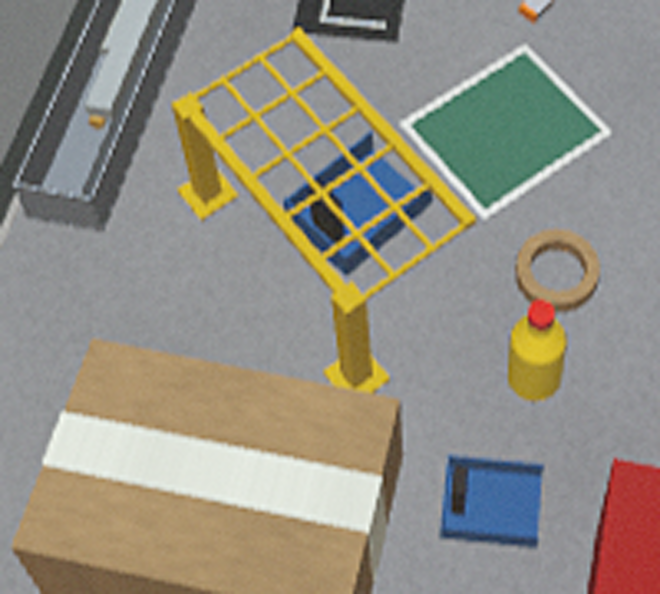

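View pics/side1.png

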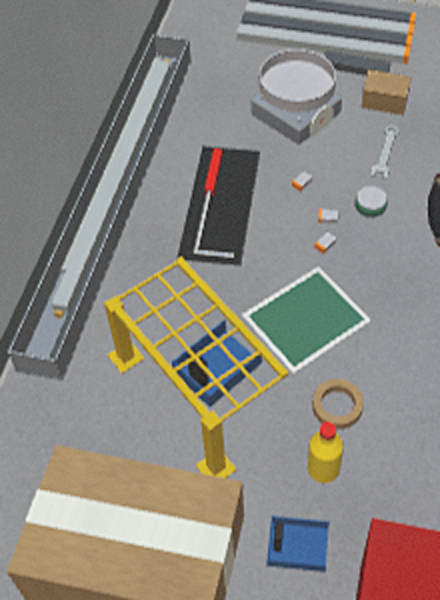

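```bash
python3 - <<'E'
from h import *
np.set_printoptions(precision=4,suppress=True)
f=grab_frame("top")
B=lambda x,y:(x/4+290-.375,y/4+120-.375)
C=lambda x,y:(x/3.3+140-.35,y/3.3+90-.35)
def P(n,p,z): print(n,np.round(p,1),toplane(f,*p,z)[:2])
P("h end",B(416,111),.024);P("h front",B(280,119),.024);P("corner",B(100,133),.013);P("tip",B(105,219),.013)
for q in((83,98),(435,72),(450,211),(93,237)):P("mat",B(*q),.002)
P("pan centre rim",B(637,248),.121)
for q in((465,322),(593,437),(491,549),(362,431)):P("sq",C(*q),0)
for q in((314,94),(434,181),(226,408),(119,305)):P("guard",C(*q),.170)
for q in((345,150),(170,341)):P("post foot",C(*q),.004)
for q in((424,297),(371,371)):P("scoop front bottom",C(*q),.003)
P("scoop front top",C(424,297),.04)
P("carton",B(670,555),0)
for q in((305,513),):P("tape",C(*q),.024)
P("grease",B(330,505),.03);P("bottle",C(153,497),.15)
# blanks: orange
im=f["frame"]; hsv=cv2.cvtColor(im,cv2.COLOR_RGB2HSV)
m=cv2.inRange(hsv,(8,120,150),(22,255,255)); n,l,st,c=cv2.connectedComponentsWithStats(m)
for i in range(1,n):
    if st[i,4]>3: print("or",c[i],st[i,4],toplane(f,*c[i],.014)[:2])
g=grab_frame("side")
hsv=cv2.cvtColor(g["frame"],cv2.COLOR_RGB2HSV)
m=cv2.inRange(hsv,(8,120,150),(22,255,255)); n,l,st,c=cv2.connectedComponentsWithStats(m)
for i in range(1,n):
    if st[i,4]>3: print("or side",c[i],st[i,4],toplane(g,*c[i],.010)[:2])
E
```

```text
h end [393.6 147.4] [ 0.7097 -0.2087]
h front [359.6 149.4] [ 0.7003 -0.0886]
corner [314.6 152.9] [0.688  0.0707]
tip [315.9 174.4] [0.6095 0.0645]
mat [310.4 144.1] [0.7234 0.0871]
mat [398.4 137.6] [ 0.753 -0.229]
mat [402.1 172.4] [ 0.6246 -0.2411]
mat [312.9 178.9] [0.5956 0.0751]
pan centre rim [448.9 181.6] [ 0.5669 -0.3763]
sq [280.6 187.2] [0.5638 0.1889]
sq [319.3 222.1] [0.4419 0.049 ]
sq [288.4 256. ] [0.3221 0.153 ]
sq [249.3 220.3] [0.444  0.2939]
guard [234.8 118.1] [0.7568 0.3292]
guard [271.2 144.5] [0.6691 0.2065]
guard [208.1 213.3] [0.4405 0.3966]
guard [175.7 182.1] [0.5394 0.5068]
post foot [244.2 135.1] [0.7526 0.3266]
post foot [191.2 193. ] [0.5367 0.5033]
scoop front bottom [268.1 179.6] [0.5898 0.2336]
scoop front bottom [252.1 202.1] [0.5081 0.2868]
scoop front top [268.1 179.6] [0.5815 0.2288]
carton [457.1 258.4] [ 0.3247 -0.4269]
tape [232.1 245.1] [0.3541 0.3448]
grease [372.1 245.9] [ 0.3596 -0.1325]
bottle [186.  240.3] [0.3561 0.4663]
or [459.5  96.5] 32 [ 0.9083 -0.4502]
or [221.0854 164.1513] 1428 [0.6408 0.4014]
or [109.4441 159.648 ] 1770 [0.650
[... 3629 characters left out ...]
51]
or side [384.375   98.6094] 64 [ 0.3391 -0.6896]
or side [523.25  88.75] 4 [-0.3502 -0.9198]
or side [528.    92.75] 4 [-0.3715 -0.8914]
or side [523.1111  95.6667] 9 [-0.3451 -0.862 ]
or side [523.5  100.25] 4 [-0.3441 -0.8252]
or side [516.5625 114.0625] 16 [-0.3025 -0.7101]
or side [515.1667 120.    ] 6 [-0.2929 -0.6642]
or side [559.5417 144.9583] 24 [-0.4809 -0.532 ]
or side [561.1053 160.3158] 19 [-0.4752 -0.4326]
or side [327.6923 172.0769] 13 [ 0.5234 -0.1488]
or side [339.5556 187.6667] 9 [ 0.4586 -0.0735]
or side [339.4375 203.375 ] 16 [0.4448 0.0084]
or side [208.8 236.2] 5 [0.9059 0.2679]
or side [343.  299.6] 5 [0.36   0.4222]
or side [599.3103 361.3448] 29 [-0.4788  0.4666]
```

```bash
cat >> h.py <<'E'
np.set_printoptions(precision=4,suppress=True)
def yaw(): 
    p,r,s=pose(); return np.degrees(np.arctan2(r[1,2],r[0,2]))
def go(x,y,z,jawyaw=None):
    "prints shift in current tool axes (cm), and twist about tool y to bring the jaw axis to jawyaw (mod 180), to be done after or before the shift"
    p,r,s=pose(); d=np.array([x,y,z])-p
    print("t",round(s["time"],2),"tcp",p,"yaw",round(yaw(),2),"w",round(s["gripper_width"],3),"F",s["contact_force"].round(1),"j6",round(s["joint_pos"][5],2))
    print("shift now",(r.T@d*100).round(2))
    if jawyaw is not None:
        t=-((jawyaw-yaw()+90)%180-90); print("twist",round(t,2))
        r2=r@R.from_euler('y',t,degrees=True).as_matrix(); print("shift after twist",(r2.T@d*100).round(2))
E
python3 -c "
from h import *
go(.705,-.149,.15,4.4)"
```

```text
t 0.4 tcp [ 0.2247 -0.5831  0.2311] yaw -68.93 w 1.001 F [-0.1 -0.2 -0.1] j6 -0.12
shift now [-60.43   8.12 -23.23]
twist -73.33
shift after twist [-39.59   8.12  51.22]
```

```bash
python3 -m crank '[[[1,-5,0,-1.9,0],[1,-5,0,-1.9,0],[1,-5,0,-1.9,0],[1,-5,0,-1.9,0],[1,-5,0,-1.9,0],[1,-5,0,-1.9,0],[1,-5,0,-1.9,0],[1,-5,0,-1.9,0]]]'; python3 -m crank '[[[1,-5,1,-2,0],[1,-5,1,-2,0],[1,-5,1,-2,0],[1,-5,1,-2,0],[1,0,0,0,-10],[1,0,0,0,-10],[1,0,0,0,-10],[1,0,0,0,-10]]]'; python3 -m crank '[[[1,0,0,0,-10],[1,0,0,0,-10],[1,0,0,0,-10],[1,0,0,0,0]]]';python3 -c "
from h import *
go(.705,-.149,.15,4.4)"
```

```text
time: 1.4
tool_pos: [0.5445, -0.2962, 0.2315]
tool_rot: [-0.129, 0.129, -0.695, 0.695]
contact_force: [-0.1, -0.4, 1.0]
gripper_width: 1.003
time: 2.4
tool_pos: [0.7012, -0.1509, 0.1911]
tool_rot: [0.361, -0.361, 0.608, -0.608]
contact_force: [-0.9, -0.6, -0.8]
gripper_width: 0.999
time: 2.9
tool_pos: [0.7012, -0.1509, 0.1912]
tool_rot: [-0.504, 0.504, -0.496, 0.496]
contact_force: [-0.1, 0.1, 1.3]
gripper_width: 0.997
t 2.9 tcp [ 0.7012 -0.1509  0.1912] yaw 0.96 w 0.997 F [-0.1  0.1  1.3] j6 -0.33
shift now [-0.19  4.12  0.39]
twist -3.44
shift after twist [-0.16  4.12  0.4 ]
```

```bash
python3 -m crank '[[[1,-0.16,2,0.4,-3.4],[1,0,5,0,0],[0.3,0,5,0,0],[0.3,0,1,0,0],[0.3,0,0,0,0]]]'; python3 - <<'E'
from h import *
go(.705,-.149,.004,4.4)
f=grab_frame("side"); crop(f,240,120,400,260,4,"s2"); f=grab_frame("top"); crop(f,290,100,450,220,4,"t2")
E
```

```text
time: 3.52
tool_pos: [0.7053, -0.1494, 0.0616]
tool_rot: [-0.519, 0.519, -0.481, 0.48]
contact_force: [1.3, 0.3, 0.3]
gripper_width: 0.65
t 3.52 tcp [ 0.7053 -0.1494  0.0616] yaw 4.4 w 0.65 F [1.3 0.3 0.3] j6 -0.39
shift now [-0.04  5.76 -0.02]
twist 0.0
shift after twist [-0.04  5.76 -0.02]
```

View pics/s2.png

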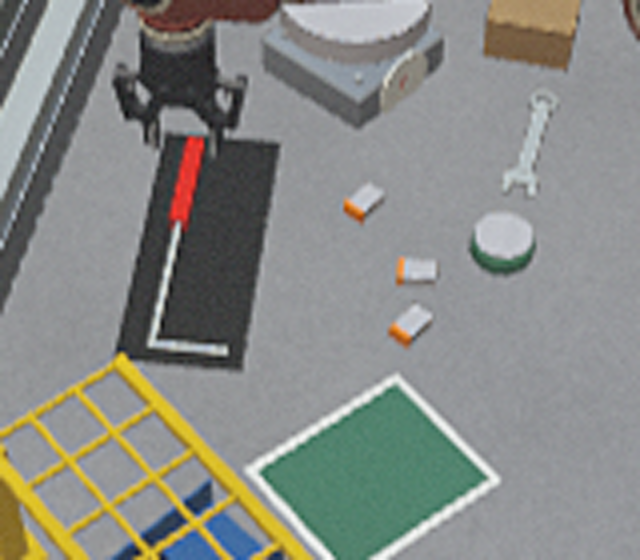

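View pics/t2.png

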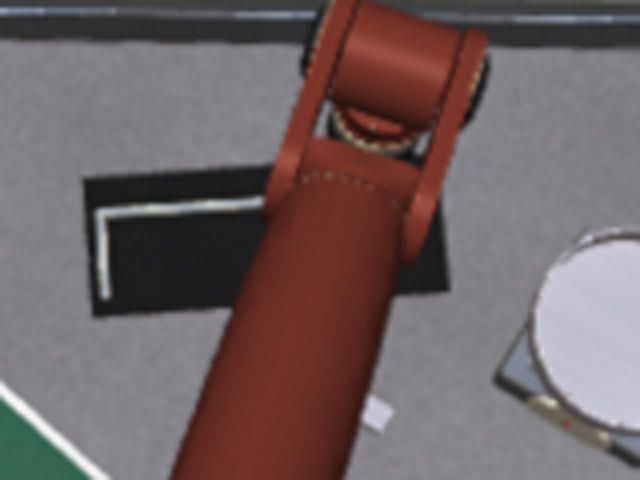

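```bash
python3 -m crank '[[[0.3,0,3,0,0],[0.3,0,2,0,0],[0.3,0,0.7,0,0],[-1,0,0,0,0],[-1,0,0,0,0],[-1,0,0,0,0],[-1,0,0,0,0]]]'; python3 -m crank '[[[-1,0,-1,0,0],[-1,0,-3,0,0],[-1,0,-3,0,0],[-1,0,-3,0,0],[-1,0,-3,0,0],[-1,0,0,0,0]]]';python3 - <<'E'
from h import *
go(.705,-.149,.004,4.4)
f=grab_frame("side"); crop(f,200,80,360,220,4,"s3"); 
E
```

```text
time: 4.5
tool_pos: [0.7062, -0.1496, 0.0058]
tool_rot: [0.52, -0.519, 0.479, -0.481]
contact_force: [-0.3, -0.0, 3.8]
gripper_width: 0.215
time: 5.25
tool_pos: [0.7069, -0.1498, 0.138]
tool_rot: [0.52, -0.518, 0.478, -0.482]
contact_force: [0.7, -0.3, -1.6]
gripper_width: 0.22
t 5.25 tcp [ 0.7069 -0.1498  0.138 ] yaw 4.48 w 0.22 F [ 0.7 -0.3 -1.6] j6 -0.39
shift now [-0.12 13.4  -0.26]
twist 0.08
shift after twist [-0.12 13.4  -0.26]
```

View pics/s3.png

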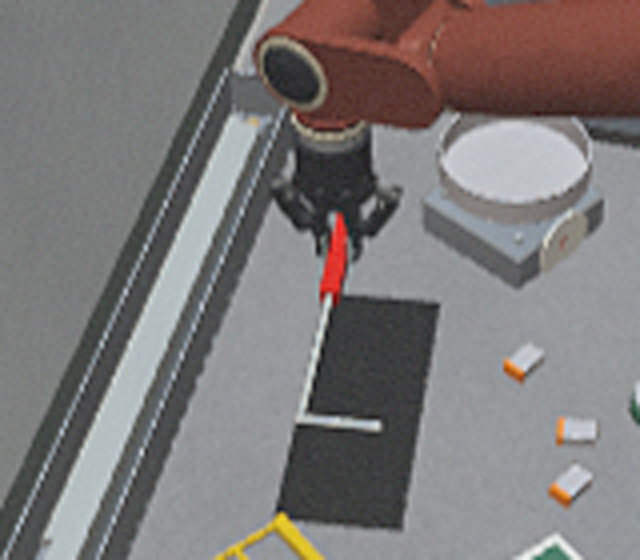

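```bash
python3 -c "
from h import *
go(.481,.042,.119,-33)"
```

```text
t 5.3 tcp [ 0.7056 -0.1494  0.1353] yaw 4.48 w 0.218 F [ 0.7  0.4 -3.5] j6 -0.39
shift now [-20.84   1.58 -20.9 ]
twist 37.48
shift after twist [ -3.82   1.58 -29.27]
```

```bash
python3 -m crank '[[[-1,-2,0,-2,0],[-1,-3,0,-3,0],[-1,-3,0,-3,0],[-1,-3.4,0,-3.4,0],[-1,-3.4,0,-3.4,0],[-1,-3,0,-3,0],[-1,-2,0,-2,0],[-1,-1,0.6,-1.1,0]]]'; python3 -m crank '[[[-1,0,0,0,4],[-1,0,0,0,7],[-1,0,0,0,7],[-1,0,0,0,7],[-1,0,0,0,7],[-1,0,0,0,4.5],[-1,0,0,0,1],[-1,0,0,0,0]]]';python3 - <<'E'
from h import *
go(.481,.042,.119,-33)
f=grab_frame("side"); crop(f,200,140,400,290,4,"s4"); 
f=grab_frame("top"); crop(f,170,100,370,250,4,"t4"); 
E
```

```text
time: 6.3
tool_pos: [0.4787, 0.0426, 0.1264]
tool_rot: [-0.519, 0.52, -0.48, 0.479]
contact_force: [0.3, 0.7, -1.2]
gripper_width: 0.219
time: 7.3
tool_pos: [0.4802, 0.0416, 0.1275]
tool_rot: [0.337, -0.338, 0.622, -0.621]
contact_force: [0.9, 0.2, -1.3]
gripper_width: 0.214
t 7.3 tcp [0.4802 0.0416 0.1275] yaw -32.99 w 0.214 F [ 0.9  0.2 -1.3] j6 0.51
shift now [-0.07  0.85  0.05]
twist 0.01
shift after twist [-0.07  0.85  0.05]
```

View pics/s4.png

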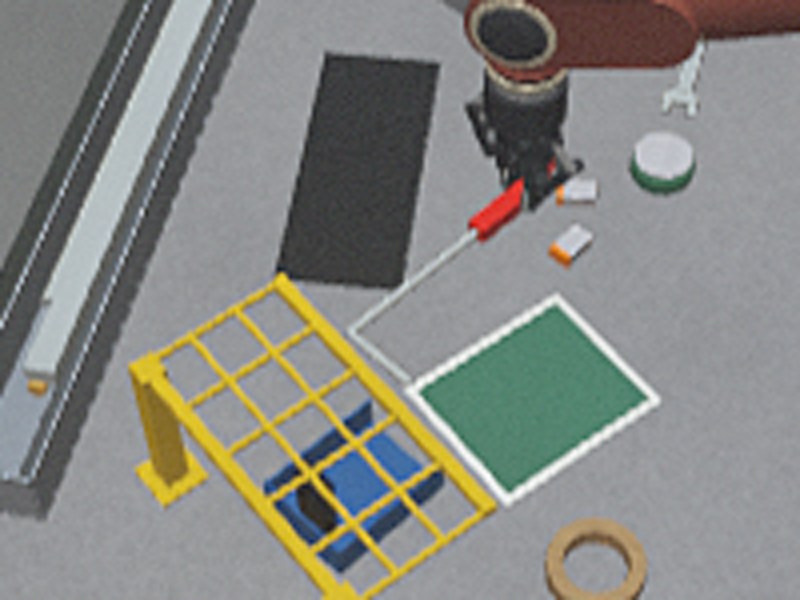

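View pics/t4.png

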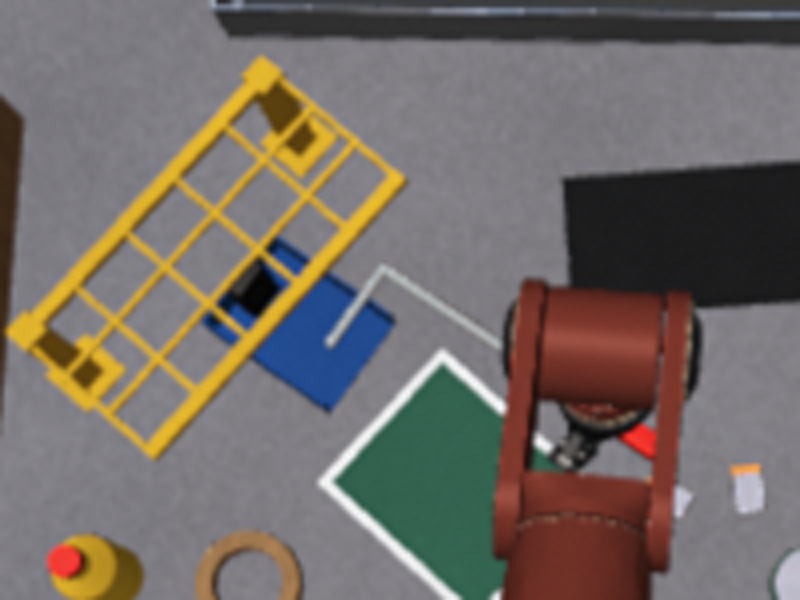

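```bash
python3 - <<'E'
from h import *
f=grab_frame("side");g=grab_frame("top")
S=lambda x,y:(x/4+200-.375,y/4+140-.375)
T=lambda x,y:(x/4+170-.375,y/4+100-.375)
print(tri(f,S(352,331),g,T(383,268)));print(tri(f,S(410,385),g,T(328,346)))
print("scoop rear top corners side view",[toplane(f,*S(*q),.044)[:2] for q in((263,488),(340,570))])
print("front floor corner", toplane(f,*S(440,480),.003), toplane(g,*T(393,320),.040), toplane(g,*T(330,410),.003))
print("grip top", tri(f,S(318,486),g,T(252,287)))
go(.481,.042,.119,-33)
E
```

```text
(array([0.6024, 0.2273, 0.1338]), np.float64(0.003490975213377841))
(array([0.5383, 0.2702, 0.129 ]), np.float64(0.0012738285933341293))
scoop rear top corners side view [array([0.6562, 0.35  ]), array([0.5686, 0.4152])]
front floor corner [0.5082 0.2858 0.003 ] [0.5816 0.2297 0.04  ] [0.508  0.2867 0.003 ]
grip top (array([0.6039, 0.3488, 0.0631]), np.float64(0.0011984509616623214))
t 7.5 tcp [0.4805 0.0418 0.1281] yaw -33.0 w 0.218 F [ 0.2  0.1 -0.5] j6 0.51
shift now [-0.05  0.91  0.03]
twist -0.0
shift after twist [-0.05  0.91  0.03]
```

```bash
python3 -m crank '[[[-1,0,0.9,0,0],[-1,-2,0,0,0],[-1,-3,0,0,0],[-1,-3,0,0,0],[-1,-3,0,0,0],[-1,-3,0,0,0],[-1,-2,0,0,0],[-1,0,0,0,0]]]';python3 - <<'E'
from h import *
go(.568,.176,.119,-33)
f=grab_frame("side"); crop(f,200,160,360,290,5,"s5"); 
f=grab_frame("top"); crop(f,170,100,330,230,5,"t5"); 
E
```

```text
time: 8.5
tool_pos: [0.5682, 0.1772, 0.1191]
tool_rot: [0.338, -0.338, 0.621, -0.621]
contact_force: [0.6, -0.3, -1.3]
gripper_width: 0.216
t 8.5 tcp [0.5682 0.1772 0.1191] yaw -32.92 w 0.216 F [ 0.6 -0.3 -1.3] j6 0.75
shift now [0.11 0.01 0.05]
twist 0.08
shift after twist [0.11 0.01 0.05]
```

View pics/s5.png

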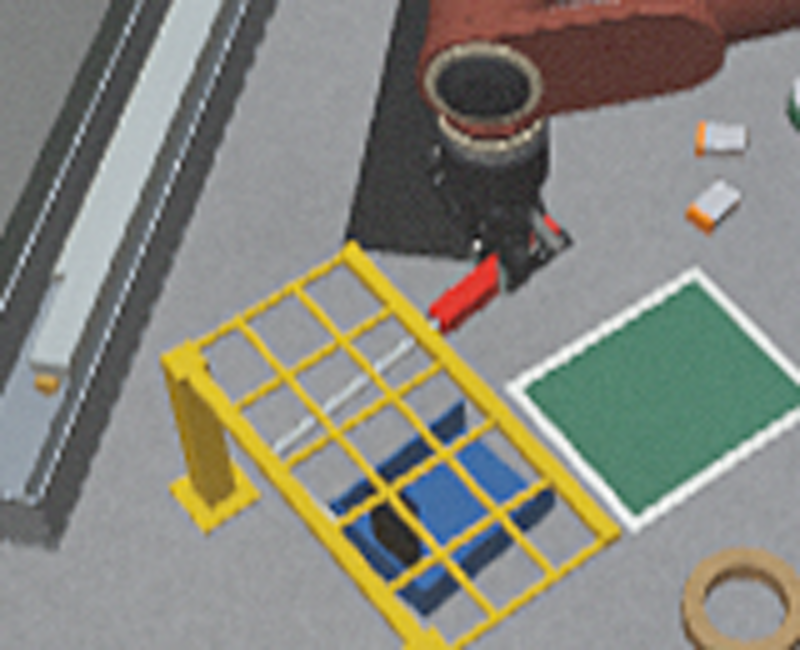

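View pics/t5.png

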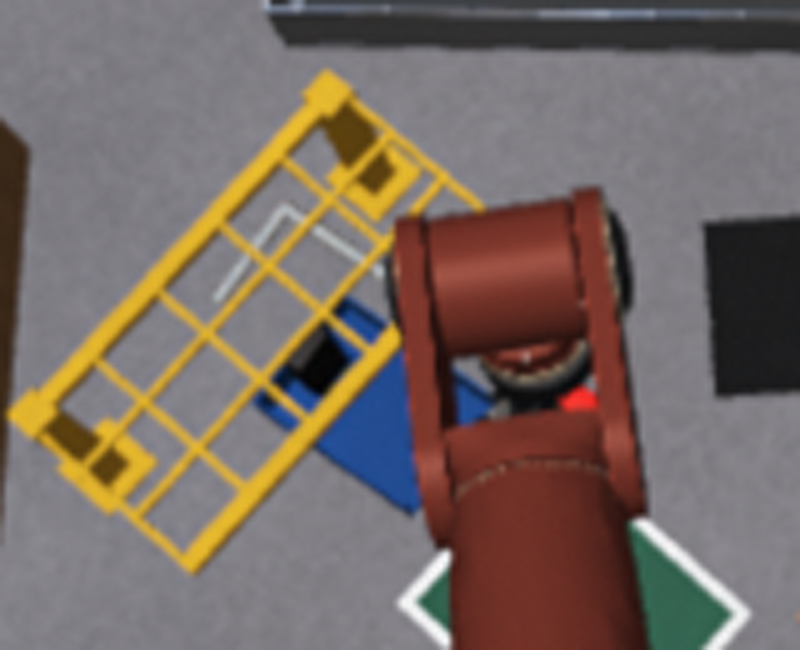

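```bash
python3 - <<'E'
from h import *
g=grab_frame("top");f=grab_frame("side")
T=lambda x,y:(x/5+170-.4,y/5+100-.4)
S=lambda x,y:(x/5+200-.4,y/5+160-.4)
for n,q,z in(("corner",(285,210),.126),("tip",(215,300),.126),("rear R top",(345,298),.044),("rear L top",(257,402),.044),("front L",(412,513),.003),("front R",(494,400),.003)): print(n,toplane(g,*T(*q),z)[:2])
for n,q,z in (("corner",(278,450),.126),("rearR",(330,505),.044),("rearL",(420,612),.0),("frontL",(552,490),.04),("frontR",(465,402),.04)): print("S",n,toplane(f,*S(*q),z)[:2])
E
```

```text
corner [0.6899 0.3614]
tip [0.6272 0.4044]
rear R top [0.6519 0.3343]
rear L top [0.5766 0.3914]
front L [0.5077 0.2871]
front R [0.59   0.2327]
S corner [0.6836 0.3566]
S rearR [0.6566 0.3458]
S rearL [0.5802 0.3932]
S frontL [0.5037 0.2987]
S frontR [0.5833 0.2379]
```

```bash
python3 -m crank '[[[-1,0,2,0,0],[-1,0,2.5,0,0],[-1,0,2.5,0,0],[-1,0,1.5,0,0],[-1,0,0.6,0,0],[-1,1,0,0,0],[-1,1,0,0,0],[-1,0,0,0,0]]]';python3 - <<'E'
from h import *
go(.568,.176,.119,-33)
f=grab_frame("side"); crop(f,200,160,360,290,5,"s6"); 
f=grab_frame("top"); crop(f,170,100,330,230,5,"t6"); 
E
```

```text
time: 9.7
tool_pos: [0.5569, 0.1585, 0.0291]
tool_rot: [-0.337, 0.337, -0.622, 0.622]
contact_force: [0.3, -0.2, -2.1]
gripper_width: 0.217
t 9.7 tcp [0.5569 0.1585 0.0291] yaw -33.09 w 0.217 F [ 0.3 -0.2 -2.1] j6 0.73
shift now [-2.08 -8.99 -0.02]
twist -0.09
shift after twist [-2.08 -8.99 -0.02]
```

View pics/s6.png

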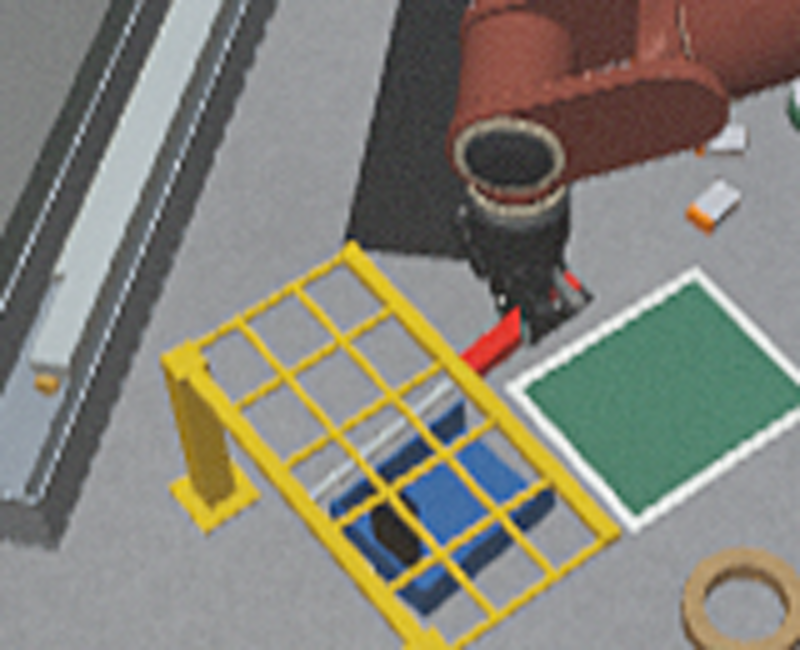

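View pics/t6.png

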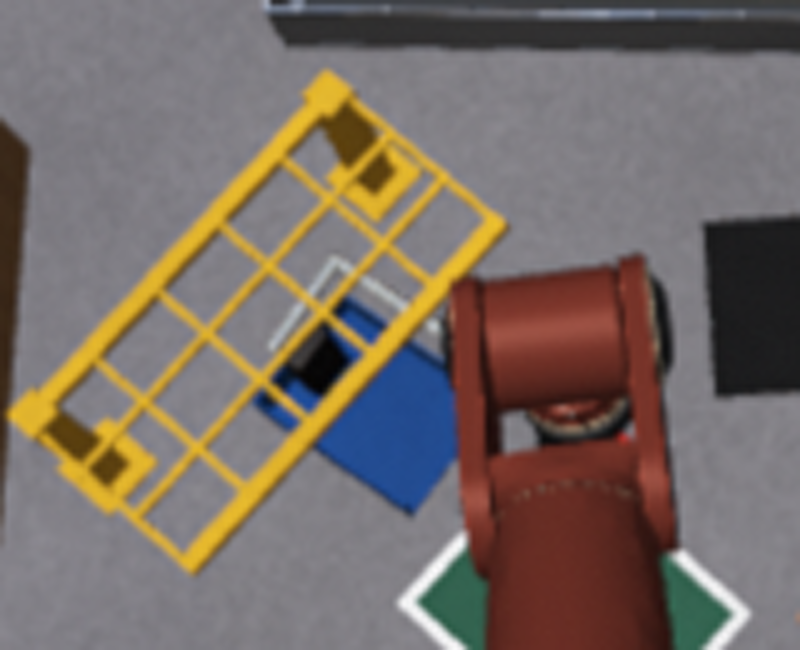

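```bash
python3 -m crank '[[[-1,1,0,0,0],[-1,1.3,0,0,0],[-1,1.5,0,0,0],[-1,1.5,0,0,0],[-1,1.5,0,0,0],[-1,1.5,0,0,0],[-1,1,0,0,0],[-1,0,0,0,0]]]';python3 - <<'E'
from h import *
go(.469,.024,.028,-33)
f=grab_frame("side"); crop(f,200,160,360,290,5,"s7"); 
E
```

```text
time: 10.8
tool_pos: [0.5055, 0.0804, 0.0281]
tool_rot: [0.337, -0.337, 0.622, -0.622]
contact_force: [-0.6, -0.1, -2.1]
gripper_width: 0.216
t 10.8 tcp [0.5055 0.0804 0.0281] yaw -33.07 w 0.216 F [-0.6 -0.1 -2.1] j6 0.59
shift now [6.72 0.01 0.02]
twist -0.07
shift after twist [6.72 0.01 0.01]
```

View pics/s7.png

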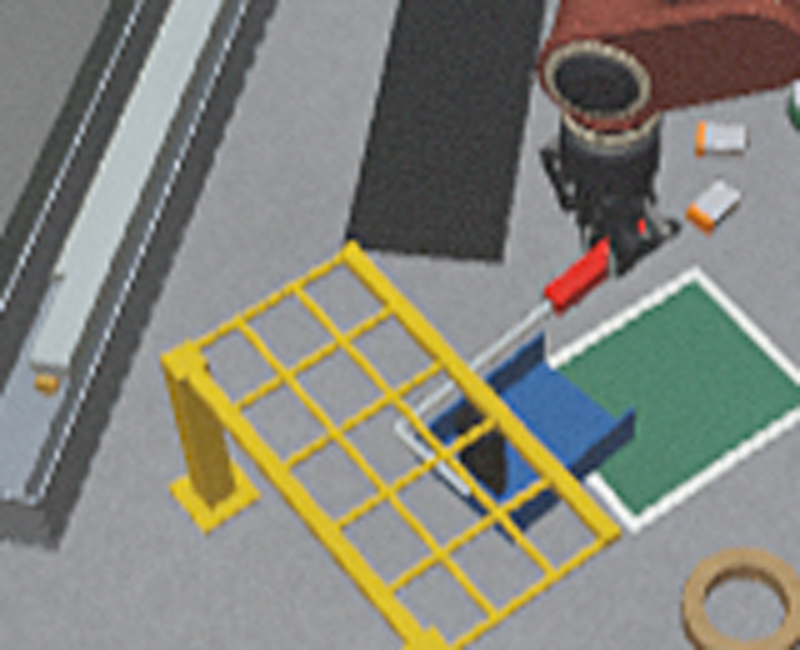

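```bash
python3 -m crank '[[[-1,1,0,0,0],[-1,1.5,0,0,0],[-1,1.5,0,0,0],[-1,1.5,0,0,0],[-1,1.5,0,0,0],[-1,1.5,0,0,0],[-1,0.7,0,0,0],[-1,0,0,0,0]]]';python3 - <<'E'
from h import *
go(.469,.024,.028,-33)
f=grab_frame("side"); crop(f,200,160,360,290,5,"s8"); 
f=grab_frame("top"); crop(f,170,100,380,260,3.8,"t8"); 
E
```

```text
time: 11.85
tool_pos: [0.4556, 0.0035, 0.0282]
tool_rot: [-0.337, 0.337, -0.622, 0.622]
contact_force: [-0.1, 0.2, -1.1]
gripper_width: 0.215
t 11.85 tcp [0.4556 0.0035 0.0282] yaw -33.06 w 0.215 F [-0.1  0.2 -1.1] j6 0.42
shift now [-2.45  0.02  0.  ]
twist -0.06
shift after twist [-2.45  0.02  0.  ]
```

View pics/s8.png

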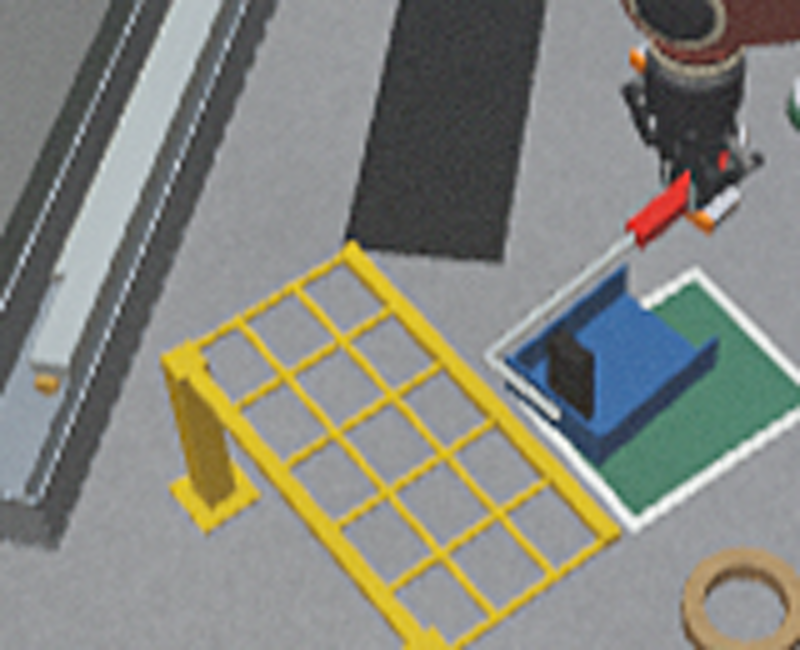

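View pics/t8.png

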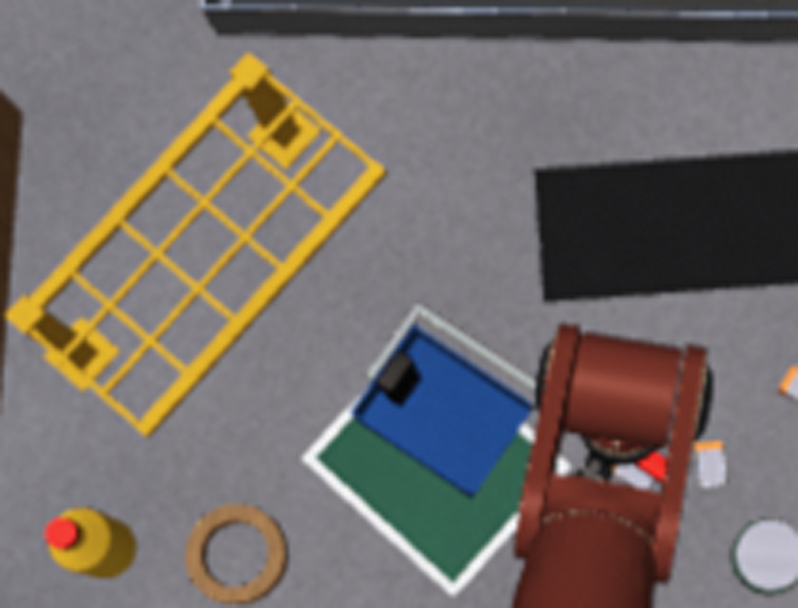

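```bash
python3 -m crank '[[[-1,-1.2,0,0,0],[-1,0,-1.5,0,0],[-1,0,-3,0,0],[-1,0,-3,0,0],[-1,0,-3,0,0],[-1,0,-1,0,0],[-1,0,0,0,-3],[-1,0,0,0,-6]]]';python3 -m crank '[[[-1,0,0,0,-7],[-1,0,0,0,-7],[-1,0,0,0,-7],[-1,0,0,0,-4.5],[-1,0,0,0,-3],[-1,0,0,0,0]]]';python3 - <<'E'
from h import *
go(.7062,-.1496,.0068,4.45)
f=grab_frame("side"); crop(f,200,120,380,270,4.4,"s9"); 
E
```

```text
time: 12.95
tool_pos: [0.4623, 0.0143, 0.143]
tool_rot: [0.386, -0.386, 0.593, -0.592]
contact_force: [-0.3, 0.4, -1.5]
gripper_width: 0.218
time: 13.7
tool_pos: [0.4622, 0.0143, 0.1427]
tool_rot: [-0.519, 0.519, -0.481, 0.48]
contact_force: [0.3, 0.4, -1.5]
gripper_width: 0.214
t 13.7 tcp [0.4622 0.0143 0.1427] yaw 4.46 w 0.214 F [ 0.3  0.4 -1.5] j6 -0.21
shift now [18.24 13.56 23.07]
twist 0.01
shift after twist [18.24 13.56 23.08]
```

View pics/s9.png

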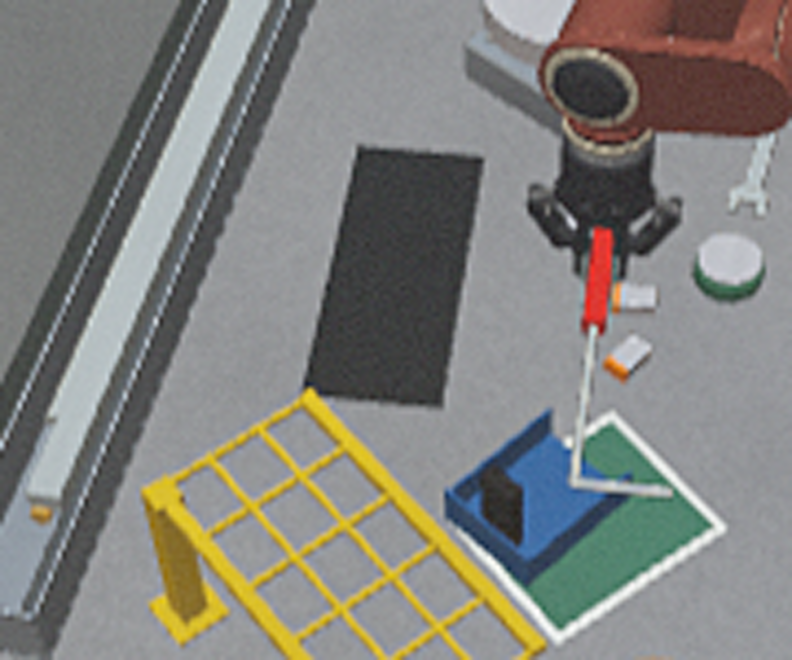

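```bash
python3 -m crank '[[[-1,2,0,2.5,0],[-1,2.9,0,3.7,0],[-1,3,0,3.8,0],[-1,3,0,3.8,0],[-1,3,0,3.8,0],[-1,3,0,3.8,0],[-1,1.9,2,1.6,0],[-1,0,2,0,0]]]';python3 -c "
from h import *
go(.7062,-.156,.0068,4.45)"
```

```text
time: 14.75
tool_pos: [0.7073, -0.1566, 0.1021]
tool_rot: [-0.519, 0.519, -0.481, 0.481]
contact_force: [-0.2, 0.2, -1.2]
gripper_width: 0.214
t 14.75 tcp [ 0.7073 -0.1566  0.1021] yaw 4.36 w 0.214 F [-0.2  0.2 -1.2] j6 -0.4
shift now [-0.06  9.53 -0.11]
twist -0.09
shift after twist [-0.06  9.53 -0.11]
```

```bash
python3 -m crank '[[[-1,0,3,0,0],[-1,0,3,0,0],[-1,0,2,0,0],[-1,0,1,0,0],[-1,0,0.4,0,0],[-1,0,0,0,0]]]';python3 -c "
from h import *
go(.7062,-.156,.0058,4.45)"; python3 -m crank '[[[0,0,0.1,0,0],[0,0,0,0,0],[0.3,0,0,0,0],[0.3,0,-2,0,0],[0.3,0,-4,0,0],[0.3,0,-5,0,0],[1,0,-5,0,0],[1,0,0,0,0]]]';python3 - <<'E'
from h import *
go(.7062,-.156,.0068,4.45)
f=grab_frame("side"); crop(f,200,100,380,250,4.4,"s10"); 
E
```

```text
time: 15.5
tool_pos: [0.7071, -0.1555, 0.0102]
tool_rot: [0.519, -0.519, 0.48, -0.481]
contact_force: [-0.1, 0.2, -1.4]
gripper_width: 0.221
t 15.5 tcp [ 0.7071 -0.1555  0.0102] yaw 4.47 w 0.221 F [-0.1  0.2 -1.4] j6 -0.4
shift now [ 0.04  0.44 -0.1 ]
twist 0.02
shift after twist [ 0.04  0.44 -0.1 ]
time: 16.5
tool_pos: [0.7103, -0.1565, 0.1779]
tool_rot: [0.521, -0.517, 0.476, -0.485]
contact_force: [-0.3, -0.7, 0.9]
gripper_width: 0.996
t 16.5 tcp [ 0.7103 -0.1565  0.1779] yaw 4.48 w 0.996 F [-0.3 -0.7  0.9] j6 -0.4
shift now [-0.17 17.1  -0.62]
twist 0.03
shift after twist [-0.17 17.1  -0.62]
```

View pics/s10.png

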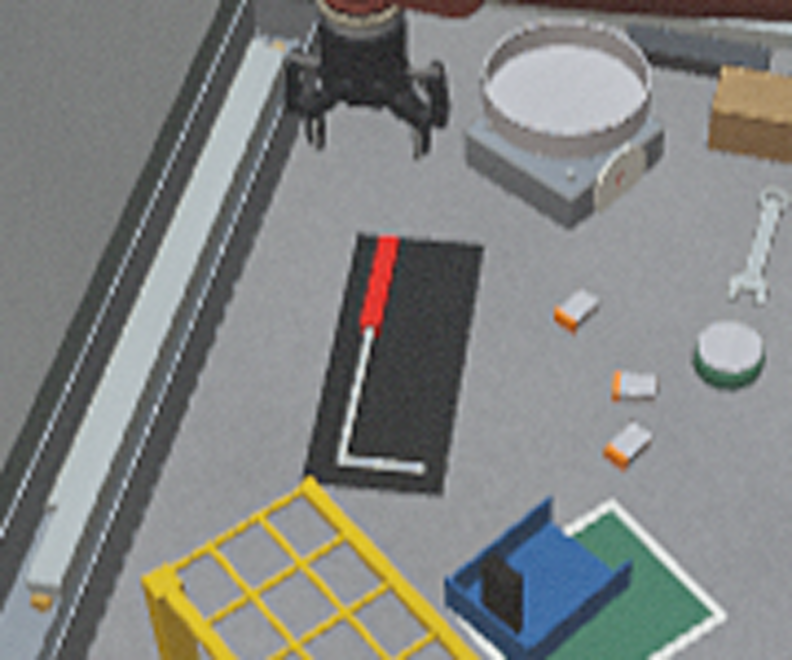

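```bash
python3 - <<'E'
from h import *
f=grab_frame("top");g=grab_frame("side")
B=lambda x,y:(x/4+290-.375,y/4+120-.375)
for n,a,b in(("A",(344,316),(388,341)),("B",(265,383),(270,434)),("C",(164,402),(208,426))):
    p=toplane(f,*B(*a),.014)[:2];q=toplane(f,*B(*b),.014)[:2]; d=q-p
    print(n,(p+q)/2,np.linalg.norm(d),np.degrees(np.arctan2(d[1],d[0])))
S=lambda x,y:(x/4.4+200-.386,y/4.4+100-.386)
for n,a,b in(("A",(563,318),(592,300)),("B",(615,385),(656,385)),("C",(614,455),(644,433))):
    p=toplane(g,*S(*a),.008)[:2];q=toplane(g,*S(*b),.008)[:2]; d=q-p
    print("s",n,(p+q)/2,np.linalg.norm(d),np.degrees(np.arctan2(d[1],d[0])))
for n,q,z in(("handle end",(388,236),.024),("corner",(342,463),.013),("mat",(357,235),.002),("mat",(484,246),.002),("mat",(305,481),.002),("mat",(443,494),.002)): print(n,toplane(g,*S(*q),z)[:2])
crop(f,290,100,450,240,5,"t10")
E
```

```text
A [ 0.5153 -0.1651] 0.04385324943815395 -119.29883376298731
B [ 0.4435 -0.0798] 0.04462891359233443 -174.04599338322566
C [ 0.4374 -0.0094] 0.04335178397762498 -117.81280529066407
s A [ 0.5127 -0.1661] 0.03753071564299545 -128.7222192024796
s B [ 0.4409 -0.082 ] 0.03901936319671228 -168.02836653450044
s C [ 0.4349 -0.0104] 0.038858254159536705 -126.12801274761897
handle end [ 0.7139 -0.2088]
corner [0.6882 0.0698]
mat [ 0.7511 -0.2241]
mat [ 0.6218 -0.236 ]
mat [0.7188 0.0889]
mat [0.5919 0.0773]
```

View pics/t10.png

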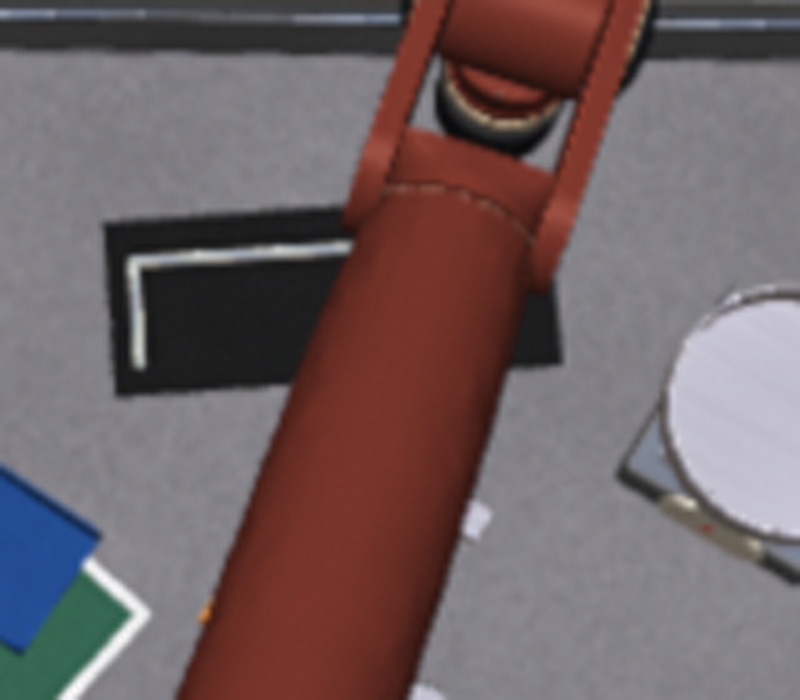

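```bash
python3 - <<'E'
from h import *
f=grab_frame("top");g=grab_frame("side")
crop(f,230,150,340,270,5,"t11");crop(g,290,190,380,270,7,"s11")
E
```

```text
(no output)
```

View pics/t11.png

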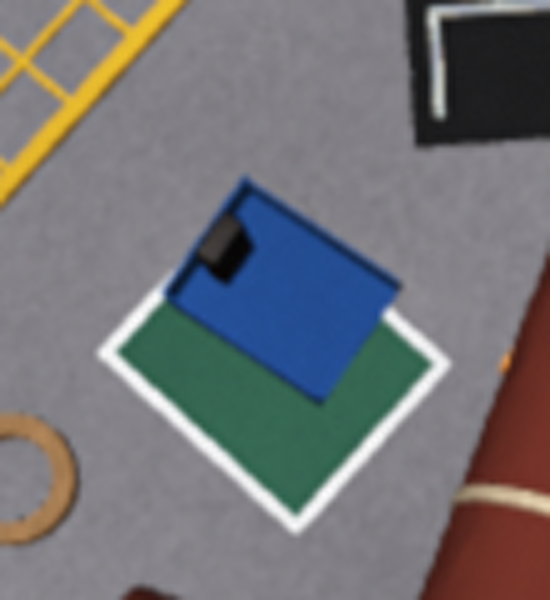

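View pics/s11.png

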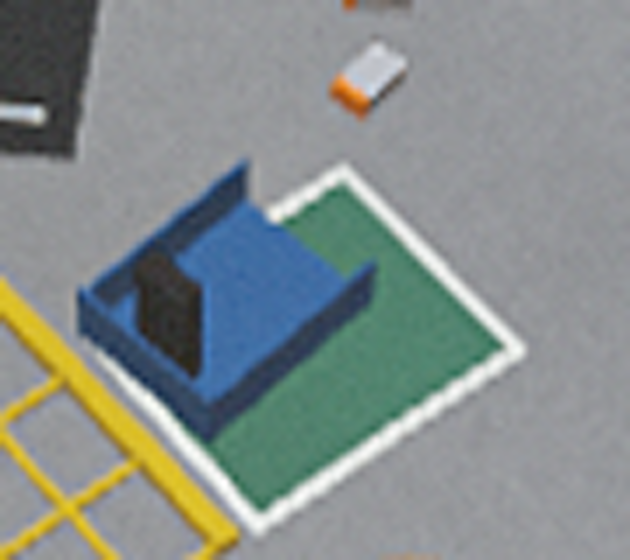

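```bash
python3 - <<'E'
from h import *
f=grab_frame("top");g=grab_frame("side")
T=lambda x,y:(x/5+230-.4,y/5+150-.4)
S=lambda x,y:(x/7+290-.43,y/7+190-.43)
c=[]
for n,q,z in(("fR",(402,286),.04),("fR0",(402,290),.0),("fL0",(322,404),0.),("rL",(167,295),.044),("rR",(246,178),.044),("grip",(221,237),.088)): print(n,toplane(f,*T(*q),z)[:2])
for n,q,z in(("fR",(247,162),.04),("fL",(376,263),.04),("rR",(78,292),.044),("rL",(213,405),.044),("grip",(166,262),.088)): print("S",n,toplane(g,*S(*q),z)[:2])
E
```

```text
fR [0.4887 0.0812]
fR0 [0.4925 0.0829]
fL0 [0.4112 0.1366]
rL [0.4789 0.2417]
rR [0.5617 0.1906]
grip [0.5117 0.2011]
S fR [0.4899 0.0889]
S fL [0.408  0.1416]
S rR [0.5618 0.1962]
S rL [0.4764 0.2514]
S grip [0.5131 0.1972]
```

```bash
python3 -c "
from h import *
go(.511,.201,.17,-33)"
```

```text
t 16.85 tcp [ 0.7055 -0.1551  0.1661] yaw 4.47 w 1.004 F [-0.5 -0.2 -0. ] j6 -0.4
shift now [-37.02  -0.29 -16.62]
twist 37.47
shift after twist [-19.27  -0.29 -35.71]
```

```bash
python3 -m crank '[[[1,-3,0,-1.4,0],[1,-5,0,-2.2,0],[1,-5,0,-2.2,0],[1,-5,0,-2.3,0],[1,-5,0,-2.3,0],[1,-5,0,-2.2,0],[1,-5,0,-2.2,0],[1,-4,0,-1.8,0]]]';python3 -m crank '[[[1,0,0,0,8],[1,0,0,0,10],[1,0,0,0,10],[1,0,0,0,9],[1,0,0,0,0]]]';python3 -c "
from h import *
go(.511,.201,.06,-33)"
```

```text
time: 17.85
tool_pos: [0.5105, 0.2021, 0.1673]
tool_rot: [-0.519, 0.52, -0.48, 0.48]
contact_force: [0.3, 1.2, 0.2]
gripper_width: 0.998
time: 18.48
tool_pos: [0.5117, 0.2004, 0.1674]
tool_rot: [0.34, -0.341, 0.62, -0.62]
contact_force: [-0.1, -0.3, 0.6]
gripper_width: 1.0
t 18.48 tcp [0.5117 0.2004 0.1674] yaw -32.42 w 1.0 F [-0.1 -0.3  0.6] j6 0.8
shift now [-0.02 10.74 -0.08]
twist 0.58
shift after twist [-0.02 10.74 -0.08]
```

```bash
python3 -m crank '[[[0.3,0,3,0,0.6],[0.3,0,4,0,0],[0.3,0,2.5,0,0],[0.3,0,1.2,0,0],[0.3,0,0,0,0],[-1,0,0,0,0],[-1,0,0,0,0],[-1,0,0,0,0]]]';python3 -m crank '[[[-1,0,-1,0,0],[-1,0,-1.5,0,0],[-1,0,-1.5,0,0],[-1,0,-1,0,0],[-1,0,0,0,0]]]';python3 - <<'E'
from h import *
go(.511,.201,.06,-33)
f=grab_frame("side"); crop(f,260,140,400,270,5,"s12"); 
f=grab_frame("top"); crop(f,210,130,340,260,4,"t12"); 
E
```

```text
time: 19.48
tool_pos: [0.5136, 0.2009, 0.0631]
tool_rot: [-0.338, 0.336, -0.621, 0.622]
contact_force: [1.2, 0.2, 4.7]
gripper_width: 0.41
time: 20.1
tool_pos: [0.513, 0.2008, 0.1128]
tool_rot: [-0.338, 0.336, -0.622, 0.622]
contact_force: [1.3, -0.4, -1.4]
gripper_width: 0.412
t 20.1 tcp [0.513  0.2008 0.1128] yaw -33.12 w 0.412 F [ 1.3 -0.4 -1.4] j6 0.82
shift now [ 0.1   5.28 -0.19]
twist -0.12
shift after twist [ 0.1   5.28 -0.19]
```

View pics/s12.png

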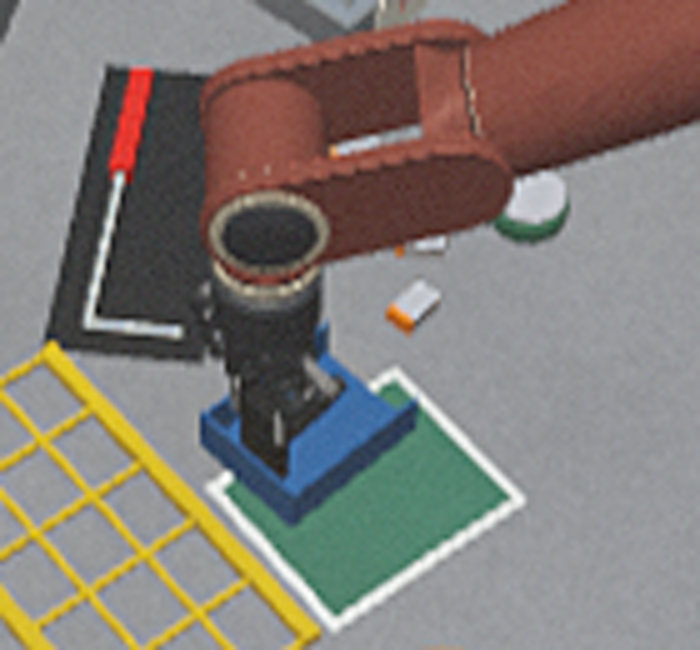

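```bash
python3 -m crank '[[[-0.35,0,0,0,0],[-0.35,0,0,0,0],[-0.3,0,0,0,0],[-0.3,0,0,0,0],[-0.26,0,0,0,0],[-0.26,0,0,0,0]]]';python3 - <<'E'
from h import *
go(.511,.201,.06,-33)
f=grab_frame("side"); crop(f,260,140,400,270,5,"s13"); 
E
```

```text
time: 20.95
tool_pos: [0.5122, 0.2005, 0.1113]
tool_rot: [-0.337, 0.337, -0.622, 0.622]
contact_force: [0.5, 0.3, -1.4]
gripper_width: 0.413
t 20.95 tcp [0.5122 0.2005 0.1113] yaw -33.13 w 0.413 F [ 0.5  0.3 -1.4] j6 0.82
shift now [ 0.03  5.13 -0.13]
twist -0.13
shift after twist [ 0.03  5.13 -0.13]
```

View pics/s13.png

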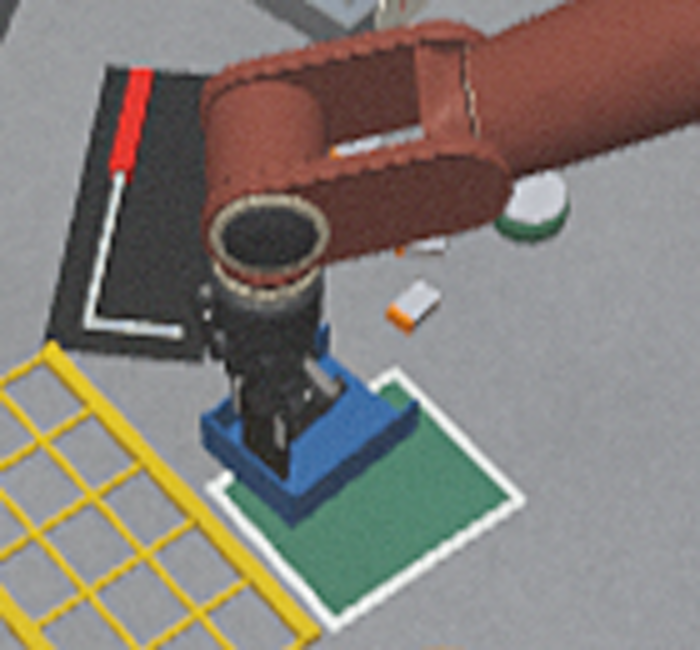

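```bash
python3 -m crank '[[[-0.23,0,0,0,0],[-0.21,0,0,0,0],[-0.2,0,0,0,0],[-0.19,0,0,0,0],[-0.19,0,0,0,0]]]';python3 - <<'E'
from h import *
go(.511,.201,.06,-33)
f=grab_frame("side"); crop(f,260,140,400,270,5,"s14"); 
E
```

```text
time: 21.62
tool_pos: [0.5122, 0.2005, 0.1113]
tool_rot: [0.337, -0.337, 0.622, -0.622]
contact_force: [0.6, -0.4, -1.4]
gripper_width: 0.409
t 21.62 tcp [0.5122 0.2005 0.1113] yaw -33.13 w 0.409 F [ 0.6 -0.4 -1.4] j6 0.82
shift now [ 0.03  5.13 -0.13]
twist -0.13
shift after twist [ 0.03  5.13 -0.13]
```

View pics/s14.png

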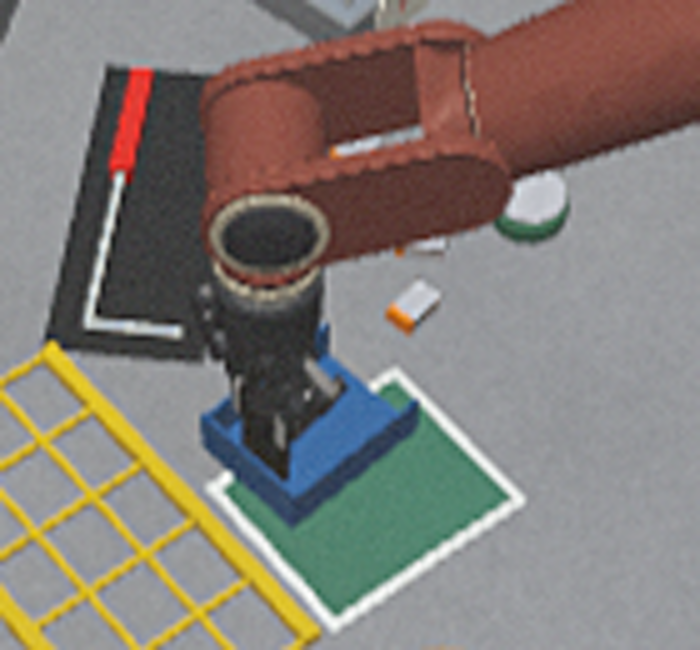

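```bash
python3 -m crank '[[[-0.19,0,1.5,0,0],[-0.19,0,1.5,0,0],[-0.19,0,0,0,0],[-0.17,0,0,0,0],[-0.17,0,0,0,0]]]';python3 -m crank '[[[-0.16,0,0,0,0],[-0.16,0,0,0,0]]]';python3 -m crank '[[[-0.15,0,0,0,0],[-0.15,0,0,0,0]]]';python3 - <<'E'
from h import *
go(.511,.201,.06,-33)
f=grab_frame("side"); crop(f,260,140,400,270,5,"s15"); 
E
```

```text
time: 22.3
tool_pos: [0.5127, 0.2007, 0.0819]
tool_rot: [-0.337, 0.336, -0.622, 0.622]
contact_force: [0.0, -0.0, -1.4]
gripper_width: 0.417
time: 22.55
tool_pos: [0.5124, 0.2006, 0.0817]
tool_rot: [-0.337, 0.336, -0.622, 0.622]
contact_force: [-0.1, 0.3, -2.4]
gripper_width: 0.415
time: 22.8
tool_pos: [0.5126, 0.2006, 0.0818]
tool_rot: [-0.337, 0.336, -0.622, 0.622]
contact_force: [0.0, 1.2, -0.0]
gripper_width: 0.423
t 22.8 tcp [0.5126 0.2006 0.0818] yaw -33.13 w 0.423 F [ 0.   1.2 -0. ] j6 0.82
shift now [ 0.06  2.18 -0.15]
twist -0.13
shift after twist [ 0.06  2.18 -0.15]
```

View pics/s15.png

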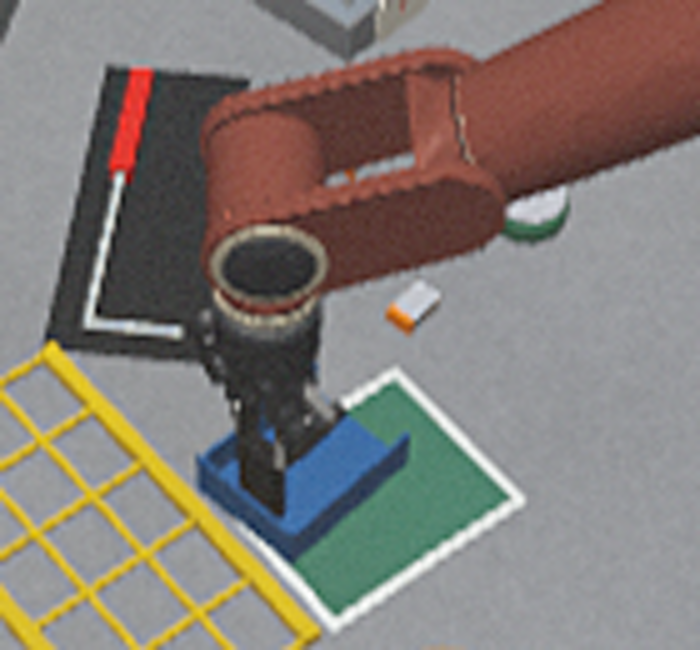

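```bash
python3 - <<'E'
from h import *
f=grab_frame("side"); crop(f,290,200,360,262,10,"s16"); crop(grab_frame("top"),230,160,340,250,6,"t16")
E
```

```text
(no output)
```

View pics/s16.png

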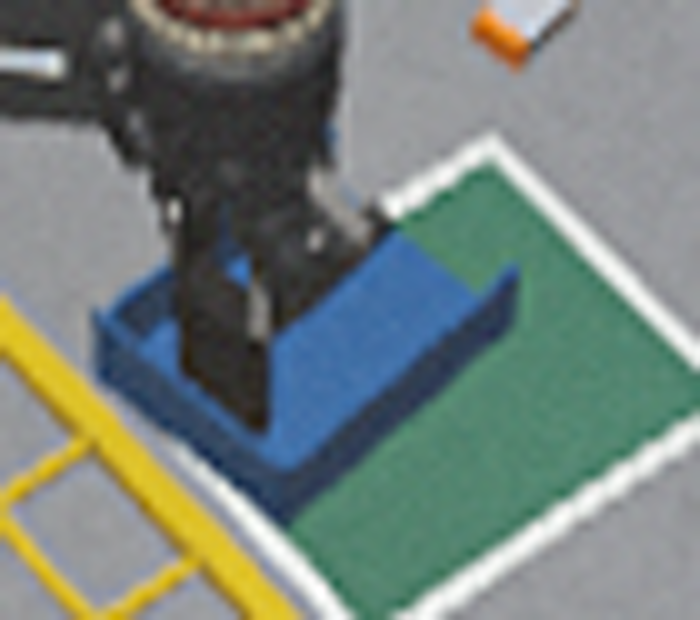

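View pics/t16.png

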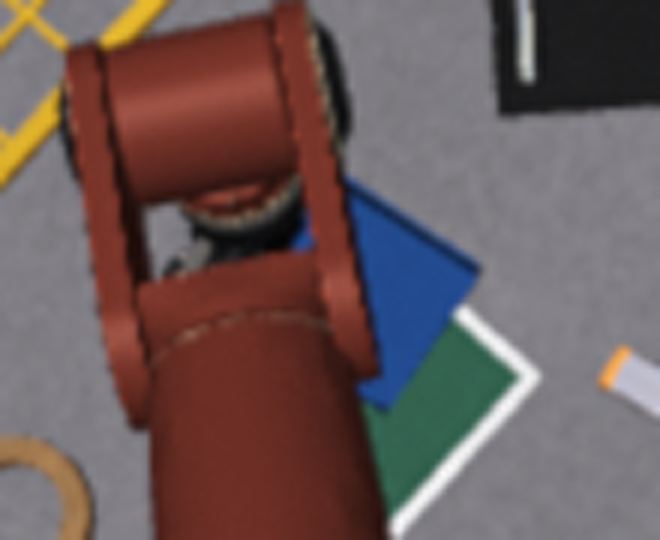

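```bash
python3 -m crank '[[[0.1,0,0,0,0],[0.1,0,1,0,0],[0.1,0,0.9,0,0],[-1,0,0,0,0],[-1,0,0,0,0],[-1,0,-1.5,0,0],[-1,0,-2,0,0],[-1,0,-2,0,0]]]';python3 -m crank '[[[-0.3,0,-1,0,0],[-0.2,0,0,0,0],[-0.165,0,0,0,0],[-0.16,0,0,0,0],[-0.16,0,0,0,0]]]';python3 -m crank '[[[-0.158,0,0,0,0],[-0.158,0,0,0,0]]]';python3 - <<'E'
from h import *
go(.511,.201,.06,-33)
f=grab_frame("side"); crop(f,280,180,370,262,8,"s17")
E
```

```text
time: 23.95
tool_pos: [0.5128, 0.2007, 0.1198]
tool_rot: [-0.337, 0.336, -0.622, 0.622]
contact_force: [-0.9, 1.2, -1.7]
gripper_width: 0.409
time: 24.58
tool_pos: [0.5118, 0.2004, 0.1265]
tool_rot: [0.336, -0.337, 0.622, -0.622]
contact_force: [0.6, 0.1, -2.2]
gripper_width: 0.421
time: 24.82
tool_pos: [0.5121, 0.2006, 0.1272]
tool_rot: [0.337, -0.337, 0.622, -0.622]
contact_force: [-0.3, 0.6, -1.1]
gripper_width: 0.42
t 24.82 tcp [0.5121 0.2006 0.1272] yaw -33.12 w 0.42 F [-0.3  0.6 -1.1] j6 0.82
shift now [ 0.02  6.72 -0.12]
twist -0.12
shift after twist [ 0.02  6.72 -0.12]
```

View pics/s17.png

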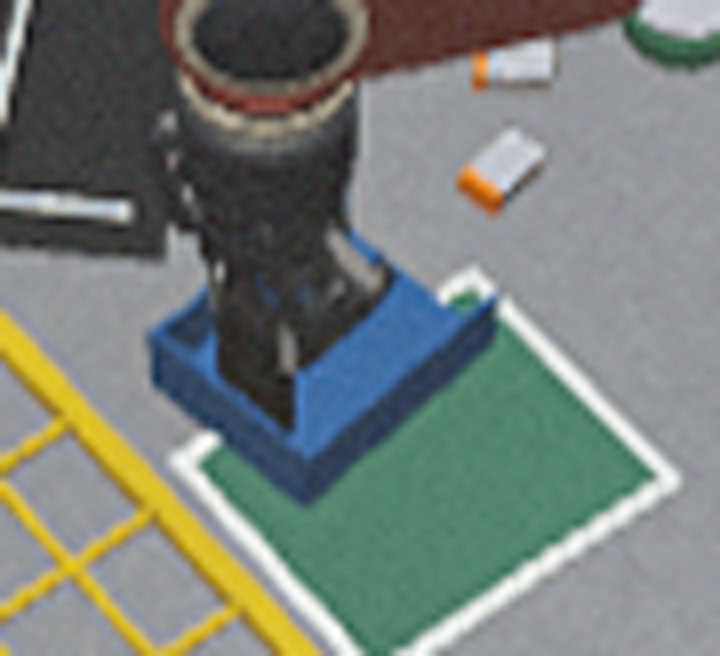

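Still flat at 6 cm. Finer loosening.

```bash
python3 -m crank '[[[-0.156,0,0,0,0],[-0.154,0,0,0,0]]]';python3 -m crank '[[[-0.153,0,0,0,0]]]';python3 -m crank '[[[-0.152,0,0,0,0]]]';python3 -m crank '[[[-0.151,0,0,0,0]]]';python3 - <<'E'
from h import *
f=grab_frame("side"); crop(f,280,180,370,262,8,"s18")
E
```

```text
time: 25.12
tool_pos: [0.5125, 0.2006, 0.1278]
tool_rot: [-0.337, 0.336, -0.622, 0.622]
contact_force: [0.0, 0.3, 0.2]
gripper_width: 0.425
time: 25.25
tool_pos: [0.5125, 0.2006, 0.1278]
tool_rot: [-0.337, 0.336, -0.622, 0.622]
contact_force: [0.4, 0.2, 0.2]
gripper_width: 0.42
time: 25.38
tool_pos: [0.5124, 0.2006, 0.1276]
tool_rot: [-0.337, 0.337, -0.622, 0.622]
contact_force: [0.2, -0.3, 0.8]
gripper_width: 0.425
time: 25.5
tool_pos: [0.5122, 0.2006, 0.1274]
tool_rot: [-0.337, 0.337, -0.622, 0.622]
contact_force: [0.3, 0.1, 0.4]
gripper_width: 0.424
```

View pics/s18.png

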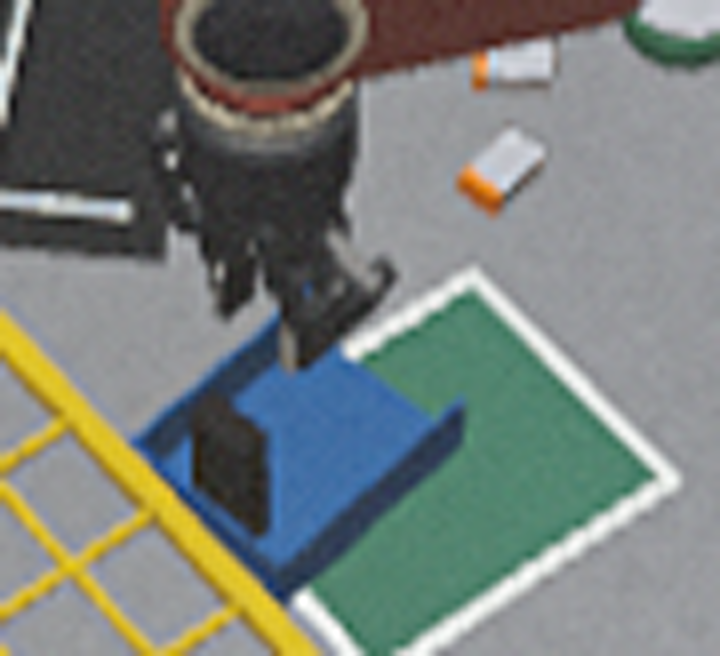

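```bash
python3 - <<'E'
from h import *
f=grab_frame("side"); S=lambda x,y:(x/8+280-.44,y/8+180-.44)
for n,q,z in(("grip",(232,402),.088),("fL",(464,405),.04),("rL",(283,560),.044),("fR",(277,318),.04)): print(n,toplane(f,*S(*q),z)[:2])
go(.511,.201,.06,-33)
E
```

```text
grip [0.5274 0.213 ]
fL [0.4269 0.1599]
rL [0.4927 0.2642]
fR [0.5242 0.1285]
t 25.6 tcp [0.5122 0.2005 0.1273] yaw -33.13 w 0.419 F [ 0.2 -0.4  0.7] j6 0.82
shift now [ 0.03  6.73 -0.13]
twist -0.13
shift after twist [ 0.03  6.73 -0.13]
```

```bash
python3 -m crank '[[[0.3,-2.1,0,0.5,0],[0.3,0,0,0,0]]]'; python3 - <<'E'
from h import *
go(.528,.216,.062,-33)
f=grab_frame("side"); crop(f,280,180,370,262,8,"s19");f=grab_frame("top");crop(f,230,150,340,250,6,"t19")
E
```

```text
time: 25.85
tool_pos: [0.5284, 0.2158, 0.1275]
tool_rot: [-0.337, 0.337, -0.622, 0.622]
contact_force: [0.0, 0.1, 0.3]
gripper_width: 0.653
t 25.85 tcp [0.5284 0.2158 0.1275] yaw -33.09 w 0.653 F [0.  0.1 0.3] j6 0.83
shift now [ 0.    6.55 -0.04]
twist -0.09
shift after twist [ 0.    6.55 -0.04]
```

View pics/s19.png

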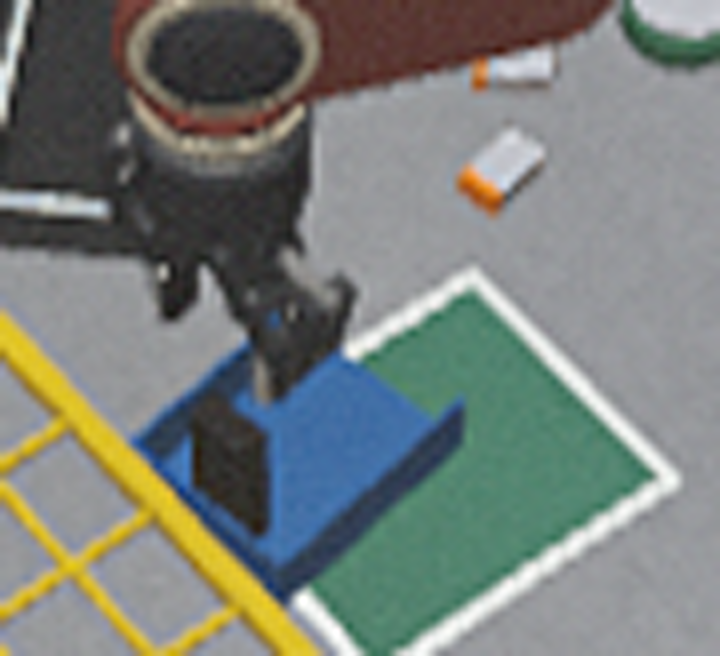

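```bash
python3 -m crank '[[[0.3,0,3,0,0],[0.3,0,2.5,0,0],[0.3,0,1,0,0],[-1,0,0,0,0],[-1,0,0,0,0],[-1,0,0,0,0],[-1,0,-1.5,0,0],[-1,0,-2.5,0,0]]]';python3 -m crank '[[[-1,0,-3,0,0],[-1,0,-1,0,0]]]';python3 -c "
from h import *
go(.75,-.02,.142,-129.3)"
```

```text
time: 26.95
tool_pos: [0.5273, 0.2153, 0.1028]
tool_rot: [0.336, -0.337, 0.622, -0.622]
contact_force: [-0.4, 0.6, -1.0]
gripper_width: 0.404
time: 27.2
tool_pos: [0.5296, 0.2159, 0.146]
tool_rot: [-0.339, 0.335, -0.621, 0.622]
contact_force: [-0.4, 0.1, -0.8]
gripper_width: 0.409
t 27.2 tcp [0.5296 0.2159 0.146 ] yaw -33.12 w 0.409 F [-0.4  0.1 -0.8] j6 0.84
shift now [ 7.72  0.49 31.35]
twist -83.82
shift after twist [31.99  0.49 -4.3 ]
```

```bash
python3 -m crank '[[[-1,0.8,0,3,0],[-1,1.1,0,4.5,0],[-1,1.1,0,4.5,0],[-1,1.1,0,4.5,0],[-1,1.1,0,4.5,0],[-1,1.1,0,4.5,0],[-1,0.9,0,3.7,0],[-1,0.5,0,2.1,0]]]';python3 -m crank '[[[-1,0,0,0,6],[-1,0,0,0,10],[-1,0,0,0,10],[-1,0,0,0,10],[-1,0,0,0,10],[-1,0,0,0,10],[-1,0,0,0,10],[-1,0,0,0,10]]]';python3 -m crank '[[[-1,0,0,0,10],[-1,0,0,0,7],[-1,0,0,0,3],[-1,0,0,0,0]]]';python3 -c "
from h import *
go(.871,.23,.142,-129.3)"
```

```text
time: 28.2
tool_pos: [0.7486, -0.0219, 0.1415]
tool_rot: [0.336, -0.337, 0.622, -0.622]
contact_force: [-0.9, 0.3, -1.1]
gripper_width: 0.403
time: 29.2
tool_pos: [0.7475, -0.0201, 0.1415]
tool_rot: [0.12, -0.119, -0.697, 0.697]
contact_force: [0.2, -0.2, -2.4]
gripper_width: 0.408
time: 29.7
tool_pos: [0.7475, -0.0201, 0.1417]
tool_rot: [0.237, -0.236, -0.666, 0.666]
contact_force: [0.1, -0.2, -1.8]
gripper_width: 0.412
t 29.7 tcp [ 0.7475 -0.0201  0.1417] yaw -129.09 w 0.412 F [ 0.1 -0.2 -1.8] j6 2.13
shift now [  6.19  -0.05 -27.2 ]
twist 0.21
shift after twist [  6.29  -0.05 -27.17]
```

```bash
python3 -m crank '[[[-1,0,0,-2.5,0],[-1,0.5,0,-4,0],[-1,1,0,-4,0],[-1,1,0,-4,0],[-1,1,0,-4,0],[-1,1,0,-4,0],[-1,1,0,-3,0],[-1,0.7,0,-1.7,0]]]';python3 - <<'E'
from h import *
go(.871,.23,.142,-129.3)
f=grab_frame("side"); crop(f,190,180,310,290,6,"s20");f=grab_frame("top");crop(f,200,80,310,200,5,"t20")
E
```

```text
time: 30.7
tool_pos: [0.8714, 0.232, 0.1412]
tool_rot: [0.236, -0.236, -0.666, 0.667]
contact_force: [0.3, -0.3, -1.6]
gripper_width: 0.402
t 30.7 tcp [0.8714 0.232  0.1412] yaw -128.98 w 0.402 F [ 0.3 -0.3 -1.6] j6 2.43
shift now [-0.1  -0.08  0.18]
twist 0.32
shift after twist [-0.1  -0.08  0.18]
```

View pics/s20.png

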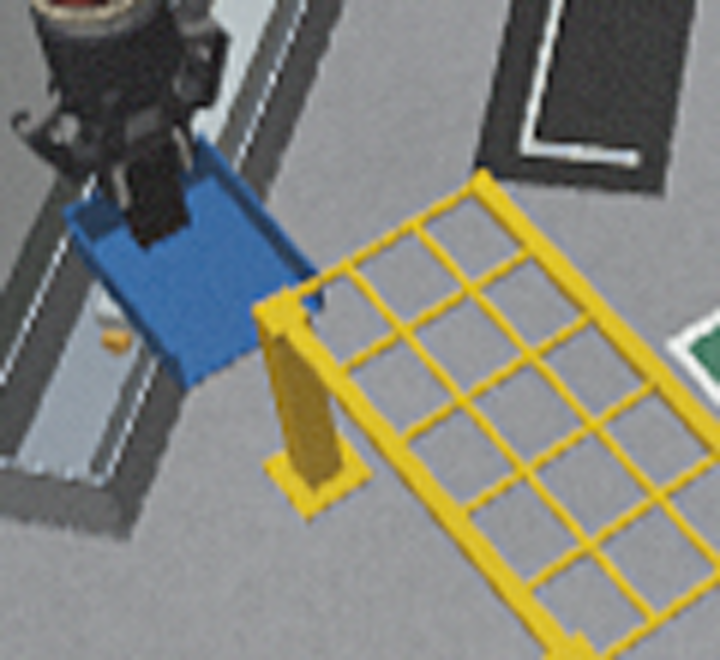

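View pics/t20.png

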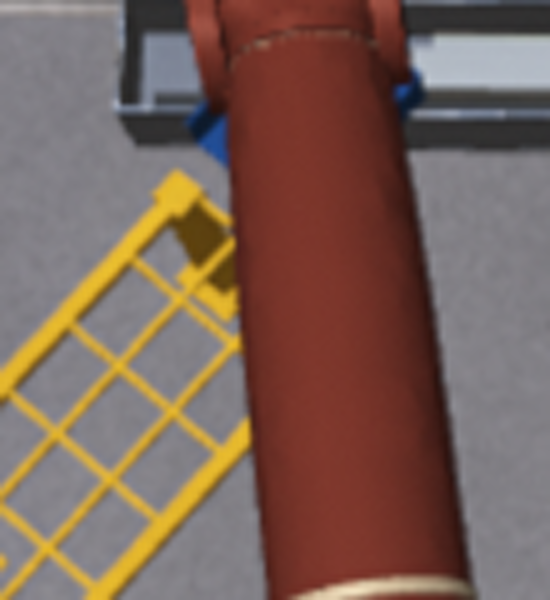

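```bash
python3 -m crank '[[[-1,1.5,0,0.2,0],[-1,1,0,0,0],[-1,0.6,0,0,0],[-1,0.6,0,0,0]]]';python3 -m crank '[[[-1,0.6,0,0,0],[-1,0.6,0,0,0]]]';python3 -m crank '[[[-1,0.6,0,0,0],[-1,0.6,0,0,0]]]';python3 -m crank '[[[-1,0.6,0,0,0],[-1,0,0,0,0]]]';python3 - <<'E'
from h import *
go(.871,.23,.142,-129.3)
f=grab_frame("side"); crop(f,190,180,310,290,6,"s21")
E
```

```text
time: 31.3
tool_pos: [0.8413, 0.2515, 0.1425]
tool_rot: [0.237, -0.237, -0.666, 0.666]
contact_force: [1.0, -0.6, -2.9]
gripper_width: 0.408
time: 31.55
tool_pos: [0.8361, 0.2561, 0.1456]
tool_rot: [0.233, -0.242, -0.666, 0.666]
contact_force: [9.0, -5.8, 3.0]
gripper_width: 0.409
time: 31.8
tool_pos: [0.8273, 0.2638, 0.1469]
tool_rot: [-0.233, 0.242, 0.666, -0.666]
contact_force: [7.5, -5.2, 2.0]
gripper_width: 0.41
time: 32.05
tool_pos: [0.8216, 0.2687, 0.1459]
tool_rot: [-0.234, 0.241, 0.667, -0.666]
contact_force: [5.7, -5.4, 1.3]
gripper_width: 0.412
t 32.05 tcp [0.8216 0.2687 0.1459] yaw -129.21 w 0.412 F [ 5.7 -5.4  1.3] j6 2.49
shift now [-6.27  0.45 -0.12]
twist 0.09
shift after twist [-6.27  0.45 -0.13]
```

View pics/s21.png

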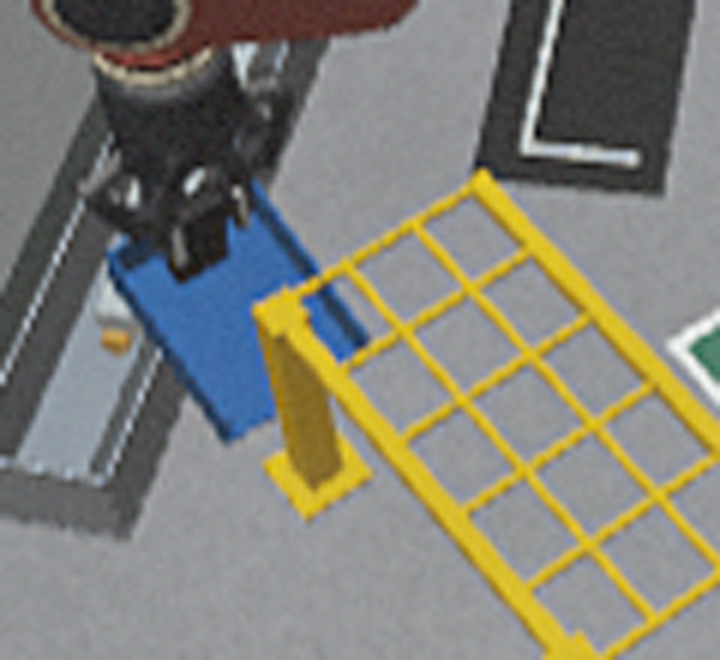

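```bash
python3 -m crank '[[[-1,0.8,0,0,0],[-1,1,0,0,0],[-1,1,0,0,0],[-1,1,0,0,0],[-1,1,0,0,0]]]';python3 -m crank '[[[-1,1,0,0,0],[-1,1,0,0,0],[-1,0,0,0,0]]]';python3 - <<'E'
from h import *
go(.871,.23,.142,-129.3)
f=grab_frame("side"); crop(f,190,180,310,290,6,"s22")
E
```

```text
time: 32.72
tool_pos: [0.7818, 0.3005, 0.1436]
tool_rot: [-0.236, 0.238, 0.666, -0.666]
contact_force: [3.0, -3.0, 1.3]
gripper_width: 0.407
time: 33.1
tool_pos: [0.7658, 0.3133, 0.1422]
tool_rot: [0.236, -0.238, -0.666, 0.667]
contact_force: [7.0, -4.4, -1.1]
gripper_width: 0.402
t 33.1 tcp [0.7658 0.3133 0.1422] yaw -129.1 w 0.402 F [ 7.  -4.4 -1.1] j6 2.55
shift now [-13.42   0.06  -0.17]
twist 0.2
shift after twist [-13.41   0.06  -0.22]
```

View pics/s22.png

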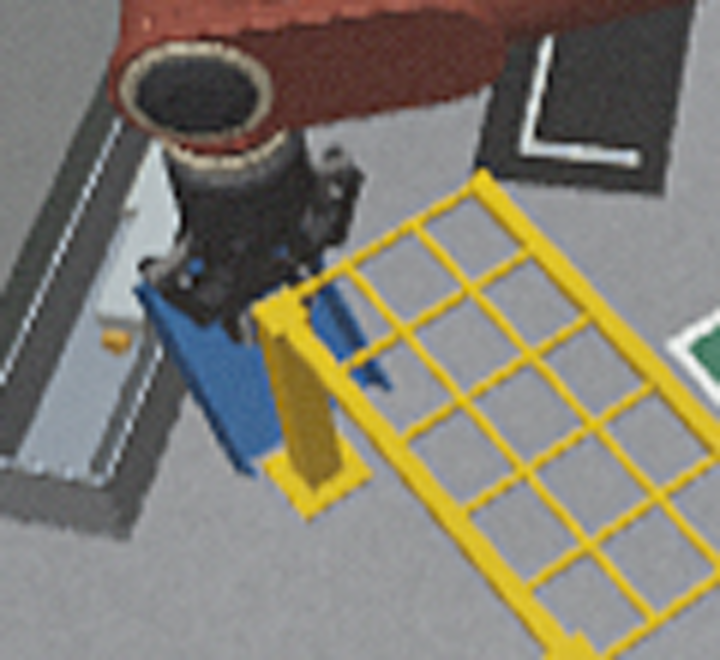

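```bash
python3 -m crank '[[[-1,-2,0,0,0],[-1,-4,0,0,0],[-1,-4,0,0,0],[-1,-4,0,0,0],[-1,-2,0,0,0],[-1,0,0,4,0],[-1,0,0,5,0],[-1,0,0,5,0]]]';python3 -m crank '[[[-1,0,0,5,0],[-1,0,0,5,0],[-1,0,0,4,0],[-1,0,0,0,0]]]';python3 - <<'E'
from h import *
go(.54,.06,.16,-129.3)
f=grab_frame("side"); crop(f,190,80,400,240,3.8,"s23")
E
```

```text
time: 34.15
tool_pos: [0.7994, 0.1036, 0.1405]
tool_rot: [-0.238, 0.235, 0.666, -0.666]
contact_force: [1.3, 0.1, -1.0]
gripper_width: 0.406
time: 34.65
tool_pos: [0.7107, -0.0062, 0.141]
tool_rot: [-0.239, 0.236, 0.666, -0.666]
contact_force: [0.5, 0.2, -1.1]
gripper_width: 0.404
t 34.65 tcp [ 0.7107 -0.0062  0.141 ] yaw -129.31 w 0.404 F [ 0.5  0.2 -1.1] j6 2.14
shift now [17.41 -1.82  5.69]
twist -0.01
shift after twist [17.41 -1.82  5.69]
```

View pics/s23.png

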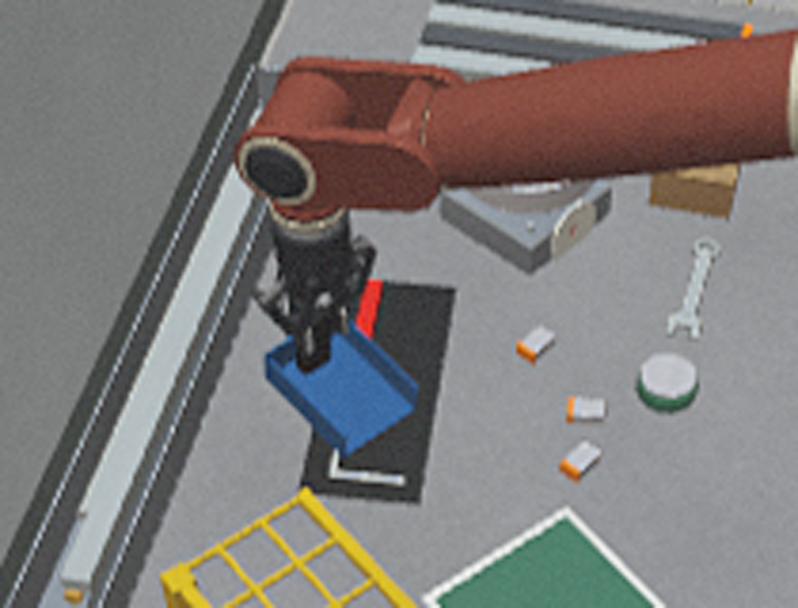

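```bash
cat >> h.py <<'E'
def pitch(f,px,dz=.014,zoff=None):
    "solve pitch so that projected nose mid-edge matches pixel; pivot = TCP + dz up"
    p,r,s=pose(); n=r[:,0]; n=n/np.linalg.norm(n); piv=p+[0,0,dz]
    best=min((np.linalg.norm(proj(f,piv+.13*np.cos(np.radians(32.5+t))*n-[0,0,.13*np.sin(np.radians(32.5+t))])-px),t) for t in range(-30,90))
    return best
E
python3 - <<'E'
from h import *
f=grab_frame("side"); print(pitch(f,np.array([382/3.8+190,428/3.8+80])))
E
```

```text
(np.float64(2.463695331660304), -5)
```

```bash
python3 -m crank '[[[-1,2,0,0.7,0],[-1,4,0,1.2,0],[-1,4,0,1.3,0],[-1,4,0,1.3,0],[-1,2.4,1,0.8,0],[-1,1,2,0.4,0],[-1,0,2,0,0],[-1,0,1.5,0,0]]]';python3 - <<'E'
from h import *
go(.54,.06,.064,-129.3)
f=grab_frame("side"); crop(f,240,120,400,240,5,"s24")
E
```

```text
time: 35.75
tool_pos: [0.542, 0.061, 0.0752]
tool_rot: [0.237, -0.236, -0.666, 0.666]
contact_force: [0.2, 0.5, -1.8]
gripper_width: 0.407
t 35.75 tcp [0.542  0.061  0.0752] yaw -129.13 w 0.407 F [ 0.2  0.5 -1.8] j6 2.23
shift now [0.09 1.12 0.2 ]
twist 0.17
shift after twist [0.09 1.12 0.2 ]
```

View pics/s24.png

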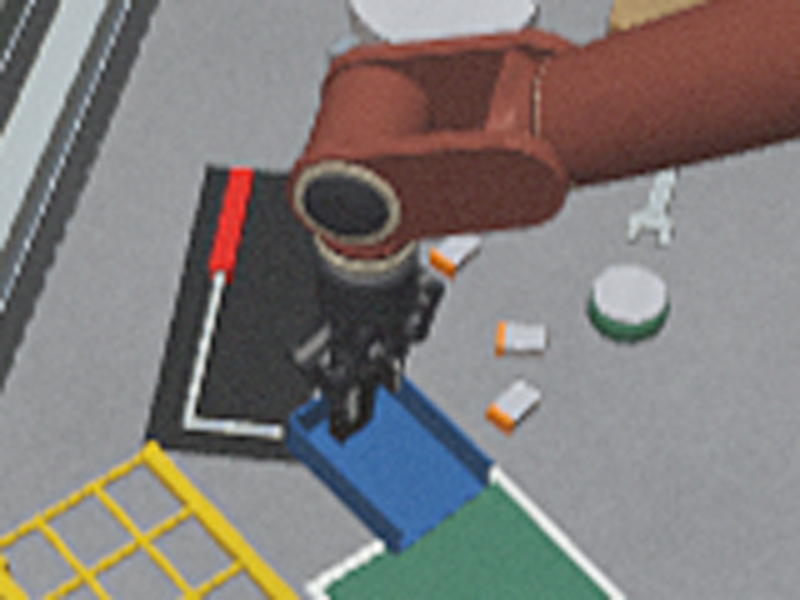

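```bash
python3 -m crank '[[[-1,1.5,0,0,0],[-1,1.5,0,0,0],[-1,0,0.6,0,0],[-1,0,0.4,0,0]]]';python3 -m crank '[[[-1,0,0.2,0,0],[-1,0,0.2,0,0]]]'; python3 -c "
from h import *
go(.54,.06,.064,-129.3)"
```

```text
time: 36.3
tool_pos: [0.5211, 0.0799, 0.0698]
tool_rot: [-0.234, 0.239, 0.667, -0.666]
contact_force: [3.7, -1.3, 9.1]
gripper_width: 0.408
time: 36.55
tool_pos: [0.5229, 0.079, 0.0672]
tool_rot: [-0.233, 0.24, 0.667, -0.666]
contact_force: [3.7, -2.8, 8.0]
gripper_width: 0.403
t 36.55 tcp [0.5229 0.079  0.0672] yaw -129.11 w 0.403 F [ 3.7 -2.8  8. ] j6 2.26
shift now [-2.52  0.34  0.4 ]
twist 0.19
shift after twist [-2.53  0.34  0.39]
```

```bash
python3 -m crank '[[[-1,0,0.2,0,0],[-1,0,0.2,0,0],[-1,0,0,0,0]]]';python3 -m crank '[[[0,0,0,0,0],[0.3,0,0,0,0],[0.3,0,-2,0,0],[0.3,0,-4,0,0],[0.3,0,-4,0,0]]]'; python3 - <<'E'
from h import *
go(.436,-.01,.1,-32)
f=grab_frame("side"); crop(f,260,140,400,250,5,"s25")
E
```

```text
time: 36.92
tool_pos: [0.5222, 0.0793, 0.0625]
tool_rot: [-0.234, 0.24, 0.667, -0.666]
contact_force: [3.0, -2.0, 5.3]
gripper_width: 0.406
time: 37.55
tool_pos: [0.5178, 0.08, 0.1593]
tool_rot: [0.237, -0.236, -0.666, 0.667]
contact_force: [0.6, 0.2, 0.4]
gripper_width: 0.65
t 37.55 tcp [0.5178 0.08   0.1593] yaw -129.12 w 0.65 F [0.6 0.2 0.4] j6 2.26
shift now [ 0.66  5.95 12.14]
twist 82.88
shift after twist [-11.96   5.95   2.16]
```

View pics/s25.png

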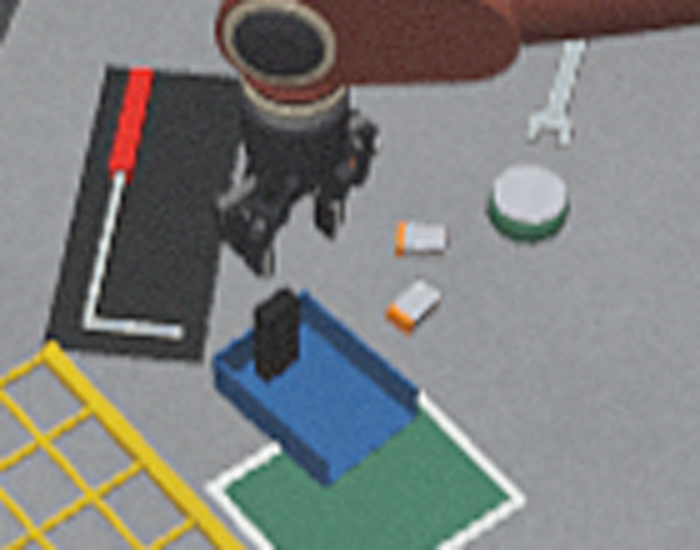

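```bash
python3 -m crank '[[[0.3,0,0,3,-3],[0.3,0,0,0,-10],[0.3,0,0,0,-10],[0.3,0,0,0,-10],[0.3,0,0,0,-10],[0.3,0,0,0,-10],[0.3,0,0,0,-10],[0.3,0,0,0,-10]]]';python3 -m crank '[[[0.3,0,0,0,-10],[0.3,0,0,0,-10],[0.3,0,0,0,-4],[0.3,0,0,0,0]]]'; python3 - <<'E'
from h import *
go(.436,-.01,.1,-32)
E
```

```text
time: 38.6
tool_pos: [0.4993, 0.0568, 0.1585]
tool_rot: [0.208, -0.208, 0.676, -0.676]
contact_force: [-0.2, 0.4, -0.4]
gripper_width: 0.65
time: 39.1
tool_pos: [0.4993, 0.0568, 0.1586]
tool_rot: [0.342, -0.342, 0.619, -0.619]
contact_force: [-0.3, 0.4, 0.3]
gripper_width: 0.652
t 39.1 tcp [0.4993 0.0568 0.1586] yaw -32.17 w 0.652 F [-0.3  0.4  0.3] j6 0.53
shift now [ 9.02  5.87 -1.8 ]
twist -0.17
shift after twist [ 9.02  5.87 -1.82]
```

```bash
python3 -m crank '[[[0.3,3,0,-0.6,0],[0.3,4,2,-0.8,0],[0.3,2,3,-0.4,0],[0.2,0,4,0,0],[0.2,0,3,0,0],[0.2,0,2,0,0],[0.2,0,1.2,0,0],[0.2,0,0,0,0]]]'; python3 - <<'E'
from h import *
go(.436,-.01,.004,-32)
f=grab_frame("side"); crop(f,300,150,380,230,8,"s26")
E
```

```text
time: 40.1
tool_pos: [0.4359, -0.0098, 0.0065]
tool_rot: [0.341, -0.343, 0.619, -0.618]
contact_force: [-0.6, -0.6, 0.6]
gripper_width: 0.595
t 40.1 tcp [ 0.4359 -0.0098  0.0065] yaw -32.15 w 0.595 F [-0.6 -0.6  0.6] j6 0.37
shift now [0.01 0.25 0.02]
twist -0.15
shift after twist [0.01 0.25 0.02]
```

View pics/s26.png

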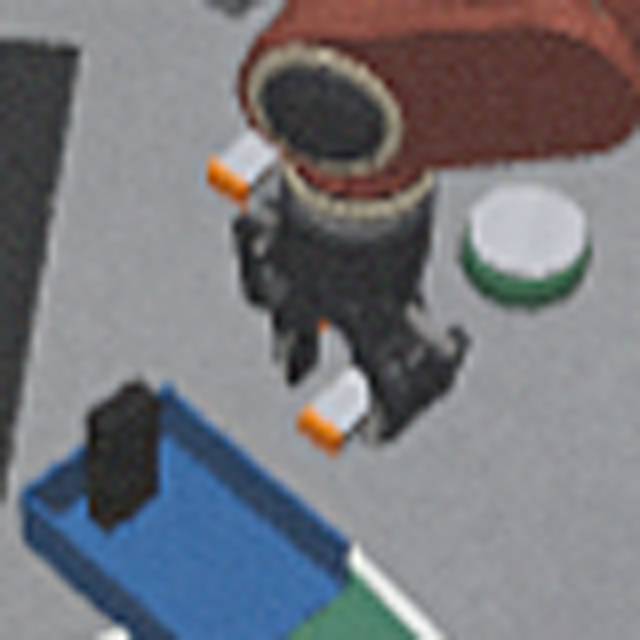

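```bash
python3 -m crank '[[[-1,0,0.2,0,0],[-1,0,0,0,0],[-1,0,0,0,0],[-1,0,0,0,0],[-1,0,-3,0,0],[-1,0,-4,0,0],[-1,0,-2,0,0]]]'; python3 -m crank '[[[-1,0,0,0,-10],[-1,0,0,0,-10],[-1,0,0,0,-10],[-1,0,0,0,-10],[-1,0,0,0,-10],[-1,0,0,0,-10],[-1,0,0,0,-10],[-1,0,0,0,-10]]]';python3 - <<'E'
from h import *
go(.491,.1045,.03,50.9)
E
```

```text
time: 41.02
tool_pos: [0.4373, -0.0101, 0.0971]
tool_rot: [-0.343, 0.341, -0.618, 0.619]
contact_force: [0.7, 0.4, 0.1]
gripper_width: 0.258
time: 42.02
tool_pos: [0.436, -0.0098, 0.0946]
tool_rot: [-0.661, 0.661, -0.253, 0.252]
contact_force: [-0.3, -0.7, -0.0]
gripper_width: 0.257
t 42.02 tcp [ 0.436  -0.0098  0.0946] yaw 48.2 w 0.257 F [-0.3 -0.7 -0. ] j6 -1.03
shift now [-3.52  6.46 12.19]
twist -2.7
shift after twist [-2.94  6.46 12.35]
```

```bash
python3 -m crank '[[[-1,-0.9,0,3,-2.7],[-1,-0.8,0,3.5,0],[-1,-0.7,0,3.5,0],[-1,-0.6,0,2.4,0],[-1,0,3,0,0],[-1,0,2.5,0,0],[-1,0,1,0,0],[-1,0,0,0,0]]]'; python3 - <<'E'
from h import *
go(.491,.1045,.025,50.9)
f=grab_frame("side"); crop(f,280,160,380,260,6,"s27")
E
```

```text
time: 43.02
tool_pos: [0.4928, 0.1042, 0.0295]
tool_rot: [-0.665, 0.666, -0.239, 0.238]
contact_force: [0.8, -0.8, -0.1]
gripper_width: 0.262
t 43.02 tcp [0.4928 0.1042 0.0295] yaw 50.57 w 0.262 F [ 0.8 -0.8 -0.1] j6 -0.82
shift now [-0.16  0.45 -0.09]
twist -0.33
shift after twist [-0.16  0.45 -0.09]
```

View pics/s27.png

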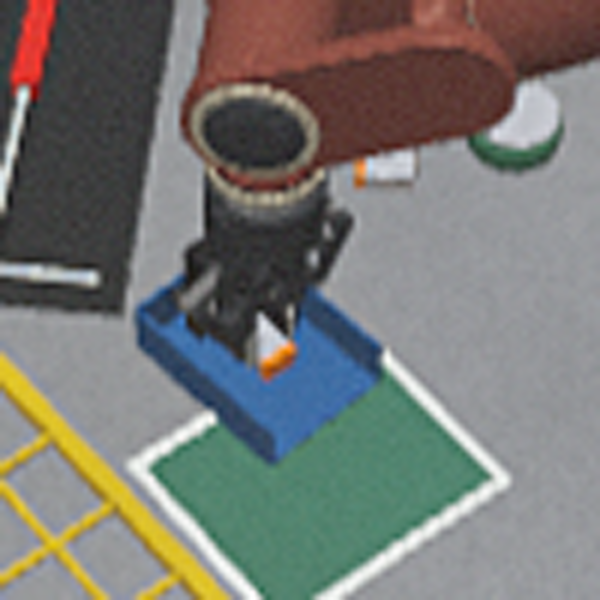

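```bash
python3 -m crank '[[[-1,0,0.7,0,0],[-0.2,0,0,0,0],[0,0,0,0,0],[0,0,0,0,0],[0,0,-3,0,0],[0,0,-4,0,0],[0,0,-2,0,0]]]'; python3 - <<'E'
from h import *
go(.442,-.081,.1,-82)
f=grab_frame("side"); crop(f,280,160,380,260,6,"s28")
E
```

```text
time: 43.95
tool_pos: [0.4949, 0.1044, 0.1161]
tool_rot: [0.666, -0.665, 0.237, -0.24]
contact_force: [-0.1, -0.3, 0.4]
gripper_width: 0.502
t 43.95 tcp [0.4949 0.1044 0.1161] yaw 50.58 w 0.502 F [-0.1 -0.3  0.4] j6 -0.82
shift now [  7.68   1.59 -17.68]
twist -47.42
shift after twist [ -7.82   1.59 -17.62]
```

View pics/s28.png

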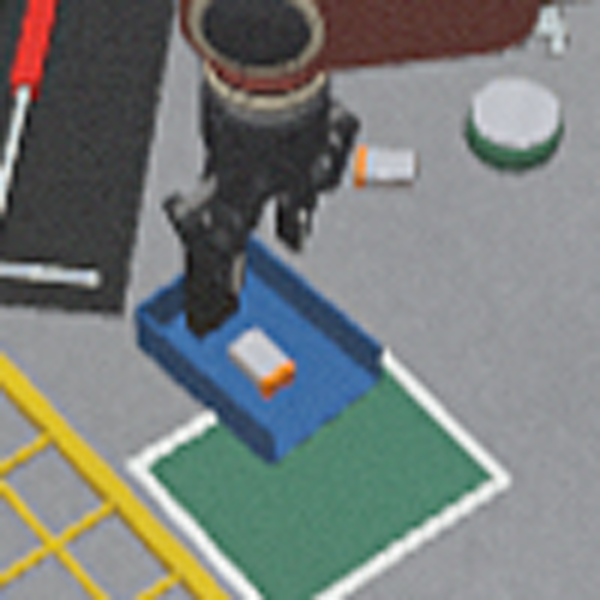

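```bash
python3 -m crank '[[[0.3,2,0,-4.2,0],[0.3,2,0,-5,0],[0.3,2,0,-5,0],[0.3,1.7,0,-3.5,0],[0.3,0,0,0,-10],[0.3,0,0,0,-10],[0.3,0,0,0,-10],[0.3,0,0,0,-10]]]'; python3 -m crank '[[[0.3,0,2,0,-7],[0.2,0,4,0,0],[0.2,0,3,0,0],[0.2,0,1.5,0,0],[0.2,0,0,0,0]]]';python3 - <<'E'
from h import *
go(.442,-.081,.004,98)
f=grab_frame("side"); crop(f,300,130,380,210,8,"s29")
E
```

```text
time: 45.0
tool_pos: [0.4403, -0.0813, 0.1126]
tool_rot: [0.707, -0.707, -0.005, 0.006]
contact_force: [-0.3, -0.2, 0.0]
gripper_width: 0.647
time: 45.62
tool_pos: [0.4397, -0.081, 0.0072]
tool_rot: [0.706, -0.705, -0.046, 0.048]
contact_force: [-0.2, -0.1, 0.2]
gripper_width: 0.599
t 45.62 tcp [ 0.4397 -0.081   0.0072] yaw 97.57 w 0.599 F [-0.2 -0.1  0.2] j6 -2.05
shift now [ 0.23  0.32 -0.03]
twist -0.43
shift after twist [ 0.23  0.32 -0.03]
```

View pics/s29.png

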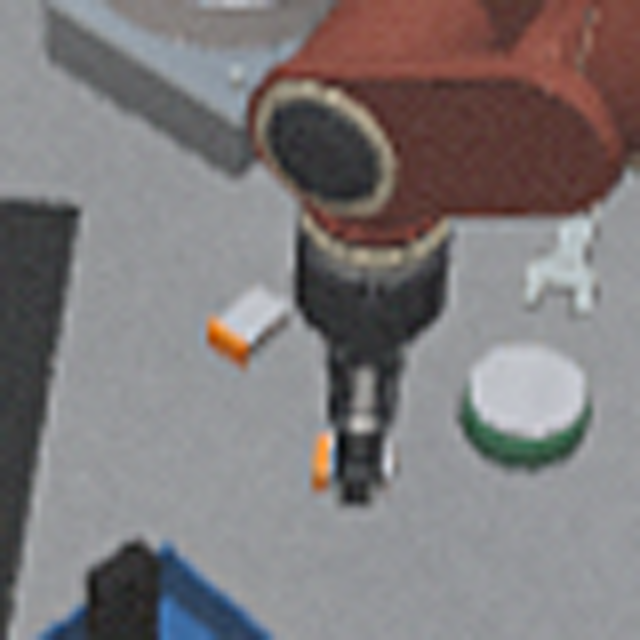

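Centred on the blank; grip, and take it to the front of the scoop floor.

```bash
python3 -m crank '[[[-1,0.2,0.2,0,0],[-1,0,0,0,0],[-1,0,0,0,0],[-1,0,0,0,0],[-1,0,-3,0,0],[-1,0,-4,0,0],[-1,0,-2,0,5]]]'; python3 -m crank '[[[-1,0,0,0,10],[-1,0,0,0,10],[-1,0,0,0,10],[-1,0,0,0,10],[-1,0,0,0,0]]]';python3 - <<'E'
from h import *
go(.456,.133,.03,50.9)
E
```

```text
time: 46.55
tool_pos: [0.4434, -0.0814, 0.0985]
tool_rot: [-0.707, 0.707, 0.016, -0.014]
contact_force: [0.9, -0.2, -1.2]
gripper_width: 0.257
time: 47.18
tool_pos: [0.4422, -0.081, 0.096]
tool_rot: [-0.67, 0.67, -0.226, 0.226]
contact_force: [-0.4, -0.1, -0.4]
gripper_width: 0.257
t 47.17 tcp [ 0.4422 -0.081   0.096 ] yaw 52.69 w 0.257 F [-0.4 -0.1 -0.4] j6 -1.27
shift now [-11.87   6.6   17.86]
twist 1.79
shift after twist [-12.42   6.6   17.48]
```

```bash
python3 -m crank '[[[-1,-2.4,0,3,1.8],[-1,-2.5,0,4,0],[-1,-2.5,0,4,0],[-1,-2.5,0,4,0],[-1,-2.3,0,2.6,0],[-1,0,3,0,0],[-1,0,3,0,0],[-1,0,1,0,0]]]'; python3 - <<'E'
from h import *
go(.456,.133,.023,50.9)
f=grab_frame("side"); crop(f,280,160,380,260,6,"s30")
E
```

```text
time: 48.18
tool_pos: [0.4563, 0.1323, 0.0242]
tool_rot: [-0.666, 0.667, -0.238, 0.235]
contact_force: [-0.5, -0.7, -0.2]
gripper_width: 0.26
t 48.17 tcp [0.4563 0.1323 0.0242] yaw 50.92 w 0.26 F [-0.5 -0.7 -0.2] j6 -0.76
shift now [-0.07  0.12  0.03]
twist 0.02
shift after twist [-0.07  0.12  0.03]
```

View pics/s30.png

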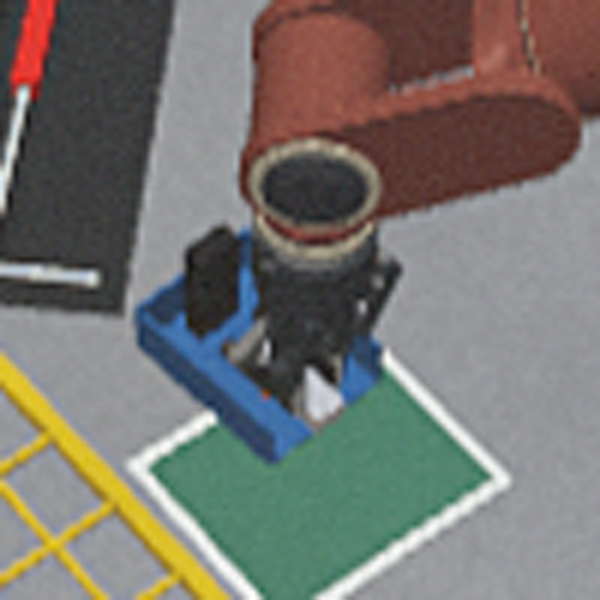

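```bash
python3 -m crank '[[[-1,0.4,0.8,0,0],[-0.2,0,0,0,0],[0,0,0,0,0],[0,0,0,0,0],[0,0,-3,0,0],[0,0,-4,0,0],[0,0,-2,0,0],[0,0,0,0,0]]]'; python3 - <<'E'
from h import *
go(.514,-.1655,.1,-31)
f=grab_frame("side"); crop(f,280,160,380,260,6,"s31")
E
```

```text
time: 49.22
tool_pos: [0.463, 0.1301, 0.1107]
tool_rot: [0.667, -0.665, 0.236, -0.239]
contact_force: [-0.4, 0.8, -0.3]
gripper_width: 0.5
t 49.23 tcp [0.463  0.1301 0.1107] yaw 50.78 w 0.5 F [-0.4  0.8 -0.3] j6 -0.77
shift now [ 22.64   1.08 -19.68]
twist 81.78
shift after twist [22.71  1.08 19.6 ]
```

View pics/s31.png

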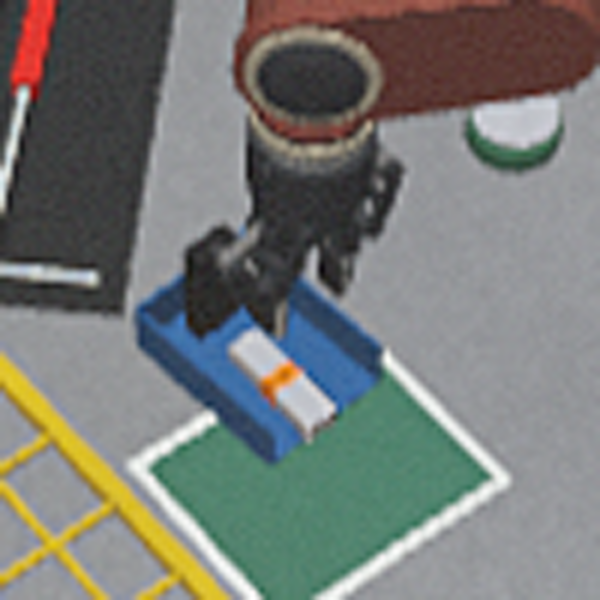

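```bash
python3 -c "
from h import *
go(.4134,.1674,.012,50.9)"
```

```text
t 49.27 tcp [0.4617 0.13   0.1089] yaw 50.78 w 0.502 F [-0.4 -1.  -0.2] j6 -0.77
shift now [-6.12  9.69 -0.17]
twist -0.12
shift after twist [-6.12  9.69 -0.16]
```

```bash
python3 -m crank '[[[-1,-3,0,-0.1,0],[-1,-3.1,2,-0.1,0],[-1,0,4,0,0],[-1,0,2.7,0,0],[-1,0,1,0,0],[-1,0,0,0,0]]]'; python3 -m crank '[[[-1,1,0,0,0],[-1,1,0,0,0],[-1,0.8,0,0,0],[-1,0.4,0,0,0],[-1,0,0,0,0]]]';python3 - <<'E'
from h import *
go(.514,-.1655,.1,-31)
f=grab_frame("side"); crop(f,280,160,380,260,6,"s32")
E
```

```text
time: 50.02
tool_pos: [0.4119, 0.1667, 0.0103]
tool_rot: [-0.666, 0.667, -0.238, 0.237]
contact_force: [0.2, 0.5, 0.1]
gripper_width: 0.004
time: 50.65
tool_pos: [0.4379, 0.1464, 0.0114]
tool_rot: [0.666, -0.666, 0.238, -0.238]
contact_force: [-0.6, -0.1, -0.1]
gripper_width: -0.0
t 50.65 tcp [0.4379 0.1464 0.0114] yaw 50.74 w -0.0 F [-0.6 -0.1 -0.1] j6 -0.72
shift now [ 25.64  -8.86 -19.33]
twist 81.74
shift after twist [22.81 -8.86 22.59]
```

View pics/s32.png

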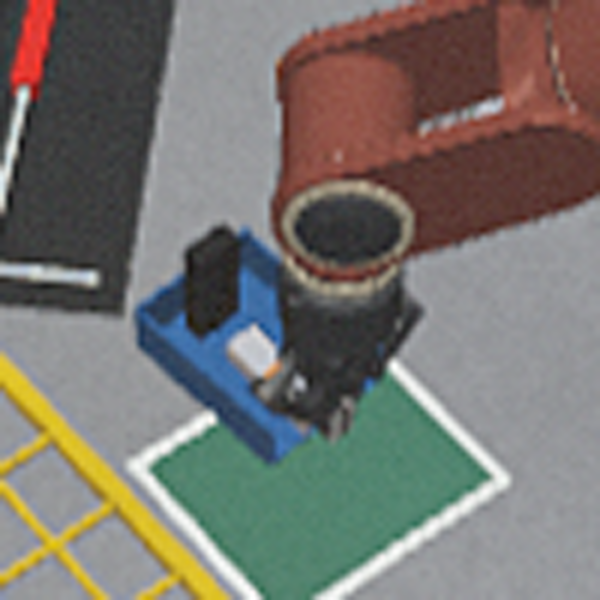

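```bash
python3 -m crank '[[[-1,0.4,0,0,0],[-1,0.3,0,0,0],[-1,0,0,0,0]]]';python3 -m crank '[[[-1,-2,0,0,0],[-1,-1,-3,0,0],[-1,0,-4,0,0],[-1,0,-4,0,0],[0.2,0,0,0,0]]]';python3 - <<'E'
from h import *
go(.514,-.1655,.12,58)
f=grab_frame("side"); crop(f,280,160,380,260,6,"s33")
E
```

```text
time: 51.08
tool_pos: [0.4432, 0.1421, 0.0113]
tool_rot: [-0.666, 0.666, -0.237, 0.237]
contact_force: [-0.8, -0.5, 0.7]
gripper_width: -0.001
time: 51.7
tool_pos: [0.4214, 0.1625, 0.1252]
tool_rot: [0.668, -0.665, 0.235, -0.239]
contact_force: [-0.5, -0.0, -0.5]
gripper_width: 0.199
t 51.7 tcp [0.4214 0.1625 0.1252] yaw 50.83 w 0.199 F [-0.5 -0.  -0.5] j6 -0.68
shift now [ 27.9    0.53 -19.58]
twist -7.17
shift after twist [ 25.23   0.53 -22.91]
```

View pics/s33.png

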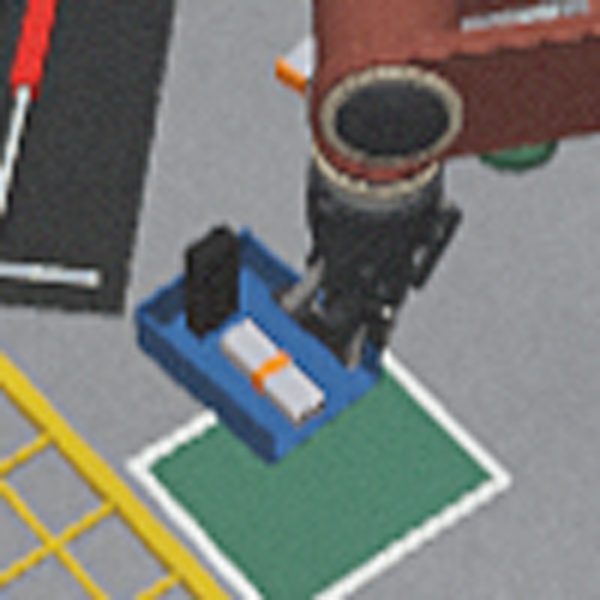

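```bash
python3 -m crank '[[[0.4,3.5,0,-2.4,0],[0.4,4.5,0,-3.2,0],[0.4,4.5,0,-3.2,0],[0.4,4.5,0,-3.2,0],[0.4,4.5,0,-3.2,0],[0.4,4,0,-2.8,0],[0.4,2.4,0,-1.6,0],[0.4,0,2,0,-7]]]';python3 - <<'E'
from h import *
go(.514,-.1655,.004,59)
f=grab_frame("side"); crop(f,290,120,370,200,8,"s34"); f=grab_frame("top"); crop(f,320,150,440,250,6,"t34")
E
```

```text
time: 52.75
tool_pos: [0.5123, -0.1686, 0.1008]
tool_rot: [-0.679, 0.679, -0.196, 0.196]
contact_force: [-0.8, 0.6, -0.6]
gripper_width: 0.7
t 52.75 tcp [ 0.5123 -0.1686  0.1008] yaw 57.81 w 0.7 F [-0.8  0.6 -0.6] j6 -1.46
shift now [-0.03  9.68  0.35]
twist -1.19
shift after twist [-0.02  9.68  0.35]
```

View pics/s34.png

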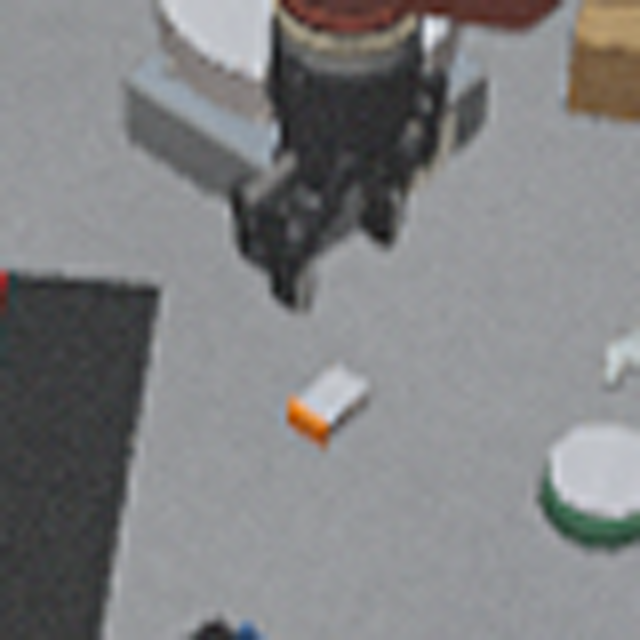

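```bash
python3 -m crank '[[[0.4,0,3,0.3,-1],[0.4,0,4,0,0],[0.4,0,2,0,0],[0.4,0,0.5,0,0],[0.4,0,0,0,0],[-1,0,0,0,0],[-1,0,0,0,0],[-1,0,0,0,0]]]';python3 - <<'E'
from h import *
go(.514,-.1655,.004,59)
f=grab_frame("side"); crop(f,290,120,370,200,8,"s35")
E
```

```text
time: 53.85
tool_pos: [0.5149, -0.1651, 0.0081]
tool_rot: [-0.681, 0.681, -0.189, 0.191]
contact_force: [-0.2, 0.1, 5.9]
gripper_width: 0.441
t 53.85 tcp [ 0.5149 -0.1651  0.0081] yaw 58.76 w 0.441 F [-0.2  0.1  5.9] j6 -1.47
shift now [-0.06  0.41 -0.08]
twist -0.24
shift after twist [-0.06  0.41 -0.08]
```

View pics/s35.png

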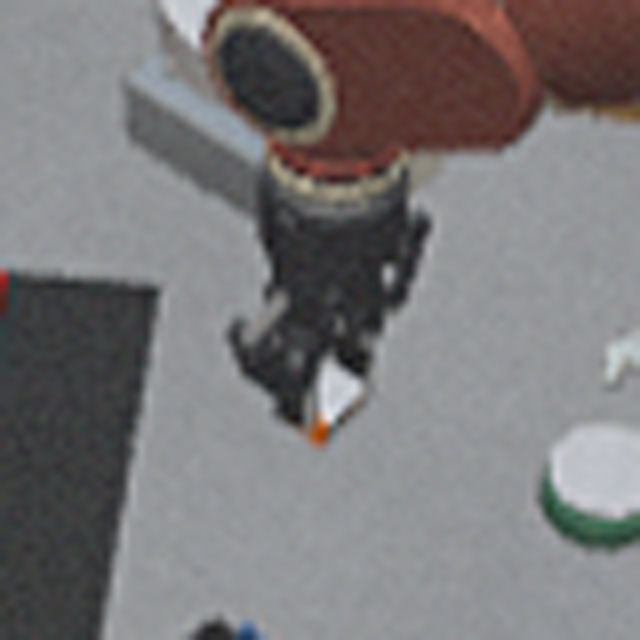

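```bash
python3 -m crank '[[[-1,0,-3,0,0],[-1,0,-4,0,0],[-1,0,-4,0,-5],[-1,0,0,0,-10],[-1,0,0,0,-10],[-1,0,0,0,-10],[-1,0,0,0,-10],[-1,0,0,0,-10]]]'; python3 -m crank '[[[-1,0,0,0,-10],[-1,0,0,0,-10],[-1,0,0,0,-7],[-1,0,0,0,0]]]';python3 - <<'E'
from h import *
go(.4541,.0984,.03,141)
E
```

```text
time: 54.9
tool_pos: [0.5132, -0.1645, 0.1161]
tool_rot: [0.692, -0.691, -0.147, 0.148]
contact_force: [-0.3, -0.3, -0.9]
gripper_width: 0.442
time: 55.4
tool_pos: [0.5133, -0.1645, 0.1162]
tool_rot: [0.639, -0.639, -0.303, 0.303]
contact_force: [0.1, -0.1, -0.5]
gripper_width: 0.446
t 55.4 tcp [ 0.5133 -0.1645  0.1162] yaw 140.68 w 0.446 F [ 0.1 -0.1 -0.5] j6 -2.9
shift now [16.58  8.63 21.23]
twist -0.32
shift after twist [16.7   8.63 21.14]
```

```bash
python3 -m crank '[[[-1,2.3,0,3,0],[-1,3.2,0,4,0],[-1,3.2,0,4,0],[-1,3.2,0,4,0],[-1,3,0,4,0],[-1,1.7,0,2.2,0],[-1,0,4,0,0],[-1,0,3,0,0]]]'; python3 -m crank '[[[-1,0,1.5,0,0],[-1,0,0,0,0]]]';python3 - <<'E'
from h import *
go(.4541,.0984,.03,141)
f=grab_frame("side"); crop(f,280,160,380,260,6,"s36")
E
```

```text
time: 56.4
tool_pos: [0.4539, 0.0987, 0.0454]
tool_rot: [-0.639, 0.639, 0.303, -0.303]
contact_force: [0.3, -0.4, -1.7]
gripper_width: 0.441
time: 56.65
tool_pos: [0.4535, 0.098, 0.0305]
tool_rot: [0.639, -0.639, -0.302, 0.304]
contact_force: [0.7, -0.3, 0.2]
gripper_width: 0.443
t 56.65 tcp [0.4535 0.098  0.0305] yaw 140.71 w 0.443 F [ 0.7 -0.3  0.2] j6 -2.4
shift now [ 0.07  0.05 -0.02]
twist -0.29
shift after twist [ 0.07  0.05 -0.02]
```

View pics/s36.png

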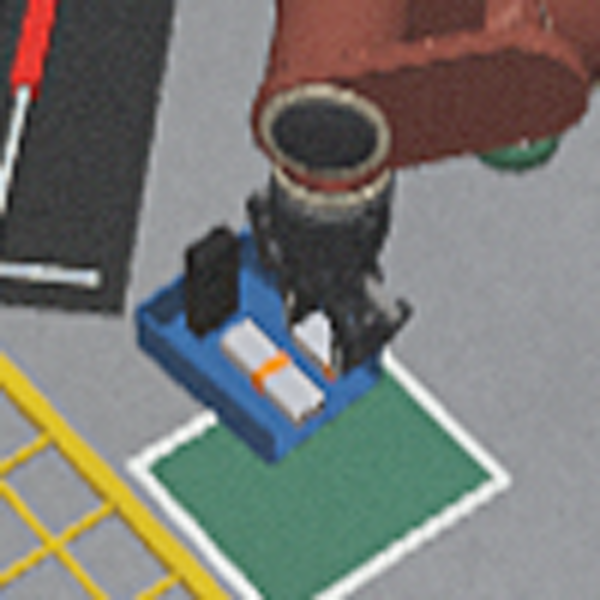

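```bash
python3 -m crank '[[[-1,0,0.6,0,0],[0.05,0,0,0,0],[0.15,0,0,0,0],[0.15,0,-2,0,0],[0.15,0,-4,0,0],[0.15,0,-4,0,0],[0.15,0,0,0,0]]]';python3 - <<'E'
from h import *
go(.5222,.0793,.13,-129.1)
f=grab_frame("side"); crop(f,280,160,380,260,6,"s37")
f=grab_frame("side"); crop(f,200,60,520,290,2.5,"s37b")
E
```

```text
time: 57.58
tool_pos: [0.4573, 0.0983, 0.1299]
tool_rot: [-0.638, 0.64, 0.306, -0.3]
contact_force: [0.1, 0.7, -0.5]
gripper_width: 0.576
t 57.58 tcp [0.4573 0.0983 0.1299] yaw 140.77 w 0.576 F [ 0.1  0.7 -0.5] j6 -2.4
shift now [ 2.63  0.05 -6.23]
twist 89.87
shift after twist [6.24 0.05 2.62]
```

View pics/s37.png

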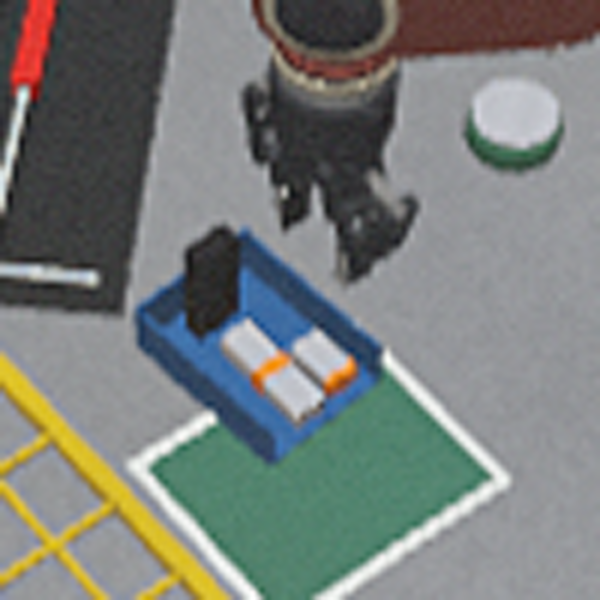

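View pics/s37b.png

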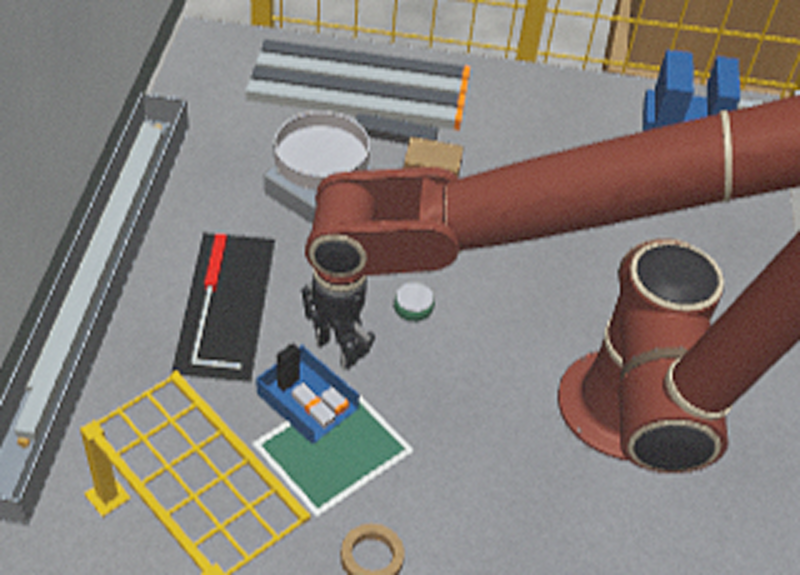

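```bash
python3 -m crank '[[[0.3,0,0,0,10],[0.3,0,0,0,10],[0.3,0,0,0,10],[0.3,0,0,0,10],[0.3,0,0,0,10],[0.3,0,0,0,10],[0.3,0,0,0,10],[0.3,0,0,0,10]]]';python3 - <<'E'
from h import *
f=grab_frame("side")
print(toplane(f,328.6,118.6,.121))
go(.5222,.0793,.13,50.9)
crop(f,300,80,380,170,6,"s38"); f=grab_frame("top"); cv2.imwrite("pics/t38.png",f["frame"][:,:,::-1])
E
```

```text
time: 58.68
tool_pos: [0.4529, 0.0981, 0.1231]
tool_rot: [-0.683, 0.684, -0.182, 0.179]
contact_force: [0.1, 0.2, 0.7]
gripper_width: 0.65
[ 0.5627 -0.3615  0.121 ]
t 58.73 tcp [0.4529 0.0981 0.1232] yaw 60.24 w 0.655 F [ 0.5 -0.2 -0.6] j6 -1.0
shift now [ 6.94 -0.71  1.81]
twist 9.34
shift after twist [ 6.56 -0.71  2.91]
```

View pics/t38.png

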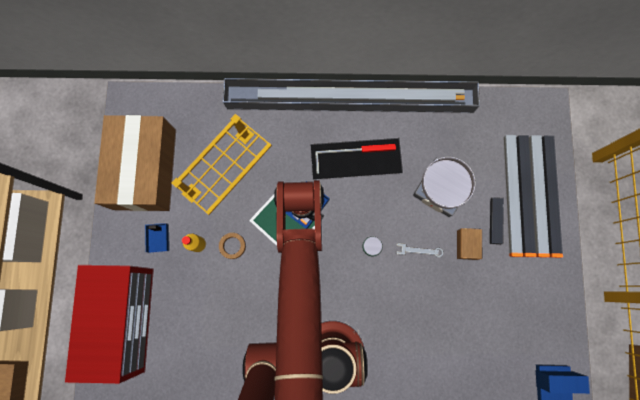

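View pics/s38.png

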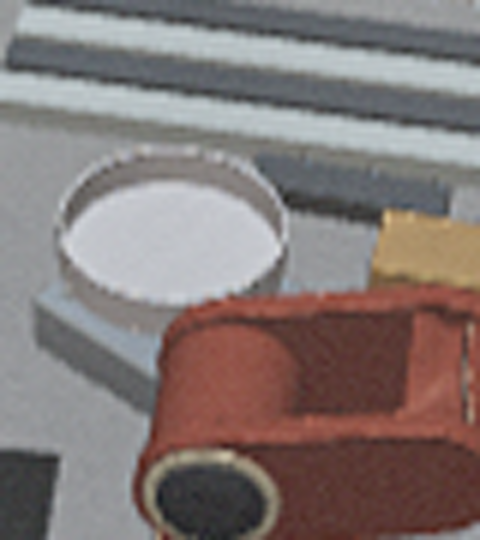

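```bash
python3 -m crank '[[[0.3,3.5,0,0.9,0],[0.3,3.4,0,0.9,9.3],[0.3,0,0,0,0]]]';python3 - <<'E'
from h import *
go(.5222,.0793,.062,50.9)
f=grab_frame("side"); crop(f,280,140,380,240,6,"s39")
E
```

```text
time: 59.15
tool_pos: [0.524, 0.0796, 0.1242]
tool_rot: [-0.668, 0.668, -0.233, 0.232]
contact_force: [-1.3, 0.5, -0.1]
gripper_width: 0.652
t 59.15 tcp [0.524  0.0796 0.1242] yaw 51.59 w 0.652 F [-1.3  0.5 -0.1] j6 -0.89
shift now [-0.12  6.22 -0.13]
twist 0.69
shift after twist [-0.11  6.22 -0.13]
```

View pics/s39.png

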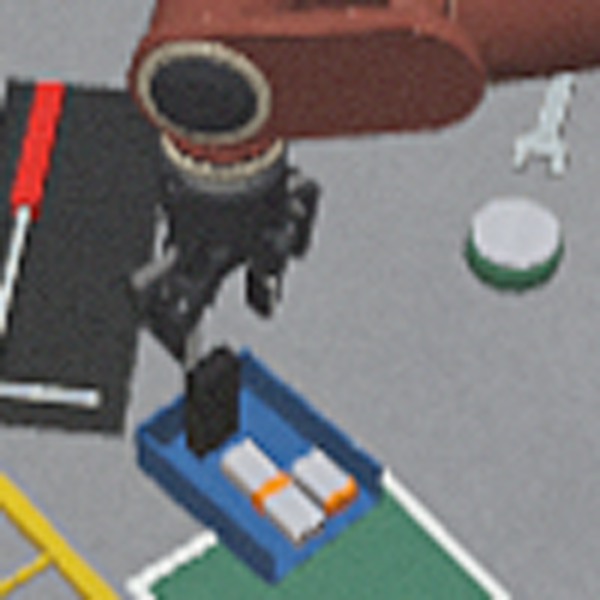

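```bash
python3 -m crank '[[[0.3,0,3,0,0.7],[0.3,0,2.2,0,0],[0.3,0,1,0,0],[0.3,0,0,0,0],[-1,0,0,0,0],[-1,0,0,0,0],[-1,0,0,0,0],[-1,0,0,0,0]]]';python3 -m crank '[[[-1,0,-1,0,0],[-1,0,-2,0,0],[-1,0,-2.5,0,0],[-1,0,-2,0,0],[-1,0,-0.5,0,0],[-1,0,0,0,0]]]';python3 - <<'E'
from h import *
go(.75,-.02,.142,50.9)
f=grab_frame("side"); crop(f,280,140,380,240,6,"s40")
E
```

```text
time: 60.2
tool_pos: [0.5243, 0.0802, 0.0648]
tool_rot: [0.666, -0.666, 0.237, -0.238]
contact_force: [-0.8, -0.0, 6.3]
gripper_width: 0.402
time: 60.95
tool_pos: [0.5231, 0.0802, 0.1431]
tool_rot: [-0.666, 0.666, -0.237, 0.237]
contact_force: [0.4, 0.1, -3.3]
gripper_width: 0.402
t 60.95 tcp [0.5231 0.0802 0.1431] yaw 50.77 w 0.402 F [ 0.4  0.1 -3.3] j6 -0.87
shift now [23.91  0.1   6.59]
twist -0.13
shift after twist [23.93  0.1   6.54]
```

View pics/s40.png

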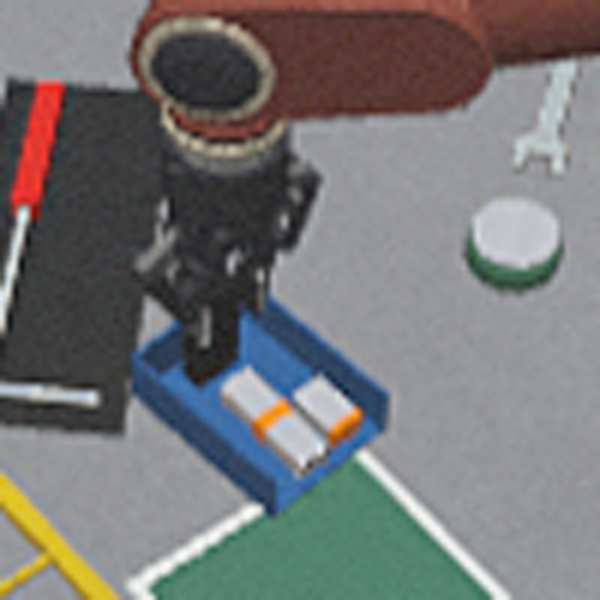

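```bash
python3 -m crank '[[[-1,1.5,0,0.4,0],[-1,3,0,0.8,0],[-1,3.5,0,1,0],[-1,3.5,0,1,0],[-1,3.5,0,1,0],[-1,3.5,0,1,0],[-1,3.2,0,1,0],[-1,2.2,0,0.4,0]]]';python3 - <<'E'
from h import *
go(.871,.232,.142,50.9)
E
```

```text
time: 62.0
tool_pos: [0.7517, -0.0212, 0.1413]
tool_rot: [-0.666, 0.666, -0.238, 0.237]
contact_force: [0.2, -0.0, -2.4]
gripper_width: 0.403
t 62.0 tcp [ 0.7517 -0.0212  0.1413] yaw 50.74 w 0.403 F [ 0.2 -0.  -2.4] j6 -1.01
shift now [-6.78 -0.09 27.15]
twist -0.16
shift after twist [-6.71 -0.09 27.17]
```

```bash
python3 -m crank '[[[-1,0,0,2,0],[-1,-0.5,0,3.5,0],[-1,-1,0,4,0],[-1,-1,0,4,0],[-1,-1,0,4,0],[-1,-1,0,4,0],[-1,-1,0,3.5,0],[-1,-0.8,0,2.2,0]]]';python3 - <<'E'
from h import *
go(.841,.252,.142,50.9)
f=grab_frame("side"); crop(f,190,160,310,270,6,"s41")
E
```

```text
time: 63.0
tool_pos: [0.8733, 0.2336, 0.141]
tool_rot: [-0.666, 0.666, -0.237, 0.236]
contact_force: [-0.6, -0.3, -3.0]
gripper_width: 0.404
t 63.0 tcp [0.8733 0.2336 0.141 ] yaw 50.88 w 0.404 F [-0.6 -0.3 -3. ] j6 -0.71
shift now [-3.67 -0.09 -0.61]
twist -0.02
shift after twist [-3.67 -0.09 -0.61]
```

View pics/s41.png

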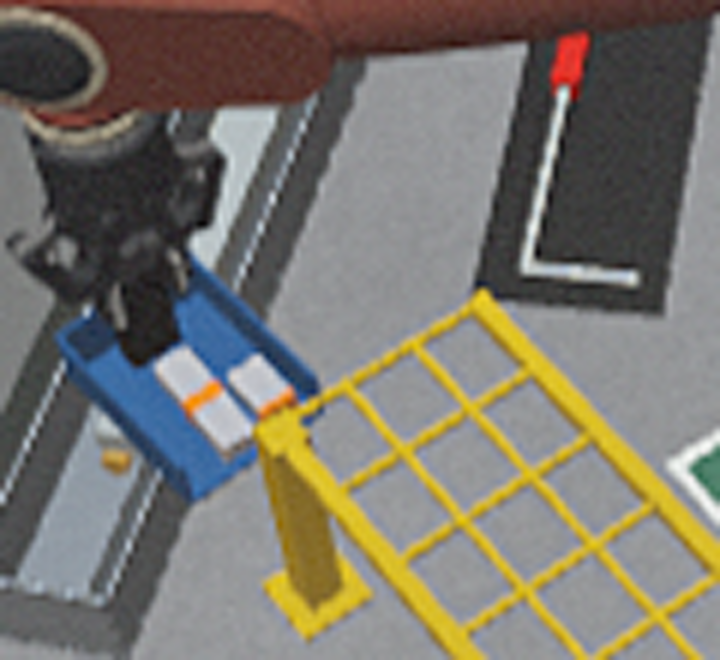

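```bash
python3 -m crank '[[[-1,-1,0,0,0],[-1,-1,0,0,0],[-1,-0.6,0,0,0],[-1,-0.5,0,0,0],[-1,-0.5,0,0,0],[-1,-0.4,0,0,0]]]';python3 -m crank '[[[-1,-0.4,0,0,0],[-1,-0.4,0,0,0],[-1,-0.4,0,0,0]]]';python3 - <<'E'
from h import *
go(.8216,.2687,.142,50.9)
f=grab_frame("side"); crop(f,190,160,310,270,6,"s42")
E
```

```text
time: 63.8
tool_pos: [0.8422, 0.256, 0.1435]
tool_rot: [0.666, -0.666, 0.237, -0.237]
contact_force: [0.3, -0.4, -2.8]
gripper_width: 0.402
time: 64.18
tool_pos: [0.8352, 0.2618, 0.1451]
tool_rot: [-0.666, 0.666, -0.235, 0.24]
contact_force: [0.5, -3.1, -1.6]
gripper_width: 0.402
t 64.17 tcp [0.8352 0.2618 0.1451] yaw 50.71 w 0.402 F [ 0.5 -3.1 -1.6] j6 -0.66
shift now [-1.49  0.3  -0.32]
twist -0.19
shift after twist [-1.49  0.3  -0.32]
```

View pics/s42.png

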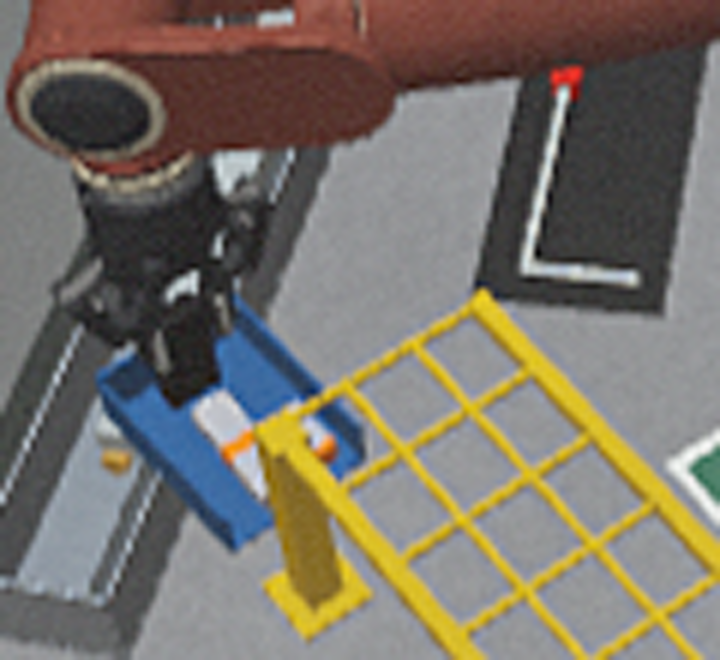

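```bash
python3 -m crank '[[[-1,-0.4,0,0,0],[-1,-0.4,0,0,0],[-1,-0.4,0,0,0],[-1,-0.4,0,0,0],[-1,0,0,0,0]]]';python3 - <<'E'
from h import *
go(.8216,.2687,.142,50.9)
f=grab_frame("side"); crop(f,190,160,310,270,6,"s43")
E
```

```text
time: 64.85
tool_pos: [0.8228, 0.2726, 0.1456]
tool_rot: [0.666, -0.666, 0.235, -0.24]
contact_force: [4.0, -3.0, -0.9]
gripper_width: 0.405
t 64.85 tcp [0.8228 0.2726 0.1456] yaw 50.71 w 0.405 F [ 4.  -3.  -0.9] j6 -0.65
shift now [ 0.15  0.36 -0.38]
twist -0.19
shift after twist [ 0.15  0.36 -0.38]
```

View pics/s43.png

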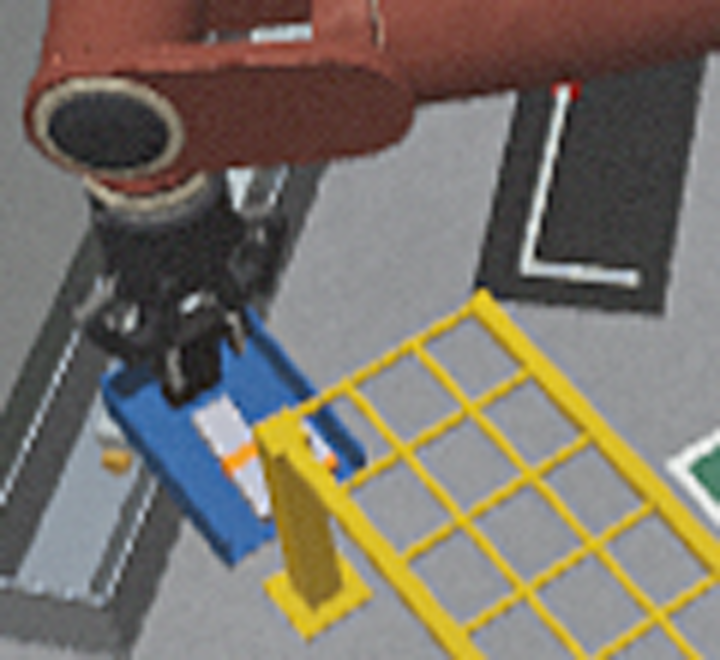

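```bash
cat >> h.py <<'E'
def pitchc(f,px,nd,lat,dz=.014):
    "nose corner pixel -> pitch; nd nose heading deg; lat signed offset along scoop y"
    p,r,s=pose(); a=np.radians(nd); n=np.array([np.cos(a),np.sin(a),0]); y=np.array([n[1],-n[0],0]); piv=p+[0,0,dz]
    return min((np.linalg.norm(proj(f,piv+y*lat+.13*np.cos(np.radians(32.5+t))*n-[0,0,.13*np.sin(np.radians(32.5+t))])-px),t) for t in range(-30,90))
E
python3 - <<'E'
from h import *
f=grab_frame("side"); print(pitchc(f,np.array([232/6+190,567/6+160]),140.8,.05))
E
```

```text
(np.float64(1.7593003004662282), 17)
```

```bash
python3 -m crank '[[[-1,-0.4,0,0,0],[-1,0,0,0,0],[-1,1,0,0,0],[-1,2,-1,0,0],[-1,2,-1,0,0],[-1,0,-3,0,0],[-1,0,-2,0,0],[-1,0,0,0,0]]]';python3 - <<'E'
from h import *
go(.75,-.02,.2,50.9)
f=grab_frame("side"); crop(f,190,160,310,270,6,"s44")
E
```

```text
time: 65.95
tool_pos: [0.8572, 0.2453, 0.2169]
tool_rot: [0.667, -0.665, 0.236, -0.239]
contact_force: [0.9, -0.2, -2.4]
gripper_width: 0.401
t 65.95 tcp [0.8572 0.2453 0.2169] yaw 50.8 w 0.401 F [ 0.9 -0.2 -2.4] j6 -0.69
shift now [  8.45   1.6  -27.35]
twist -0.1
shift after twist [  8.41   1.6  -27.36]
```

View pics/s44.png

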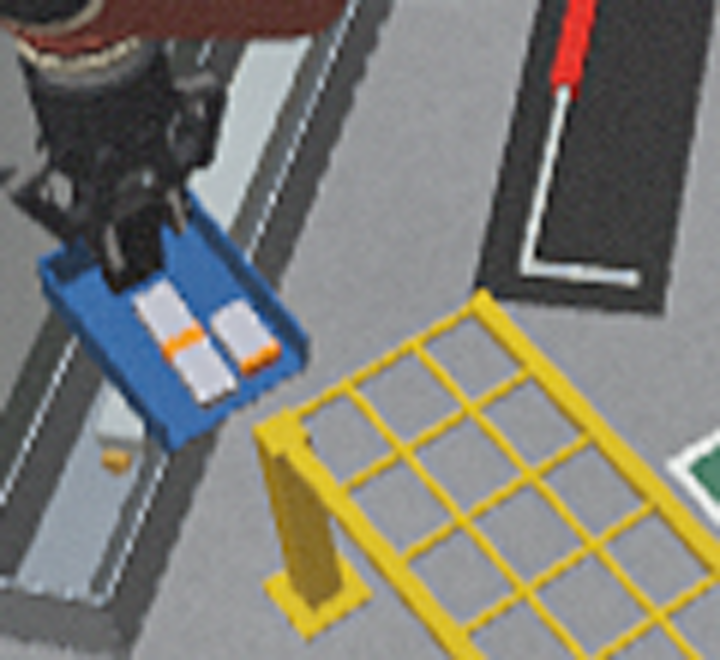

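```bash
python3 - <<'E'
from h import *
f=grab_frame("side"); print(pitchc(f,np.array([172/6+190,450/6+160]),140.8,.05))
E
python3 -m crank '[[[-1,0.5,-0.5,-1.5,0],[-1,1,-0.5,-2.5,0],[-1,1,0,-3.5,0],[-1,1.1,0,-3.7,0],[-1,1.1,0,-3.7,0],[-1,1.1,0,-3.7,0],[-1,1.1,0,-3.7,0],[-1,1.1,0,-3.7,0]]]'; python3 -m crank '[[[-1,1.1,0,-3.7,0],[-1,1.1,0,-3.7,0],[-1,1.1,0,-3.7,0],[-1,1.1,0,-3.7,0],[-1,1.1,0,-3.7,0],[-1,1.1,0,-3.7,0],[-1,1.1,0,-3.5,0],[-1,1,0,-3,0]]]'; python3 - <<'E'
from h import *
go(.589,-.393,.23,50.9)
E
```

```text
(np.float64(2.431906343754156), 23)
time: 67.05
tool_pos: [0.7521, -0.0093, 0.2223]
tool_rot: [-0.666, 0.666, -0.238, 0.237]
contact_force: [0.9, 0.1, -2.8]
gripper_width: 0.401
time: 68.05
tool_pos: [0.6377, -0.2862, 0.2224]
tool_rot: [0.666, -0.666, 0.238, -0.237]
contact_force: [0.2, -0.6, -3.9]
gripper_width: 0.401
t 68.05 tcp [ 0.6377 -0.2862  0.2224] yaw 50.72 w 0.401 F [ 0.2 -0.6 -3.9] j6 -1.41
shift now [  2.99  -0.75 -11.35]
twist -0.18
shift after twist [  2.96  -0.75 -11.36]
```

```bash
python3 -m crank '[[[-1,0.8,-0.8,-3,0],[-1,0.8,0,-3,0],[-1,0.8,0,-2.8,0],[-1,0.6,0,-2.2,0],[-1,0,0,-0.4,0],[-1,0,0,0,0]]]'; python3 - <<'E'
from h import *
go(.589,-.393,.186,50.9)
f=grab_frame("side"); crop(f,280,50,400,150,6,"s45");f=grab_frame("top"); crop(f,400,130,520,230,6,"t45")
E
```

```text
time: 68.8
tool_pos: [0.5907, -0.3916, 0.2311]
tool_rot: [0.666, -0.666, 0.238, -0.237]
contact_force: [-0.1, 0.2, -2.4]
gripper_width: 0.404
t 68.8 tcp [ 0.5907 -0.3916  0.2311] yaw 50.77 w 0.404 F [-0.1  0.2 -2.4] j6 -1.58
shift now [-0.04  4.51 -0.22]
twist -0.13
shift after twist [-0.04  4.51 -0.22]
```

View pics/s45.png

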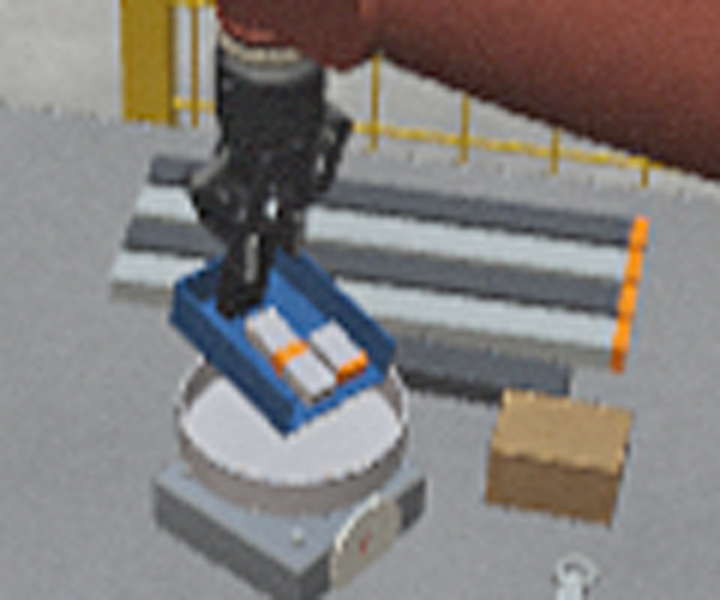

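View pics/t45.png

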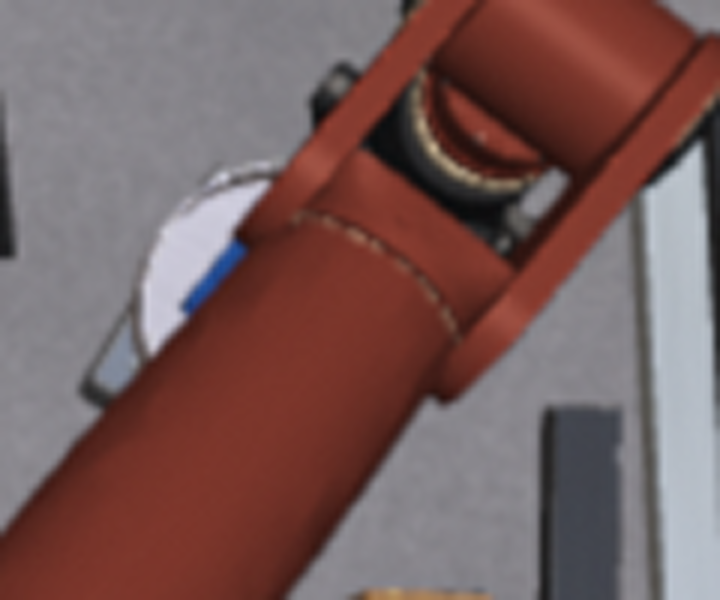

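```bash
python3 - <<'E'
from h import *
f=grab_frame("side"); g=grab_frame("top")
S=lambda x,y:(x/6+280-.42,y/6+50-.42); T=lambda x,y:(x/6+400-.42,y/6+130-.42)
print(pitchc(f,np.array(S(290,435)),140.8,.05)); print(pitchc(g,np.array(T(184,305)),140.8,.05))
print(tri(f,S(290,435),g,T(184,308)))
c=np.array([.564,-.373])
n=np.array([-.775,.632]); y=np.array([.632,.775])
p,r,s=pose()
for t in(18,20,22):
  q=p[:2]+.13*np.cos(np.radians(32.5+t))*n; print(t,((q-c)@n).round(4),((q-c)@y).round(4),p[2]+.014-.13*np.sin(np.radians(32.5+t)))
# rim ellipse in side image using white pan floor mask? project rim circle extremes
for a in range(0,360,45): print(a,proj(f,[c[0]+.084*np.cos(np.radians(a)),c[1]+.084*np.sin(np.radians(a)),.121])*6-np.array([280,50])*6)
E
```

```text
(np.float64(1.5594691885873284), 12)
(np.float64(1.43595210748975), 26)
(array([ 0.5592, -0.3093,  0.1485]), np.float64(0.005578430702287672))
18 0.05 0.0033 0.14506118115468541
20 0.0465 0.0033 0.14223644275722844
22 0.0428 0.0033 0.1395373596087675
0 [181.3498 384.9955]
45 [197.156  443.0725]
90 [271.0105 477.7193]
135 [358.4477 466.7006]
180 [405.4019 417.2819]
225 [385.6924 360.2942]
270 [313.5628 328.2927]
315 [230.0303 338.2212]
```

```bash
python3 -m crank '[[[-1,0,1,-0.3,0],[-1,0,1.5,0,0],[-1,0,1.2,0,0],[-1,0,0.5,0,0],[-1,0,0,0,0]]]'; python3 - <<'E'
from h import *
go(.589,-.393,.186,50.9)
f=grab_frame("side"); crop(f,280,50,400,150,6,"s46")
E
```

```text
time: 69.62
tool_pos: [0.5887, -0.3941, 0.1884]
tool_rot: [0.666, -0.666, 0.238, -0.237]
contact_force: [0.2, 0.2, -2.6]
gripper_width: 0.401
t 69.62 tcp [ 0.5887 -0.3941  0.1884] yaw 50.77 w 0.401 F [ 0.2  0.2 -2.6] j6 -1.58
shift now [-0.05  0.24  0.1 ]
twist -0.13
shift after twist [-0.05  0.24  0.1 ]
```

View pics/s46.png

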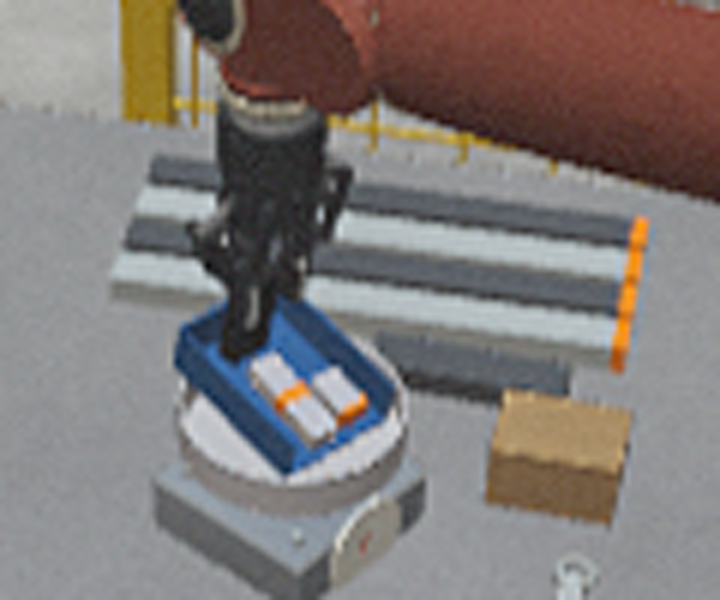

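```bash
python3 -m crank '[[[-1,-0.5,0,0,0],[-1,-0.5,0,0,0],[-1,-0.5,0,0,0],[-1,-0.4,-0.2,0,0]]]';python3 -m crank '[[[-1,-0.4,-0.2,0,0],[-1,-0.4,-0.2,0,0]]]'; python3 -m crank '[[[-1,-0.4,-0.2,0,0],[-1,-0.4,-0.2,0,0]]]';python3 - <<'E'
from h import *
go(.589,-.393,.186,50.9)
f=grab_frame("side"); crop(f,280,50,400,150,6,"s47")
E
```

```text
time: 70.18
tool_pos: [0.575, -0.3826, 0.192]
tool_rot: [-0.666, 0.666, -0.236, 0.238]
contact_force: [3.9, -1.3, -2.6]
gripper_width: 0.398
time: 70.42
tool_pos: [0.5687, -0.3771, 0.1962]
tool_rot: [0.666, -0.666, 0.237, -0.238]
contact_force: [4.5, -0.1, -1.8]
gripper_width: 0.4
time: 70.68
tool_pos: [0.5617, -0.3718, 0.1994]
tool_rot: [0.666, -0.666, 0.237, -0.237]
contact_force: [4.4, 0.6, -2.1]
gripper_width: 0.398
t 70.67 tcp [ 0.5617 -0.3718  0.1994] yaw 50.77 w 0.398 F [ 4.4  0.6 -2.1] j6 -1.58
shift now [3.45 1.34 0.08]
twist -0.13
shift after twist [3.45 1.34 0.07]
```

View pics/s47.png

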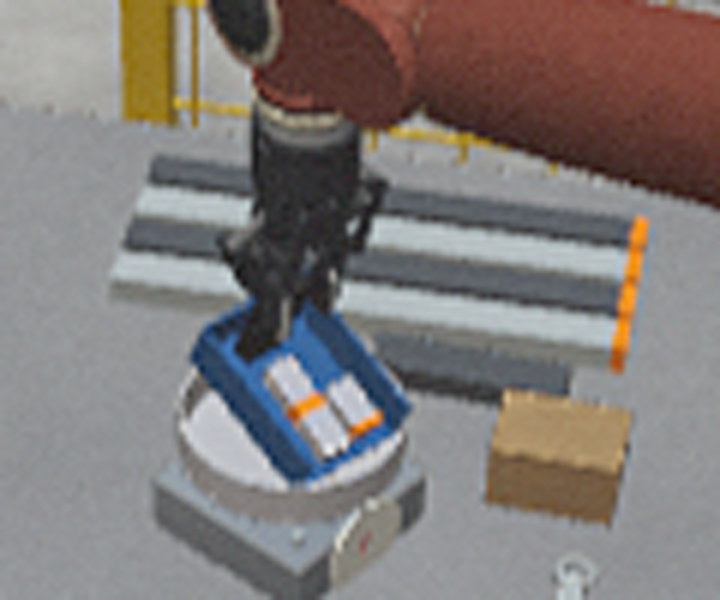

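```bash
python3 -m crank '[[[-1,-0.5,-0.2,0,0],[-1,-0.5,-0.2,0,0],[-1,-0.5,-0.2,0,0],[-1,-0.5,-0.2,0,0]]]';python3 -m crank '[[[-1,-0.5,-0.1,0,0],[-1,-0.5,-0.1,0,0]]]';python3 - <<'E'
from h import *
go(.589,-.393,.186,50.9)
f=grab_frame("side"); crop(f,280,50,400,150,6,"s48")
E
```

```text
time: 71.22
tool_pos: [0.5459, -0.3595, 0.2074]
tool_rot: [-0.666, 0.666, -0.238, 0.237]
contact_force: [2.2, -0.9, -1.9]
gripper_width: 0.398
time: 71.47
tool_pos: [0.5383, -0.3531, 0.2094]
tool_rot: [-0.666, 0.666, -0.237, 0.237]
contact_force: [2.8, -0.8, -3.3]
gripper_width: 0.388
t 71.47 tcp [ 0.5383 -0.3531  0.2094] yaw 50.77 w 0.388 F [ 2.8 -0.8 -3.3] j6 -1.58
shift now [6.46 2.34 0.12]
twist -0.13
shift after twist [6.46 2.34 0.1 ]
```

View pics/s48.png

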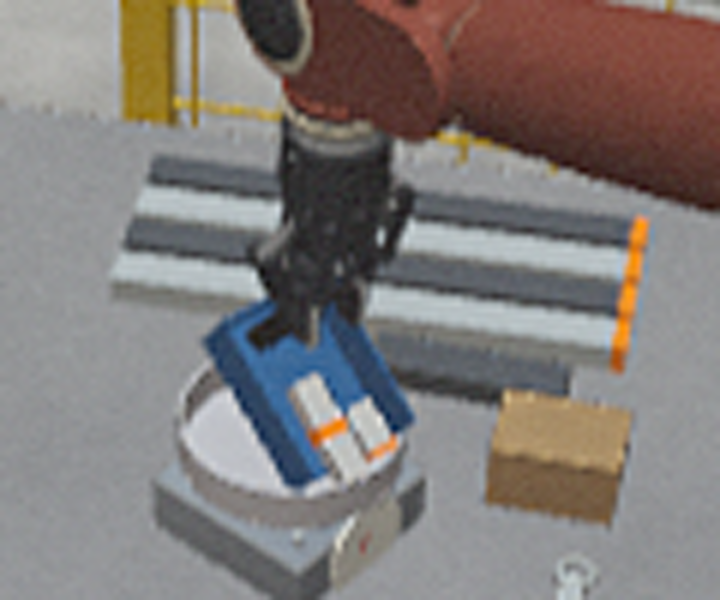

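```bash
python3 -m crank '[[[-1,0.3,0.4,0,0],[-1,0.5,0.3,0,0],[-1,0.6,0.2,0,0],[-1,0.6,0,0,0],[-1,0,0,0,0],[-1,0,0,0,0]]]';python3 - <<'E'
from h import *
go(.589,-.393,.186,50.9)
f=grab_frame("side"); crop(f,280,50,400,150,6,"s49")
E
```

```text
time: 72.28
tool_pos: [0.5541, -0.3659, 0.2002]
tool_rot: [0.666, -0.666, 0.238, -0.237]
contact_force: [0.5, -0.4, -3.0]
gripper_width: 0.387
t 72.28 tcp [ 0.5541 -0.3659  0.2002] yaw 50.77 w 0.387 F [ 0.5 -0.4 -3. ] j6 -1.58
shift now [4.42 1.42 0.11]
twist -0.13
shift after twist [4.42 1.42 0.1 ]
```

View pics/s49.png

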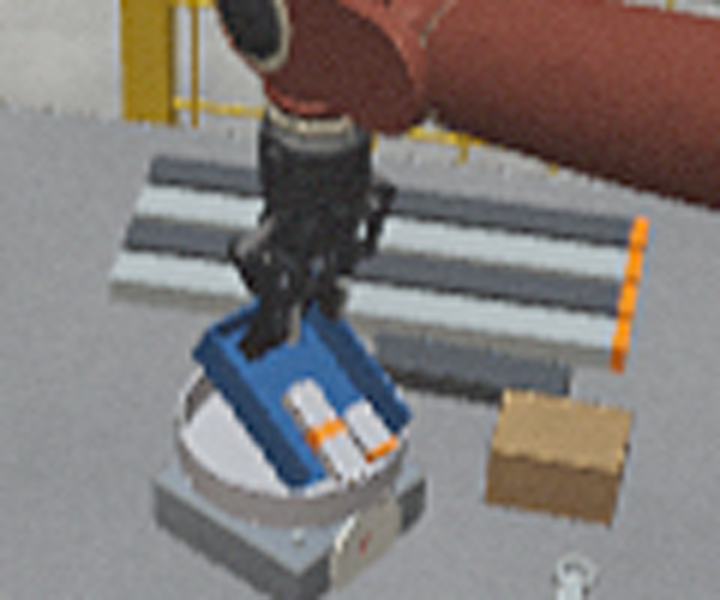

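```bash
python3 -m crank '[[[-1,0.2,-0.5,0,0],[-1,0.6,-0.2,0,0],[-1,0.6,0,0,0],[-1,0,0,0,0]]]';python3 - <<'E'
from h import *
go(.589,-.393,.186,50.9)
f=grab_frame("side"); crop(f,300,70,360,140,9,"s50")
E
```

```text
time: 72.82
tool_pos: [0.5652, -0.3751, 0.2072]
tool_rot: [-0.666, 0.666, -0.237, 0.237]
contact_force: [0.3, 0.7, -2.8]
gripper_width: 0.389
t 72.83 tcp [ 0.5652 -0.3751  0.2072] yaw 50.77 w 0.389 F [ 0.3  0.7 -2.8] j6 -1.58
shift now [2.97 2.12 0.12]
twist -0.13
shift after twist [2.97 2.12 0.11]
```

View pics/s50.png

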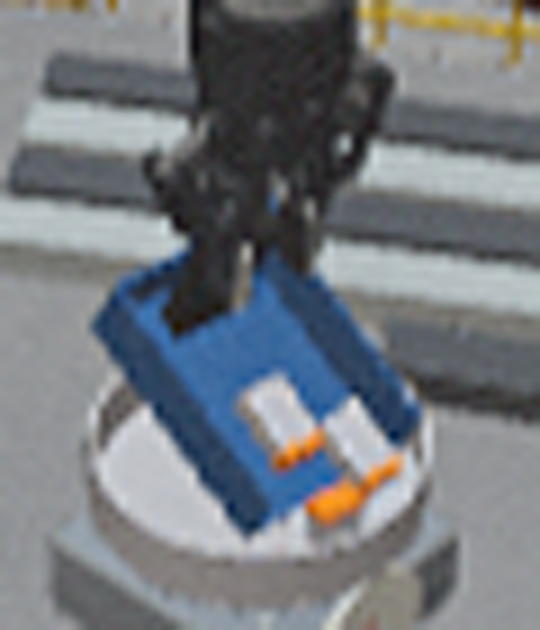

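```bash
python3 -m crank '[[[-1,2.5,0,0,0],[-1,-0.6,0,0,0],[-1,-0.9,0,0,0],[-1,2.5,0,0,0],[-1,0,0,0,0]]]';python3 - <<'E'
from h import *
go(.589,-.393,.186,50.9)
f=grab_frame("side"); crop(f,300,70,360,140,9,"s51")
E
```

```text
time: 73.5
tool_pos: [0.5919, -0.3967, 0.2075]
tool_rot: [-0.666, 0.666, -0.237, 0.237]
contact_force: [-0.4, 1.3, -2.3]
gripper_width: 0.392
t 73.5 tcp [ 0.5919 -0.3967  0.2075] yaw 50.77 w 0.392 F [-0.4  1.3 -2.3] j6 -1.58
shift now [-0.46  2.15  0.11]
twist -0.13
shift after twist [-0.46  2.15  0.11]
```

View pics/s51.png

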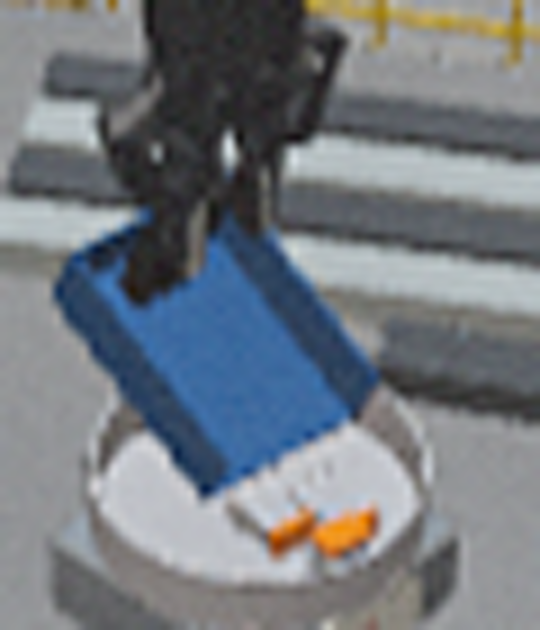

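```bash
python3 -m crank '[[[-1,0,-2,0,0],[-1,0,-3,0,0],[-1,0,-3,0,0],[-1,2,-2,0,0],[-1,3,0,0,0],[-1,0,0,0,0]]]';python3 - <<'E'
from h import *
go(.589,-.393,.186,50.9)
f=grab_frame("side"); crop(f,300,50,370,140,7,"s52")
f=grab_frame("top"); crop(f,400,130,520,230,6,"t52")
E
```

```text
time: 74.3
tool_pos: [0.6313, -0.429, 0.3088]
tool_rot: [-0.666, 0.666, -0.237, 0.238]
contact_force: [-0.3, 0.4, -2.1]
gripper_width: 0.391
t 74.3 tcp [ 0.6313 -0.429   0.3088] yaw 50.76 w 0.391 F [-0.3  0.4 -2.1] j6 -1.58
shift now [-5.57 12.27  0.12]
twist -0.14
shift after twist [-5.57 12.27  0.13]
```

View pics/s52.png

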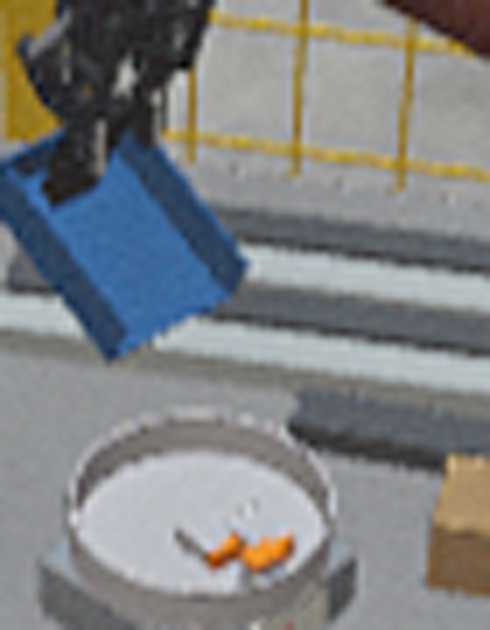

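View pics/t52.png

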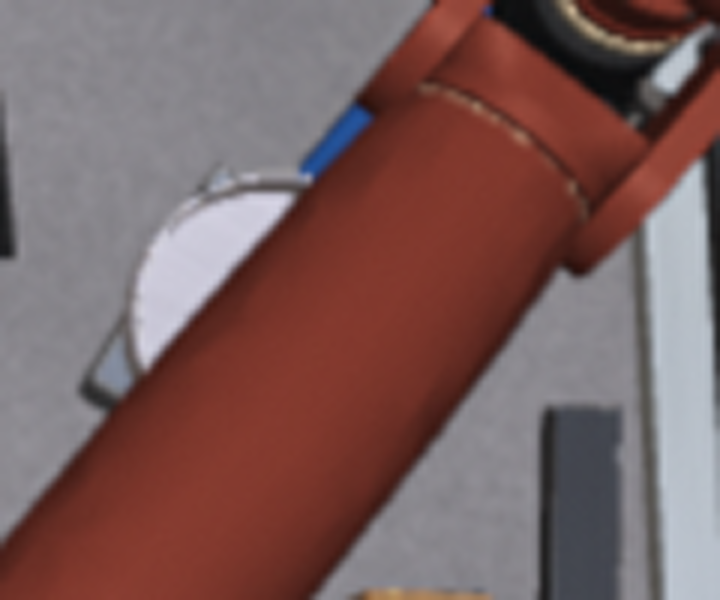

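```bash
python3 -m crank '[[[-1,-2,0,1.3,0],[-1,-4,0,2.5,0],[-1,-4.5,0,2.9,0],[-1,-4.5,0,2.9,0],[-1,-4.5,0,2.9,0],[-1,-4.5,0,2.9,0],[-1,-4.5,0,2.9,0],[-1,-4.5,0,2.9,0]]]';python3 -m crank '[[[-1,-4.5,0,2.9,0],[-1,-4.5,0,2.9,0],[-1,-4.5,1,2.9,0],[-1,-4,2,2.5,0],[-1,-2,2,1.4,0],[-1,0,0,0,-10],[-1,0,0,0,-10],[-1,0,0,0,-10]]]';python3 -m crank '[[[-1,0,0,0,-10],[-1,0,0,0,-10],[-1,0,0,0,-10],[-1,0,0,0,-10],[-1,0,0,0,-10],[-1,0,0,0,-8],[-1,0,0,0,0]]]';python3 - <<'E'
from h import *
go(.436,.163,.12,139)
f=grab_frame("side"); crop(f,280,130,400,260,5,"s53")
f=grab_frame("top"); crop(f,410,140,490,225,7,"t53")
E
```

```text
time: 75.4
tool_pos: [0.5075, -0.0537, 0.3078]
tool_rot: [0.666, -0.666, 0.237, -0.238]
contact_force: [1.0, 0.1, -1.0]
gripper_width: 0.396
time: 76.4
tool_pos: [0.4367, 0.1654, 0.2575]
tool_rot: [0.705, -0.705, 0.054, -0.055]
contact_force: [0.1, -0.6, -2.2]
gripper_width: 0.389
time: 77.28
tool_pos: [0.4371, 0.1652, 0.2576]
tool_rot: [-0.644, 0.644, 0.292, -0.291]
contact_force: [-0.1, 0.4, -2.3]
gripper_width: 0.388
t 77.28 tcp [0.4371 0.1652 0.2576] yaw 138.69 w 0.388 F [-0.1  0.4 -2.3] j6 -2.22
shift now [-0.24 13.76 -0.06]
twist -0.31
shift after twist [-0.24 13.76 -0.06]
```

View pics/s53.png

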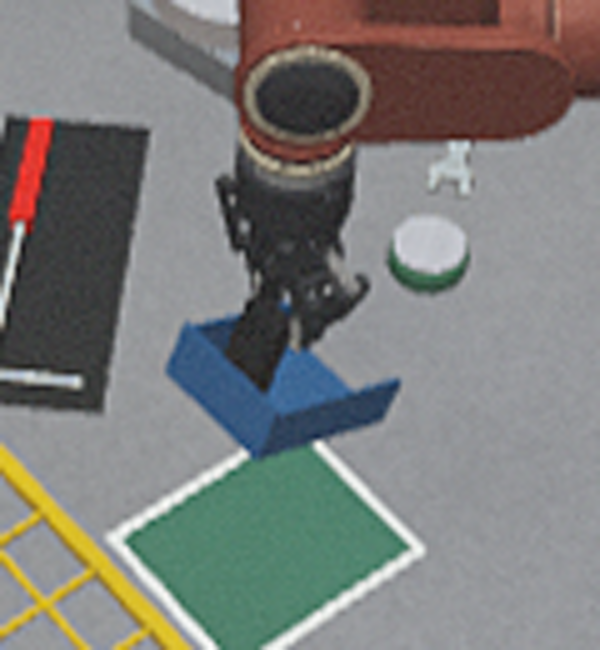

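View pics/t53.png

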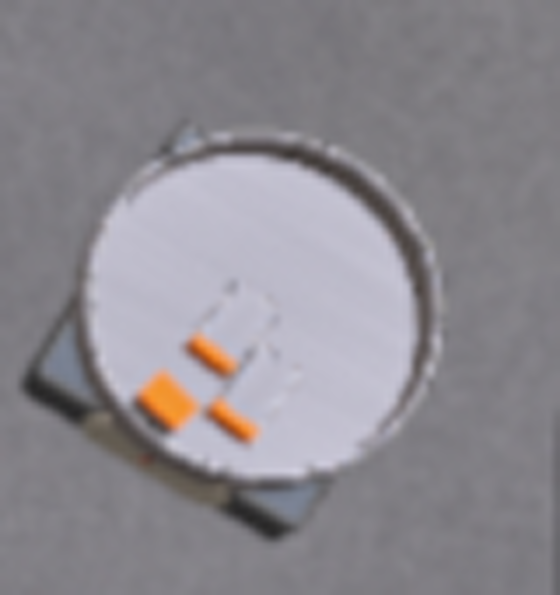

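```bash
python3 -m crank '[[[-1,0,3,0,0],[-1,0,4,0,0],[-1,0,4,0,0],[-1,0,2,0,0],[-1,0,0.8,0,0],[-1,0,0,0,0]]]';python3 - <<'E'
from h import *
go(.436,.163,.10,139)
f=grab_frame("side"); crop(f,280,150,400,260,6,"s54")
E
```

```text
time: 78.12
tool_pos: [0.4379, 0.1653, 0.1195]
tool_rot: [-0.644, 0.644, 0.292, -0.292]
contact_force: [1.0, 0.3, -1.1]
gripper_width: 0.39
t 78.12 tcp [0.4379 0.1653 0.1195] yaw 138.74 w 0.39 F [ 1.   0.3 -1.1] j6 -2.22
shift now [-0.3   1.95 -0.01]
twist -0.26
shift after twist [-0.3   1.95 -0.01]
```

View pics/s54.png

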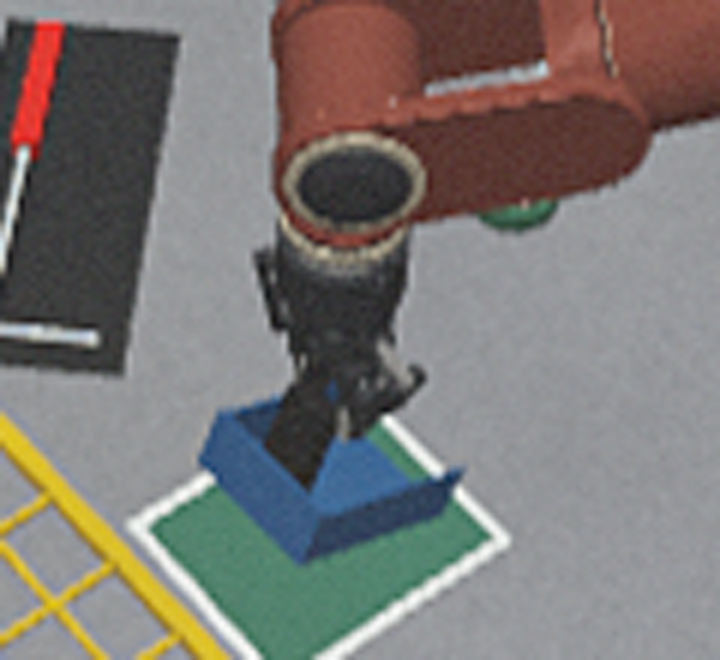

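```bash
python3 -m crank '[[[-1,0,0.7,0,0],[-1,0,0.4,0,0],[-1,0,0.3,0,0]]]';python3 -m crank '[[[-1,0.3,0.4,0,0],[-1,0.3,0.4,0,0]]]';python3 -m crank '[[[-1,0.4,0.4,0,0],[-1,0.4,0.4,0,0]]]';python3 - <<'E'
from h import *
go(.436,.163,.10,139)
f=grab_frame("side"); crop(f,280,150,400,260,6,"s55")
E
```

```text
time: 78.55
tool_pos: [0.4379, 0.1653, 0.1052]
tool_rot: [-0.644, 0.644, 0.292, -0.292]
contact_force: [0.6, -1.0, -2.1]
gripper_width: 0.385
time: 78.8
tool_pos: [0.4425, 0.1704, 0.0977]
tool_rot: [0.644, -0.644, -0.293, 0.291]
contact_force: [1.1, 2.2, 3.1]
gripper_width: 0.392
time: 79.05
tool_pos: [0.4492, 0.1775, 0.0915]
tool_rot: [0.644, -0.644, -0.294, 0.29]
contact_force: [-0.5, 3.8, 6.7]
gripper_width: 0.385
t 79.05 tcp [0.4492 0.1775 0.0915] yaw 138.76 w 0.385 F [-0.5  3.8  6.7] j6 -2.2
shift now [-1.96 -0.86  0.04]
twist -0.24
shift after twist [-1.96 -0.86  0.05]
```

View pics/s55.png

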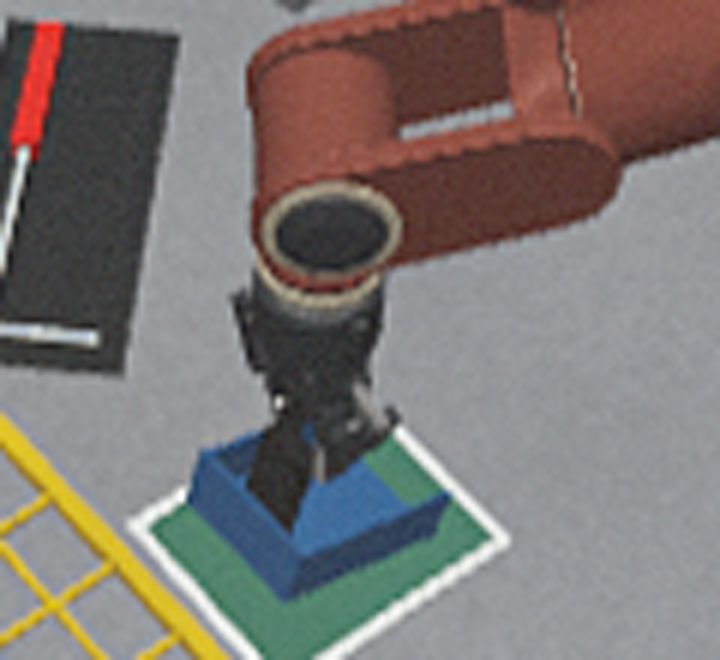

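```bash
python3 -m crank '[[[-1,0.5,0.4,0,0],[-1,0.5,0.4,0,0],[-1,0.5,0.4,0,0],[-1,0.4,0.4,0,0]]]';python3 -m crank '[[[-1,0.4,0.4,0,0],[-1,0.3,0.4,0,0]]]';python3 - <<'E'
from h import *
go(.4725,.205,.062,139)
f=grab_frame("side"); crop(f,280,150,400,260,6,"s56")
E
```

```text
time: 79.6
tool_pos: [0.4623, 0.1915, 0.0758]
tool_rot: [-0.644, 0.644, 0.294, -0.29]
contact_force: [0.9, 2.7, 7.3]
gripper_width: 0.393
time: 79.85
tool_pos: [0.4674, 0.1969, 0.068]
tool_rot: [-0.644, 0.644, 0.294, -0.29]
contact_force: [2.3, 3.4, 6.8]
gripper_width: 0.394
t 79.85 tcp [0.4674 0.1969 0.068 ] yaw 138.78 w 0.394 F [2.3 3.4 6.8] j6 -2.17
shift now [0.94 0.61 0.15]
twist -0.22
shift after twist [0.94 0.61 0.15]
```

View pics/s56.png

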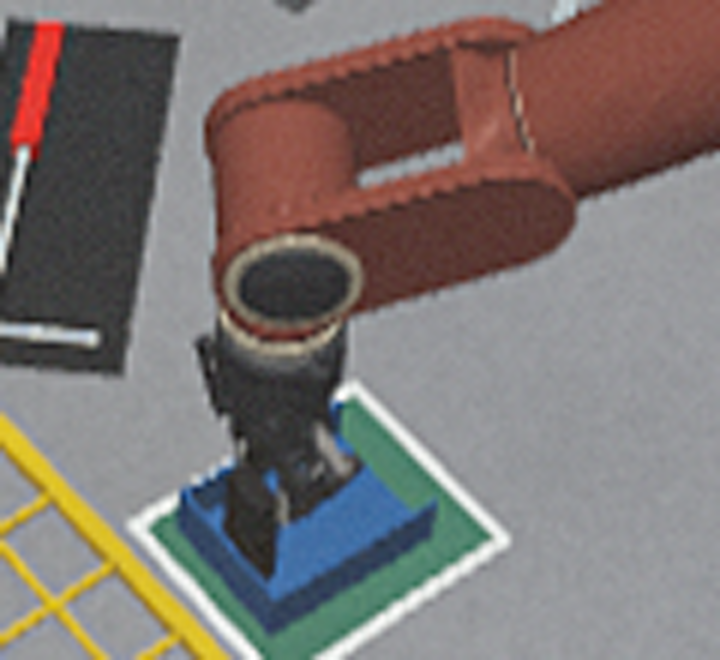

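```bash
python3 -m crank '[[[-1,0.3,0.3,0,0],[-1,0.3,0.3,0.1,0],[-1,0.2,0.2,0,0],[-1,0,0,0,0]]]';python3 -m crank '[[[0,0,0,0,0],[0.3,0,0,0,0],[0.3,0,-2,0,0],[0.3,0,-4,0,0],[0.3,0,-4,0,0],[0.3,0,-4,0,0],[0.3,0,0,0,0]]]';python3 - <<'E'
from h import *
go(.4725,.205,.062,139)
f=grab_frame("side"); crop(f,280,180,380,270,7,"s57")
E
```

```text
time: 80.4
tool_pos: [0.4724, 0.2018, 0.0647]
tool_rot: [-0.642, 0.645, 0.293, -0.292]
contact_force: [-12.3, -9.1, 36.3]
gripper_width: 0.395
time: 81.28
tool_pos: [0.4707, 0.2027, 0.2007]
tool_rot: [-0.644, 0.644, 0.294, -0.29]
contact_force: [-0.0, -0.0, 0.1]
gripper_width: 0.649
t 81.28 tcp [0.4707 0.2027 0.2007] yaw 138.78 w 0.649 F [-0.  -0.   0.1] j6 -2.16
shift now [ 0.22 13.87  0.07]
twist -0.22
shift after twist [ 0.22 13.87  0.07]
```

View pics/s57.png

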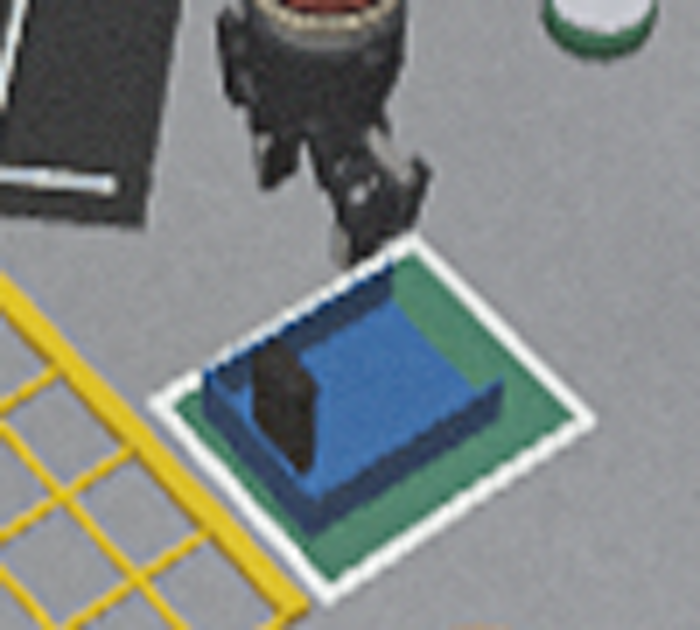

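```bash
python3 -m crank '[[[0.3,0,-3,0,0],[0.3,0,-4,-2,0],[0.3,-4,0,-4,0],[0.3,-4,0,-4,0],[0.3,-4,0,-4,0],[0.3,-4,0,-4,0],[0.3,-4,0,-4,0],[0.3,0,0,0,0]]]';python3 - <<'E'
from h import *
go(.4725,.205,.062,139)
f=grab_frame("top"); cv2.imwrite("pics/t58.png",f["frame"][:,:,::-1]); crop(f,235,170,335,270,6,"t58c")
E
```

```text
time: 82.32
tool_pos: [0.5014, -0.0962, 0.2642]
tool_rot: [0.646, -0.644, -0.289, 0.292]
contact_force: [0.6, 0.8, -0.5]
gripper_width: 0.649
t 82.33 tcp [ 0.5014 -0.0962  0.2642] yaw 138.45 w 0.649 F [ 0.6  0.8 -0.5] j6 -2.75
shift now [20.67 20.27 22.05]
twist -0.55
shift after twist [20.89 20.27 21.85]
```

View pics/t58.png

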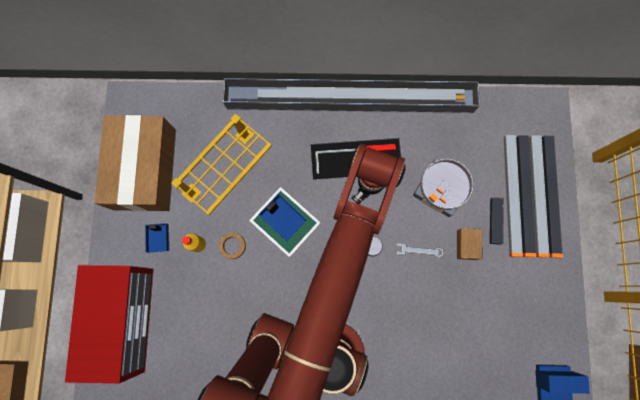

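View pics/t58c.png

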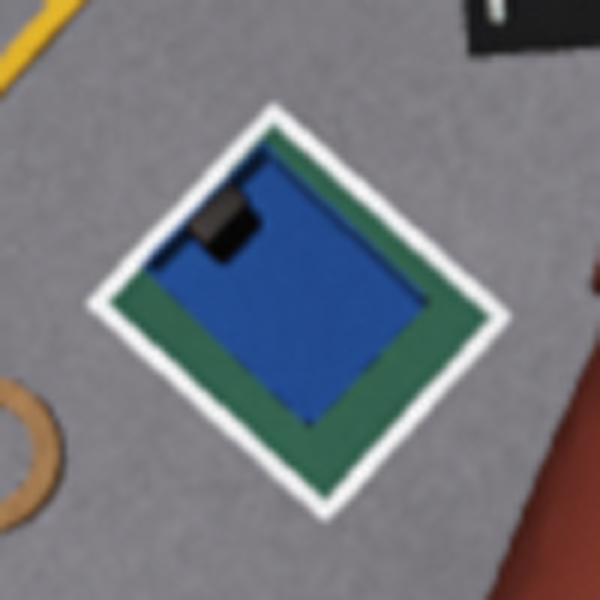

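```bash
python3 - <<'E'
from h import *
f=grab_frame("top"); g=grab_frame("side")
T=lambda x,y:(x/6+235-.42,y/6+170-.42)
sq=np.array([toplane(f,*T(*q),0)[:2] for q in((273,102),(512,317),(325,522),(87,303))]); print("sq",sq.mean(0))
for n,q,z in(("fR",(430,299),.04),("fR0",(428,303),0),("fL",(310,427),.003),("rL",(147,268),.044),("rR",(267,142),.044),("grip",(222,207),.088)): print(n,toplane(f,*T(*q),z)[:2])
S=lambda x,y:(x/7+280-.43,y/7+180-.43)
sqs=np.array([toplane(g,*S(*q),0)[:2] for q in((148,403),(415,233),(597,421),(331,605))]); print("sq side",sqs.mean(0))
for n,q,z in(("fL",(502,380),.04),("fR",(392,265),.04),("rR",(205,375),.044),("rL",(316,502),.044),("grip",(283,350),.088)): print("S",n,toplane(g,*S(*q),z)[:2])
crop(f,410,140,490,225,7,"t59"); crop(g,300,70,370,150,8,"s59")
E
```

```text
sq [0.4429 0.1711]
fR [0.4448 0.093 ]
fR0 [0.4481 0.0961]
fL [0.3744 0.1621]
rL [0.4592 0.2542]
rR [0.5334 0.1886]
grip [0.4876 0.2075]
sq side [0.4409 0.1736]
S fL [0.3733 0.1658]
S fR [0.4449 0.1027]
S rR [0.53   0.1981]
S rL [0.4563 0.2641]
S grip [0.4866 0.2033]
```

View pics/t59.png

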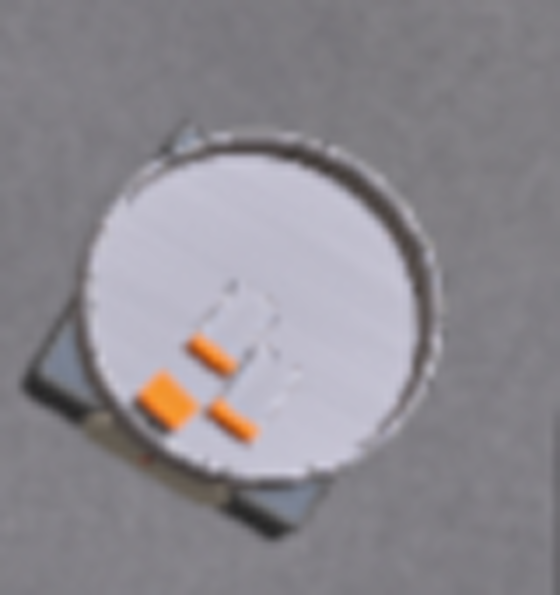

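View pics/s59.png

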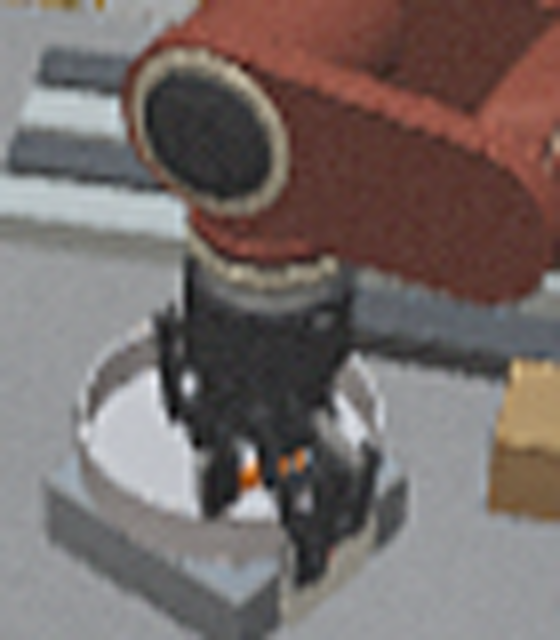

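```bash
python3 - <<'E'
from h import *
f=grab_frame("side")
c=np.array([.564,-.373]);cam=f["pose"][:3,3]
for z in(.121,.096):
    P=np.array([proj(f,[c[0]+.085*np.cos(a),c[1]+.085*np.sin(a),z]) for a in np.linspace(0,6.28,200)])
    print(z,P[P[:,0].argmin()],P[:,1].min(),P[:,1].max())
go(.487,.2055,.13,139)
E
python3 -m crank '[[[0.3,3,0,3,0],[0.3,4,0,4,0],[0.3,4,0,4,0],[0.3,4,0,4,0],[0.3,4,0,4,0],[0.3,2.7,2,3,0],[0.3,0,4,0,0],[0.3,0,4,0,0]]]';python3 - <<'E'
from h import *
go(.487,.2055,.062,139)
f=grab_frame("side"); crop(f,280,50,380,260,3,"s60a"); crop(f,290,180,370,260,8,"s60")
E
```

```text
0.121 [309.5671 116.9464] 104.29656289158375 130.0790726663369
0.096 [309.6063 121.2154] 108.56913548962119 134.33047054621338
t 82.53 tcp [ 0.502  -0.0922  0.2658] yaw 138.85 w 0.648 F [ 0.8 -1.1  0.3] j6 -2.75
shift now [21.44 13.62 20.69]
twist -0.15
shift after twist [21.49 13.62 20.63]
time: 83.52
tool_pos: [0.4789, 0.2171, 0.1662]
tool_rot: [-0.643, 0.643, 0.294, -0.293]
contact_force: [-0.1, 0.1, 0.7]
gripper_width: 0.647
t 83.53 tcp [0.4789 0.2171 0.1662] yaw 139.02 w 0.647 F [-0.1  0.1  0.7] j6 -2.14
shift now [-0.35 10.42 -1.37]
twist 0.02
shift after twist [-0.35 10.42 -1.37]
```

View pics/s60.png

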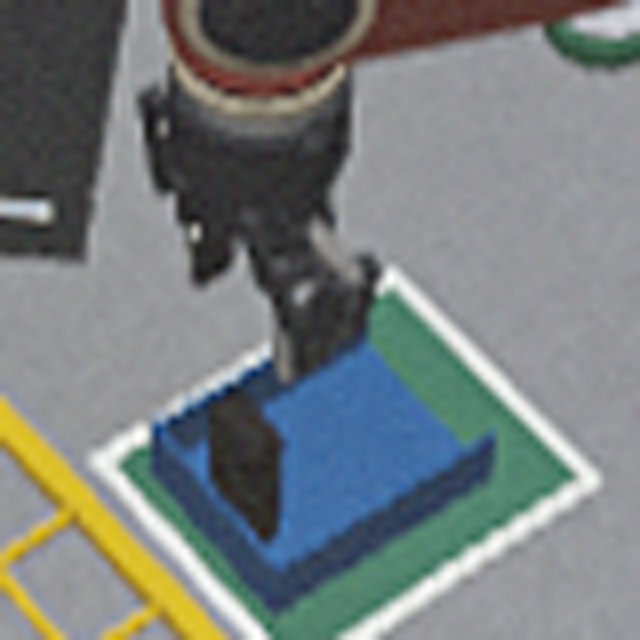

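View pics/s60a.png

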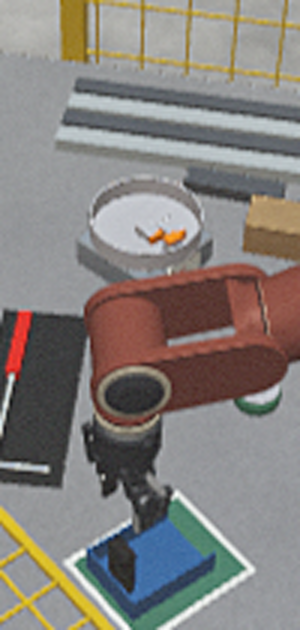

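```bash
python3 -m crank '[[[0.3,-0.2,3,-0.6,0],[0.3,0,4,0,0],[0.3,0,2.5,0,0],[0.3,0,0.6,0,0],[0.3,0,0,0,0],[-1,0,0,0,0],[-1,0,0,0,0],[-1,0,0,0,0]]]';python3 -m crank '[[[-1,-0.3,0,0.1,0],[-1,-0.4,0,0.2,0],[-1,-0.4,0,0.1,0],[-1,0,0,0,0]]]';python3 - <<'E'
from h import *
go(.487,.2055,.062,139)
f=grab_frame("side"); crop(f,290,180,370,260,8,"s61")
E
```

```text
time: 84.58
tool_pos: [0.4848, 0.21, 0.0685]
tool_rot: [-0.644, 0.644, 0.293, -0.291]
contact_force: [-1.0, 0.3, 6.8]
gripper_width: 0.405
time: 85.08
tool_pos: [0.4748, 0.2042, 0.0685]
tool_rot: [-0.644, 0.644, 0.294, -0.29]
contact_force: [2.4, 0.7, 7.1]
gripper_width: 0.407
t 85.08 tcp [0.4748 0.2042 0.0685] yaw 138.74 w 0.407 F [2.4 0.7 7.1] j6 -2.16
shift now [ 0.9   0.66 -0.83]
twist -0.26
shift after twist [ 0.89  0.66 -0.83]
```

View pics/s61.png

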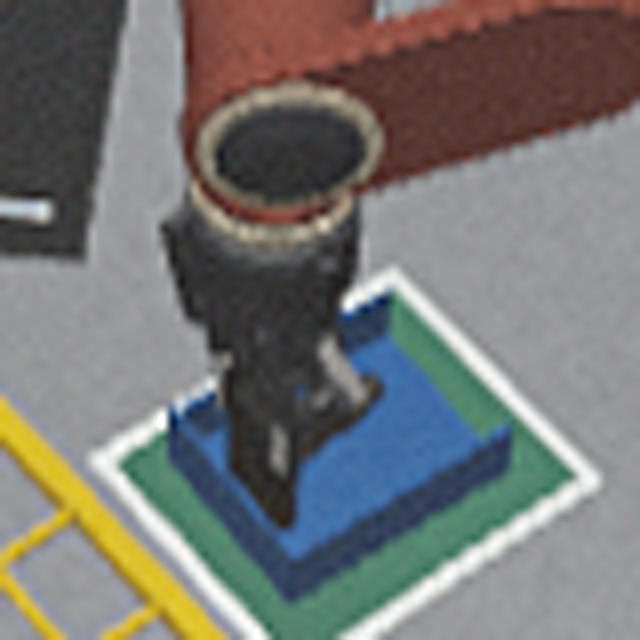

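Slid well centred now. Release, withdraw, and check.

```bash
python3 -m crank '[[[-0.1,0,0,0,0],[0.1,0,0,0,0],[0.3,0,0,0,0],[0.3,0,-2,0,0],[0.3,0,-4,0,0],[0.3,0,-4,0,0],[0.3,0,-4,0,0],[0.3,0,-3,-2,0]]]';python3 -m crank '[[[0.3,-3,0,-3,0],[0.3,-4,0,-4,0],[0.3,-4,0,-4,0],[0.3,-4,0,-4,0],[0.3,-4,0,-4,0],[0.3,0,0,0,0]]]';python3 - <<'E'
from h import *
f=grab_frame("top"); cv2.imwrite("pics/t62.png",f["frame"][:,:,::-1]); crop(f,235,170,335,270,6,"t62c")
g=grab_frame("side"); cv2.imwrite("pics/s62.png",g["frame"][:,:,::-1]); crop(g,280,180,380,270,7,"s62c")
go(0.5,0,.3)
E
```

```text
time: 86.12
tool_pos: [0.4878, 0.1911, 0.238]
tool_rot: [-0.644, 0.644, 0.293, -0.292]
contact_force: [0.6, 0.2, 0.6]
gripper_width: 0.654
time: 86.88
tool_pos: [0.5052, -0.0806, 0.2357]
tool_rot: [0.645, -0.645, -0.29, 0.291]
contact_force: [-0.4, 1.4, -0.8]
gripper_width: 0.651
t 86.97 tcp [ 0.5053 -0.0777  0.2358] yaw 138.7 w 0.647 F [-0.3  0.5 -0. ] j6 -2.72
shift now [ 5.48 -6.42  5.54]
```

View pics/t62c.png

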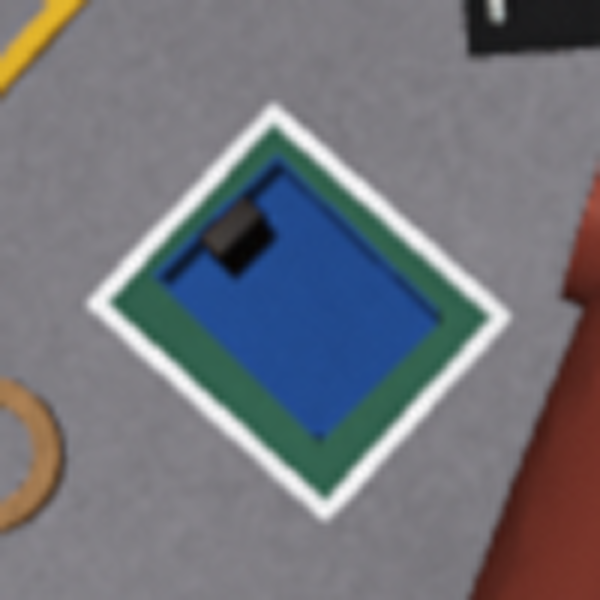

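View pics/s62c.png

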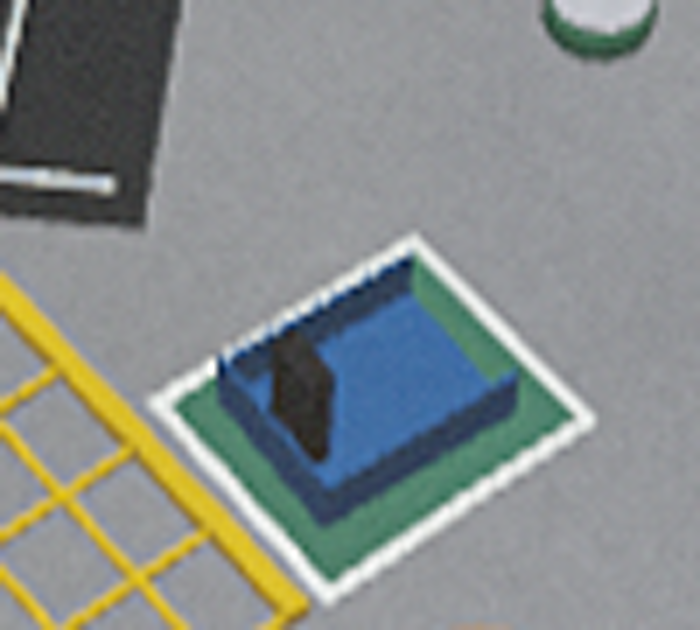

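View pics/s62.png

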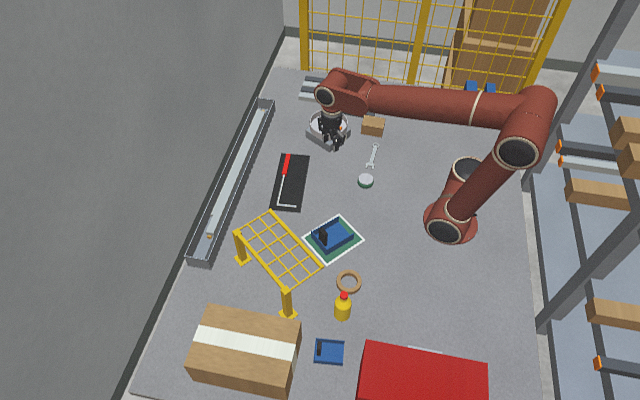

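View pics/t62.png

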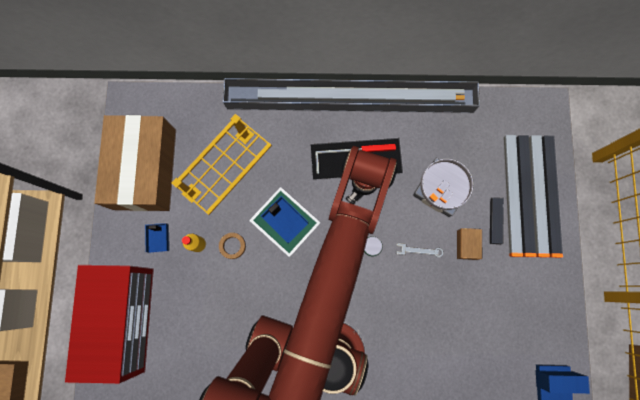

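```bash
python3 - <<'E'
from h import *
f=grab_frame("top")
T=lambda x,y:(x/6+235-.42,y/6+170-.42)
c=np.array([toplane(f,*T(*q),z)[:2] for q,z in(((441,322),0),((320,441),.003),((160,278),.044),((282,160),.044))]); print(c.mean(0),"target .4429 .1711")
B=lambda x,y:(x,y)
im=f["frame"]; hsv=cv2.cvtColor(im,cv2.COLOR_RGB2HSV)
m=cv2.inRange(hsv,(8,120,150),(22,255,255))[150:215,415:480]; n,l,st,cc=cv2.connectedComponentsWithStats(m)
for i in range(1,n): p=toplane(f,*(cc[i]+[415,150]),.075)[:2]; print("orange in pan",st[i,4],p,np.linalg.norm(p-[.564,-.373]).round(3))
job_done()
E
```

```text
[0.445  0.1676] target .4429 .1711
orange in pan 15 [ 0.5474 -0.3559] 0.024
orange in pan 37 [ 0.5238 -0.3346] 0.056
orange in pan 17 [ 0.515  -0.3651] 0.05
the job is handed in; nothing more can be done
```

I finished the task and handed the job in at about 87 s. I hooked the scoop out from under the guard, laid the hook flat back on its mat, and loaded the three blanks that were present. Then I tipped the scoop over the pan and parked it upright and empty.

**Last checks**
- **Blanks:** all three orange ends are inside the pan, 24 to 56 mm from its centre. One blank stands on end. None missed the pan, so none had to be put in by hand.
- **Pan:** the rim in the side view matches the sunk height, about 25 mm down, rather than the raised one.
- **Scoop:** it stands upright about 4 mm from the middle of the green square. It first landed about 12 mm off, so I gripped it again and slid it over.
- **Hook and other things:** the hook lies flat on its mat and the bystanders look unmoved.

**What did not go cleanly**
- **Test drops:** before any blanks were loaded, I loosened the grip to see whether the scoop would swing nose-down. It dropped twice, about 2 cm and 6 cm, and landed upright both times.
- **Tipping method:** the tool cannot tilt, so I turned the scoop in the fingers by pushing its nose against a guard post and then the inside wall of the pan. On one empty trial it came back level, most likely by brushing the fixed channel.
- **Pan position:** the two cameras disagreed by up to 15 mm on the pan's centre, so I worked with a value between them.
- **Force:** the highest force I read was about 39 N at the wrist, while setting the scoop down on the bench. It was never near the 120 N limit.

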